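# Change over the three-chamber test kiln

## Task

Change over the small test kiln: reach through the round ports in its sloping top, lift every blue-glazed bell off its pedestal and stand it upright on the wooden ware board, and stand every terracotta bell upright and centred on a kiln pedestal of its own. Only when all the bells are in place, take the mallet and knock the red damper peg on the kiln's front fully down with it (not with the gripper), then stand the mallet back upright in the middle of its round black mat. Lay or drop no bell on its side, and leave the jars and the bottle where they are.

Things in the scene. Friction and masses are not known exactly. Their poses are not given: they have to be found in the camera images.
- pedestal0 (a point): centre of the top of the left (+y) pedestal in the kiln: a white disc 76 mm in diameter, 98 mm above the table, in a chamber 130 mm wide (y), 165 mm deep (x). The centre of its own round port is 97 mm higher and 8 mm nearer the kiln's front. Axes are the kiln's: x level, away from its front; y along the row of pedestals (140 mm apart); z up.
- pedestal1 (a point): centre of the top of the middle pedestal in the kiln: a white disc 76 mm in diameter, 98 mm above the table, in a chamber 130 mm wide (y), 165 mm deep (x). The centre of its own round port is 97 mm higher and 8 mm nearer the kiln's front. Axes are the kiln's: x level, away from its front; y along the row of pedestals (140 mm apart); z up.
- pedestal2 (a point): centre of the top of the right (-y) pedestal in the kiln: a white disc 76 mm in diameter, 98 mm above the table, in a chamber 130 mm wide (y), 165 mm deep (x). The centre of its own round port is 97 mm higher and 8 mm nearer the kiln's front. Axes are the kiln's: x level, away from its front; y along the row of pedestals (140 mm apart); z up.
- port1 (a point): centre, on the outer face, of the middle port (all three: 126 mm diameter) in the kiln's 12 mm thick aluminium top panel, which slopes 25 degrees, rising toward the kiln's x, 200 mm long up the slope (front edge 42 mm lower, back edge 42 mm higher than this point, which is 195 mm above the table). The kiln is grey, 420 mm wide, 190 mm deep. Axes are the kiln's, level.
- glazed0_mid (a point): blue-glazed, fired test bell, starts on a pedestal in the kiln; 85 mm tall, 0.12 to 0.24 kg: round foot 60 mm in diameter and 12 mm high, flaring in to a straight round stem, 28 mm in diameter, over the top 40 mm (grip there, about 25 mm above this point). This point is on the axis half-way up (42.5 mm above the underside), z up the axis. May be absent (None).
- bisque0_mid (a point): terracotta, unfired-glaze (bisque) test bell, starts on the table to the right; 85 mm tall, 0.12 to 0.24 kg: round foot 60 mm in diameter and 12 mm high, flaring in to a straight round stem, 28 mm in diameter, over the top 40 mm (grip there, about 25 mm above this point). This point is on the axis half-way up (42.5 mm above the underside), z up the axis. May be absent (None).
- glazed1_mid (a point): blue-glazed, fired test bell, starts on a pedestal in the kiln; 85 mm tall, 0.12 to 0.24 kg: round foot 60 mm in diameter and 12 mm high, flaring in to a straight round stem, 28 mm in diameter, over the top 40 mm (grip there, about 25 mm above this point). This point is on the axis half-way up (42.5 mm above the underside), z up the axis. May be absent (None).
- bisque1_mid (a point): terracotta, unfired-glaze (bisque) test bell, starts on the table to the right; 85 mm tall, 0.12 to 0.24 kg: round foot 60 mm in diameter and 12 mm high, flaring in to a straight round stem, 28 mm in diameter, over the top 40 mm (grip there, about 25 mm above this point). This point is on the axis half-way up (42.5 mm above the underside), z up the axis. May be absent (None).
- glazed2_mid (a point): blue-glazed, fired test bell, starts on a pedestal in the kiln; 85 mm tall, 0.12 to 0.24 kg: round foot 60 mm in diameter and 12 mm high, flaring in to a straight round stem, 28 mm in diameter, over the top 40 mm (grip there, about 25 mm above this point). This point is on the axis half-way up (42.5 mm above the underside), z up the axis. May be absent (None).
- bisque2_mid (a point): terracotta, unfired-glaze (bisque) test bell, starts on the table to the right; 85 mm tall, 0.12 to 0.24 kg: round foot 60 mm in diameter and 12 mm high, flaring in to a straight round stem, 28 mm in diameter, over the top 40 mm (grip there, about 25 mm above this point). This point is on the axis half-way up (42.5 mm above the underside), z up the axis. May be absent (None).
- board_top (a point): centre of the top face of the wooden ware board, 340 mm (its x) by 150 mm (its y), 18 mm thick, lying fixed on the table to the left of the kiln; z up
- mat: round black rubber mat, 140 mm in diameter and 1 mm thick, where the mallet belongs; origin at its centre on the table
- mallet_head (a point): on the axis of the mallet's head, 40 mm above its lower striking face, on which it stands. The head is a yellow plastic cylinder 50 mm in diameter, with a grey flared, weighted striking face below (76 mm in diameter, 14 mm thick), 80 mm tall in all. x points along the handle, away from the head; z up. Mass 0.3 to 0.4 kg, most of it low in the head
- mallet_grip (a point): where to grip the mallet: on the handle's axis 55 mm from the head's axis, 50 mm above the lower striking face. The level wooden handle is 22 mm wide, 24 mm high and ends 153 mm from the head's axis. Axes as the head's
- damper_peg (a joint): travel of the damper peg in m: 0 fully up (18 mm proud travel left), 0.018 fully home (down). A 1 N/cm spring and a friction of 6 N: it takes 6 to 8 N to move and stays where it is driven
- peg_top (a point): centre of the top face of the damper peg's red round cap, 32 mm in diameter, 180 mm above the table when fully up (162 mm when home); on top of a blue box, 70 by 75 by 155 mm high, on the kiln's front between the left and middle ports. The peg moves straight down. Axes as the kiln's
- glaze_jar: bystander, leave alone: lidded jar with green glass, 64 mm across, 85 mm tall; origin at the centre of its underside
- stain_jar: bystander, leave alone: orange jar with black lid, 60 mm across, 80 mm tall; origin at the centre of its underside
- slip_bottle: bystander, leave alone: white bottle with red cap, 60 mm across, 150 mm tall; origin at the centre of its underside
Mind the look-alikes: they are no part of the job. Leave any turquoise look-alike of the part that bears glazed1_mid alone.

How it is judged:
By the outcome, as a careful person would: the job done as asked, in the order asked, and still so for the second after the job is handed in, with the robot touching nothing.
Of glazed0, glazed1, glazed2 only 2 to 3 are there at a start; the rules pass over those that are not, and their reading is None.
Of bisque0, bisque1, bisque2 only 1 to 2 are there at a start; the rules pass over those that are not, and their reading is None.
At some moment in a run one of mallet may be knocked a few centimetres aside while the robot is not near it.
It also fails if it takes over 210 s, if anything falls off the work surface, if the arm or the gripper's body presses on something with over 40 N, if the wrist force passes 120 N, or if a joint passes its speed limit or range.

## Robot

A 6-joint arm with a two-finger parallel gripper is mounted at the origin on the work surface. World frame = base frame: x ahead of the robot, y to its left, z up, the work surface at z = 0. Lengths are in m, angles in rad, forces in N, time in s.
With the tool pointing down it reaches from about 0.425 to 0.95 m from the base axis. Payload 3.5 kg.
Tool frame: the origin (TCP) lies midway between the tips of the shut fingers; the grasp point (between the pads) lies 19 mm behind it (pinch_z is the distance from the TCP to the grasp point, in m); z points along the fingers, x is the direction in which the jaws open and shut, and the axes are right-handed (so a half turn about z gives the same grasp; the last joint's range is limited). The gripper opens to 85 mm and grips with 20 to 120 N. Pads are 22 mm wide; open, the fingers measure 114 mm over their backs; the gripper's body (76 mm by 85 mm) begins 54 mm behind the grasp point. The pads swing forward as they close: fully open they stand 13 mm farther back than shut.
Start: joints at [1.133, 0.286, 1.577, -0, 1.279, -0.15], TCP at [0.192, 0.647, 0.193] pointing down, gripper open.
Joint ranges: [-2.77, 2.77], [-0.9, 2.22], [0.21, 2.48], [-1.53, 4.67], [0.24, 2.81], [-2.84, 2.84]. Speed limits (rad/s): [2.79, 2.79, 3.14, 3.14, 3.14, 3.14].

## Interface

Orientations are given as a unit quaternion [x, y, z, w].
In Python, from bench import * gives the robot as it stands.
- The arm moves only by the tool send_rows, never from a script. Its argument "moves" is one flat list of numbers, 7 for each row, row after row: the finger opening in m, from 0 to 0.0854, then the shift along the tool's x, y, z in m, then the turn, a rotation vector about the tool's x, y, z in degrees. In form: [jaw, tx, ty, tz, wx, wy, wz, jaw, tx, ty, tz, wx, wy, wz, ...]. A call has 1 to 12 rows; each row shifts and turns the commanded pose from where the row before left it, along the tool's axes as they then stand; what a row does not reach is not made up. A row lasts 1/10 s, in which the tool goes at most 50 mm and 8.59 degrees, less where a joint would pass 70% of its speed; a pose out of reach is approached as far as the arm can. A call is refused whole if a number of a shift passes 0.05 or a number of a turn 8.59, either way. A call with a gripper value outside its range is refused whole. The fingers move at their own pace and stop on an object; "grip_force" is the grip in N (left out, the last holds). Time passes only in rows, so rows that do not move let the fingers close. It gives the time, the measured TCP pose, the force and the opening at its end, in the units of the state.
- get_obs(): the state, without advancing time (a new reading comes with each control period).
- camera(name): name is "scene" or "side" or "wrist"; returns the picture (400x640x3 uint8, blue, green, red); there is no depth.
- camera_model(name): a dict with "vfov" (degrees; the focal length in pixels is half the picture's height over the tangent of half this angle, whatever the lens; pixels are square), "cx", "cy" (the principal point, pixels), "distortion" ([k1, k2, p1, p2, k3] as OpenCV has them; the pictures are not rectified), "world_from_camera" (4x4, takes a point from camera to world coordinates); the wrist camera has in their place "T_tool_cam" (4x4, takes a point from camera to tool coordinates, whose origin is the TCP and whose axes are the tool frame's). Camera axes: x right, y up, looking along -z (the intrinsics and any distortion apply to the point x, -y, -z); pixel columns grow to the right and rows downward; lengths in m; the calibration is good to about 2 mm. A picture is of the moment at which its call begins: read the wrist's pose just before it. camera_model takes no time and is no camera call.
- sign_off(): hands the job in, once; it reports no verdict.
The state is a dict: "clock": time; "joint_pos": joint angles; "dq": joint speeds; "effort": joint torques, N m; "tool_pos": TCP position; "tool_rot": TCP orientation; "wrist_force": force on the tool from outside, world axes, zero at the start; "moment": the same for the moment, N m; "opening": finger opening in m.
Only numpy, scipy, OpenCV 4.12 (cv2) and the standard library are available. Lean on these libraries where they do the work, as an engineer would, in place of code of your own. Each camera call takes 0.05 s, during which the arm holds its last target.

## Working session

There is one attempt and no reset: what is moved stays moved. The work goes in short steps, Python scripts to look and compute and a tool call to move; the robot and the scene stay as the last step left them, time stands still between calls to the robot, and variables do not carry over. Pictures are saved under pics/ and viewed, and the job is handed in when it is done.

Besides the shell and the picture viewer there is one more tool, called by a JSON object that holds its "op" and its "data". send_rows: Moves the arm, as the interface text tells. Its arguments: {"type":"object","properties":{"moves":{"type":"array","items":{"type":"number"}},"grip_force":{"type":"number"}},"required":["moves"]}

```bash
ls; mkdir -p pics
python3 - <<'E'
from bench import *
import cv2
print(get_obs())
for n in("scene","side","wrist"):
    m=camera_model(n); print(n,m)
    cv2.imwrite(f"pics/a_{n}.png",camera(n))
E
```

```text
pics
{'clock': 0.0, 'joint_pos': array([ 1.13299699e+00,  2.87174639e-01,  1.57812191e+00,  1.05440243e-05,
        1.27859270e+00, -1.49978816e-01]), 'dq': array([-5.68945934e-04,  5.33720747e-04,  8.45430464e-04, -9.57686615e-04,
       -2.96403034e-05,  4.56744072e-04]), 'effort': array([-1.71691969e-03, -4.05988312e+01, -2.92622817e+01, -2.77174995e-04,
        5.88488707e-03, -1.43672440e-05]), 'tool_pos': array([0.19125441, 0.64658851, 0.19127111]), 'tool_rot': array([ 8.01206684e-01,  5.98386606e-01, -1.01474527e-03,  5.37497255e-04]), 'wrist_force': array([ 0.28943059,  0.64194836, -0.50163066]), 'moment': array([ 0.00445319, -0.00680884, -0.03435968]), 'opening': 0.08558088206758681}
scene {'vfov': 49.33504892205152, 'cx': 318.57102627140176, 'cy': 202.94682005558803, 'distortion': array([-0.09785734,  0.        ,  0.        ,  0.        ,  0.        ]), 'world_from_camera': array([[-0.30893016, -0.63483542,  0.70819923,  1.48252867],
       [ 0.95106221, -0.2113256 ,  0.22543773,  0.22566242],
       [ 0.00654477,  0.74318603,  0.66905283,  1.00796061],
       [ 0.        ,
[... 301 characters left out ...]
-0.11436378, -0.58684605,  0.80158134,  0.9033361 ],
       [ 0.00480535,  0.80653908,  0.59116125,  0.86538076],
       [ 0.        ,  0.        ,  0.        ,  1.        ]])}
wrist {'vfov': 69.13792440536383, 'cx': 317.11256567850813, 'cy': 201.7290208831723, 'distortion': array([-0.0110007,  0.       ,  0.       ,  0.       ,  0.       ]), 'T_tool_cam': array([[ 9.99999887e-01,  4.53654484e-04, -1.43632782e-04,
        -2.17013268e-04],
       [ 3.85217169e-04, -9.48980773e-01, -3.15333703e-01,
        -8.19290348e-02],
       [-2.79357297e-04,  3.15333612e-01, -9.48980840e-01,
        -1.80936509e-01],
       [ 0.00000000e+00,  0.00000000e+00,  0.00000000e+00,
         1.00000000e+00]])}
```

View pics/a_scene.png

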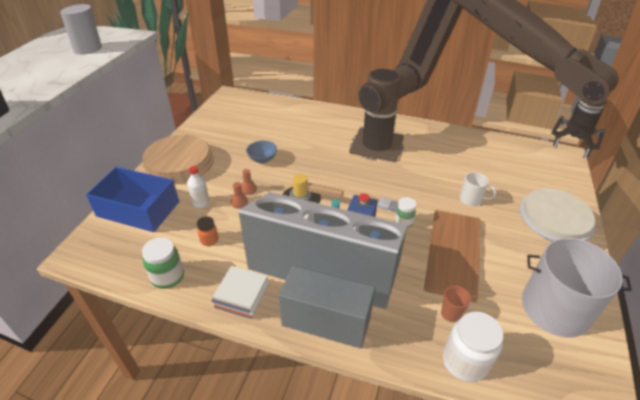

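View pics/a_side.png

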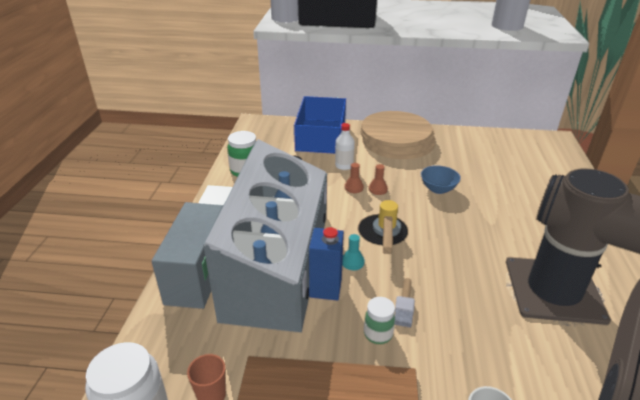

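View pics/a_wrist.png

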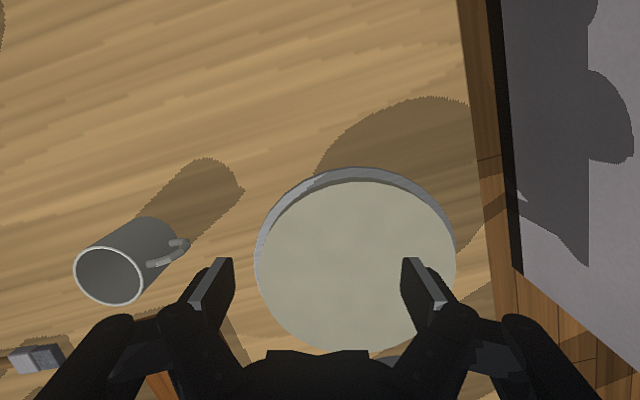

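The scene shows three blue stems in the kiln ports (side view 285,178; 271,211; 260,250). Two terracotta bells stand at (355,178) and (379,180), the turquoise look-alike at (353,252) and the mallet at (388,222). I'll enlarge these areas to read pixels.

```bash
cat > h.py <<'E'
import numpy as np, cv2
from bench import *
from scipy.spatial.transform import Rotation as R
def cam(name,obs=None):
    m=camera_model(name); f=200/np.tan(np.radians(m["vfov"]/2))
    K=np.array([[f,0,m["cx"]],[0,f,m["cy"]],[0,0,1]])
    if name=="wrist":
        o=obs or get_obs(); T=np.eye(4); T[:3,:3]=R.from_quat(o["tool_rot"]).as_matrix(); T[:3,3]=o["tool_pos"]
        W=T@m["T_tool_cam"]
    else: W=m["world_from_camera"]
    return K,np.array(m["distortion"]),W
def proj(c,P):
    K,D,W=c; P=np.atleast_2d(P); p=(P-W[:3,3])@W[:3,:3]; p=p*[1,-1,-1]
    return cv2.projectPoints(p,np.zeros(3),np.zeros(3),K,D)[0][:,0]
def ray(c,uv):
    K,D,W=c; n=cv2.undistortPoints(np.array([[uv]],float),K,D)[0,0]
    d=W[:3,:3]@np.array([n[0],-n[1],-1]); return W[:3,3],d
def onz(c,uv,z):
    o,d=ray(c,uv); return o+d*(z-o[2])/d[2]
def tri(obsl):
    A=np.zeros((3,3));b=np.zeros(3)
    for c,uv in obsl:
        o,d=ray(c,uv); d=d/np.linalg.norm(d); M=np.eye(3)-np.outer(d,d);A+=M;b+=M@o
    return np.linalg.solve(A,b)
def crop(img,x0,y0,x1,y1,s,name):
    c=cv2.resize(img[y0:y1,x0:x1],None,fx=s,fy=s,interpolation=cv2.INTER_CUBIC)
    for x in range((x0//20+1)*20,x1,20):
        cv2.line(c,((x-x0)*s,0),((x-x0)*s,6),(0,0,255),1); cv2.putText(c,str(x),((x-x0)*s-10,18),0,.4,(0,0,255),1)
    for y in range((y0//20+1)*20,y1,20):
        cv2.line(c,(0,(y-y0)*s),(6,(y-y0)*s),(0,0,255),1); cv2.putText(c,str(y),(8,(y-y0)*s+4),0,.4,(0,0,255),1)
    cv2.imwrite("pics/"+name,c)
E
python3 - <<'E'
import sys; sys.path.insert(0,'.')
from h import *
a=cv2.imread("pics/a_side.png"); b=cv2.imread("pics/a_scene.png")
crop(a,200,130,400,280,4,"b_side.png")
crop(b,220,160,420,310,4,"b_scene.png")
E
```

```text
(no output)
```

View pics/b_side.png

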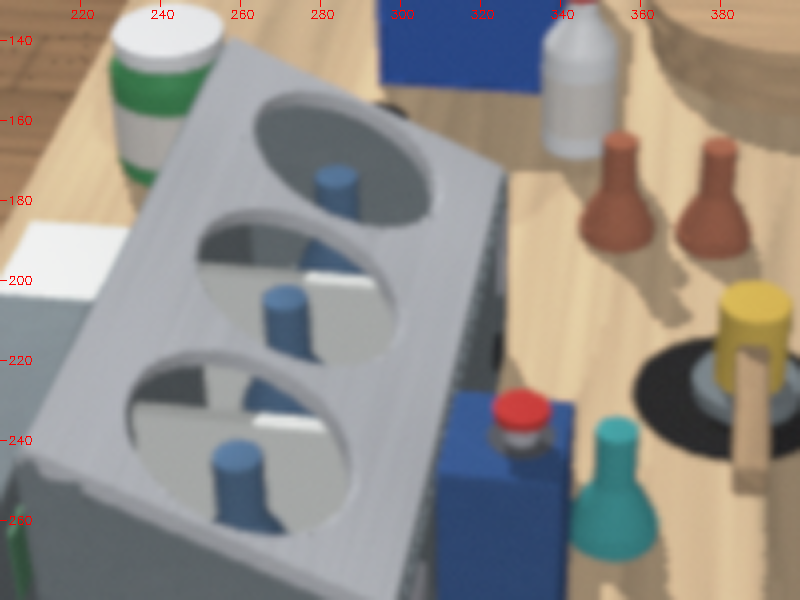

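View pics/b_scene.png

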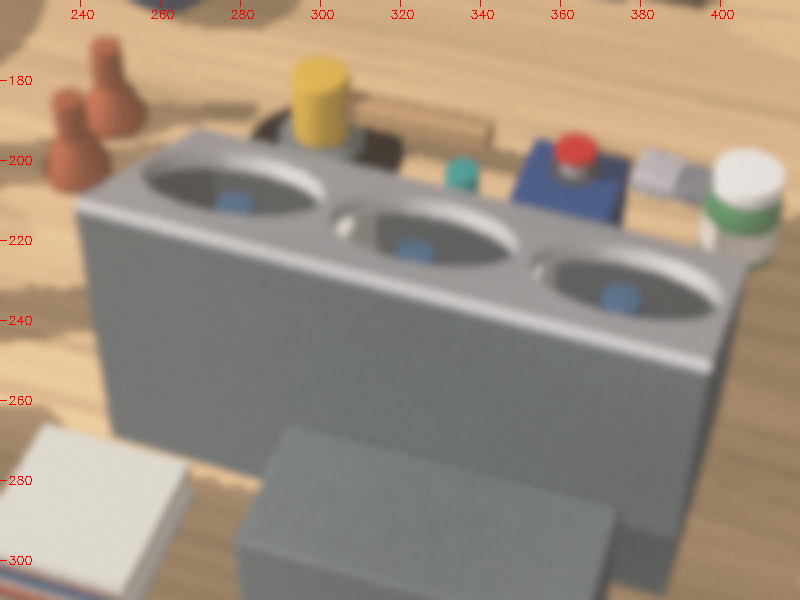

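Run:
```python
from h import *
s=cam("side");c=cam("scene")
np.set_printoptions(precision=4,suppress=True)
P=dict(g0=((259.2,243.7),(375.2,234.5),.183),g1=((271.5,204.2),(324,222.5),.183),g2=((284,174.2),(278.7,210.5),.183),
b0=((379.8,167),(246.2,171.7),.085),b1=((355,165.2),(237.2,184.5),.085),turq=((354.2,237.7),(335.7,202),.085),
mal=((388.7,205),(300,178),.081),peg=((330.5,232),(364,197),.180))
for k,(a,b,z) in P.items():
    print(k,tri([(s,a),(c,b)]),onz(s,a,z)[:2],onz(c,b,z)[:2])
```

```text
g0 [0.6763 0.1262 0.18  ] [0.675  0.1283] [0.6802 0.1273]
g1 [ 0.6774 -0.015   0.1814] [ 0.6768 -0.0136] [ 0.6797 -0.0141]
g2 [ 0.6712 -0.1491  0.1802] [ 0.6704 -0.145 ] [ 0.6741 -0.1477]
b0 [ 0.4247 -0.3758  0.0802] [ 0.4245 -0.3695] [ 0.4312 -0.3719]
b1 [ 0.4991 -0.374   0.0818] [ 0.4985 -0.3707] [ 0.5038 -0.3708]
turq [ 0.4806 -0.0361  0.082 ] [ 0.4804 -0.0328] [ 0.4841 -0.0351]
mal [ 0.3971 -0.1873  0.0786] [ 0.3969 -0.1851] [ 0.4008 -0.1857]
peg [0.5313 0.0614 0.1733] [0.5302 0.0681] [0.5402 0.0634]
```

Run:
```python
from h import *
from scipy.optimize import least_squares
np.set_printoptions(precision=4,suppress=True)
s=cam("side");c=cam("scene")
t=np.radians(25)
def W(p,L):
    L=np.atleast_2d(L); r=R.from_euler('z',p[2]).as_matrix(); return L@r.T+[p[0],p[1],0.195]
def corner(sx,sy): return [sx*.1*np.cos(t),sy*.21,sx*.1*np.sin(t)]
ob=[(s,(327.5,173),corner(-1,-1)),(s,(258,140),corner(1,-1)),(s,(207.5,243.7),corner(1,1)),
(c,(270,192.5),corner(-1,-1)),(c,(239.5,211),corner(1,-1)),(c,(398,250.5),corner(1,1)),(c,(407,224.5),corner(-1,1))]
f=lambda p:np.concatenate([proj(cm,W(p,L))[0]-uv for cm,uv,L in ob])
r=least_squares(f,[.67,-.012,0]); print(r.x,r.fun.reshape(-1,2))
p=r.x
for y in(.14,0,-.14): print("ped",W(p,[.008,y,-.097]))
ang=np.linspace(0,2*np.pi,80)
for nm,cm,box in(("side",s,(200,130,400,280)),("scene",c,(220,160,420,310))):
    im=cv2.imread(f"pics/a_{nm}.png"); x0,y0,x1,y1=box
    im=cv2.resize(im[y0:y1,x0:x1],None,fx=4,fy=4)
    for y in(.14,0,-.14):
        L=np.c_[.063*np.cos(ang)*np.cos(t),y+.063*np.sin(ang),.063*np.cos(ang)*np.sin(t)]
        q=(proj(cm,W(p,L))-[x0,y0])*4
        cv2.polylines(im,[q.astype(np.int32)],True,(0,255,0),1)
    q=(proj(cm,W(p,[corner(-1,-1),corner(1,-1),corner(1,1),corner(-1,1)]))-[x0,y0])*4
    cv2.polylines(im,[q.astype(np.int32)],True,(0,0,255),1)
    cv2.imwrite(f"pics/c_{nm}.png",im)
```

```text
[ 0.6663 -0.0098 -0.0204] [[-1.9199 -1.4157]
 [-0.7753 -1.0783]
 [-1.6646 -1.3434]
 [ 0.3696 -1.621 ]
 [ 0.5747 -2.3482]
 [ 1.0805 -1.764 ]
 [ 0.9126 -1.0216]]
ped [[0.6772 0.13   0.098 ]]
ped [[ 0.6743 -0.01    0.098 ]]
ped [[ 0.6715 -0.1499  0.098 ]]
```

View pics/c_side.png

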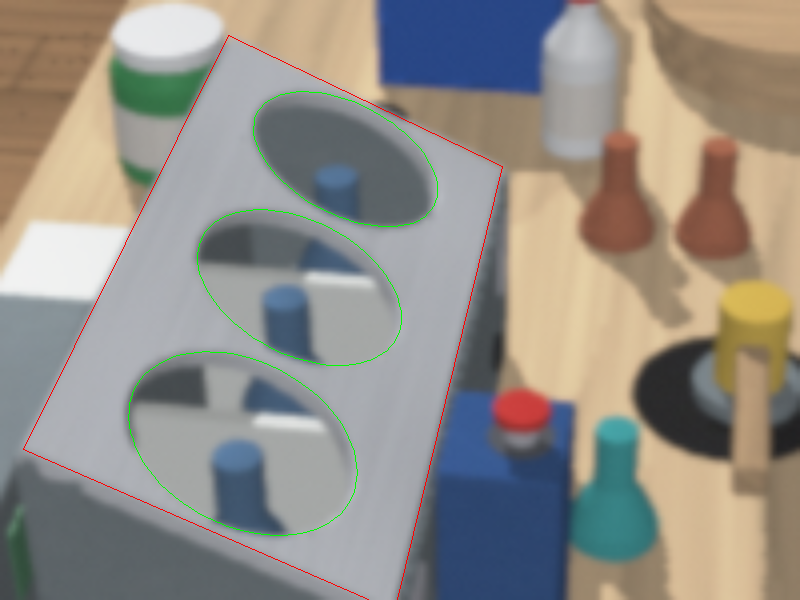

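View pics/c_scene.png

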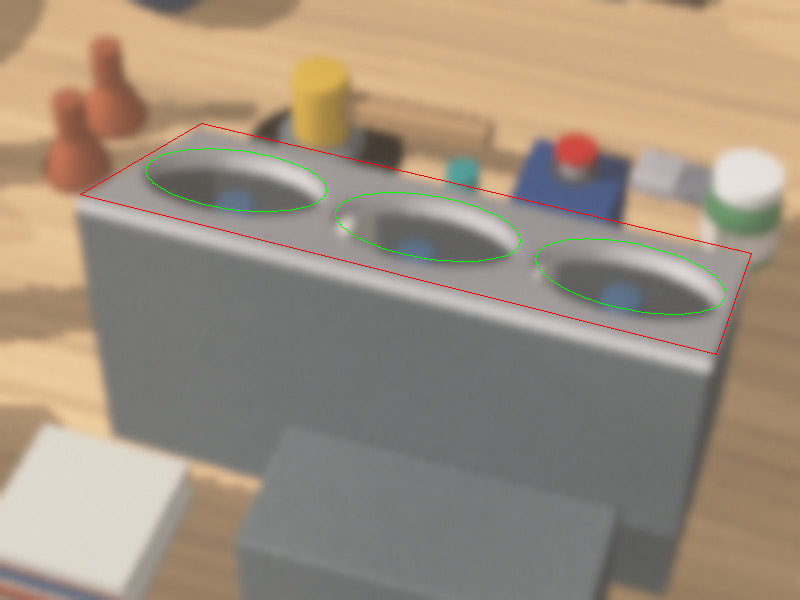

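Run:
```python
from h import *
a=cv2.imread("pics/a_side.png"); b=cv2.imread("pics/a_scene.png")
crop(a,220,280,440,400,3,"d_side.png")
crop(b,400,180,540,330,4,"d_scene.png")
crop(a,340,170,440,270,6,"d_mal.png")
```

```text
(no output)
```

View pics/d_scene.png

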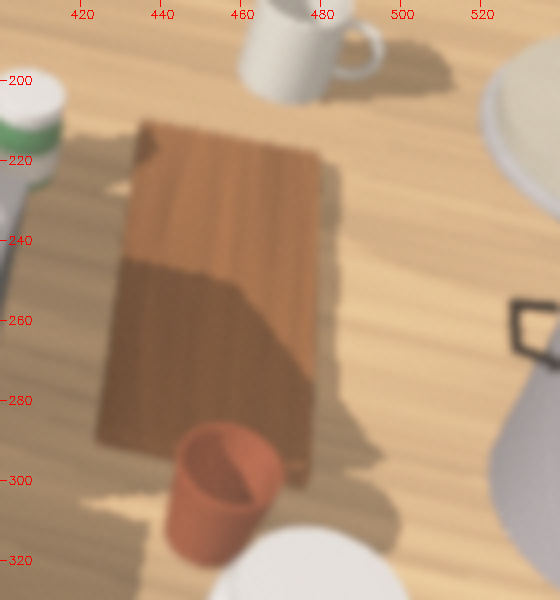

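View pics/d_mal.png

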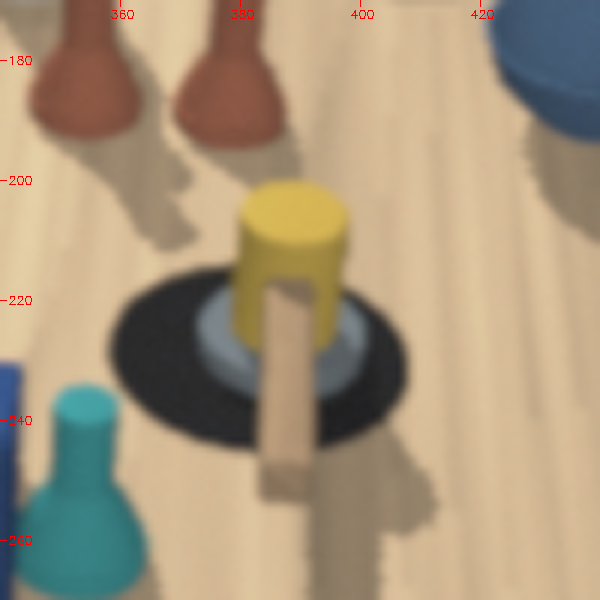

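View pics/d_side.png

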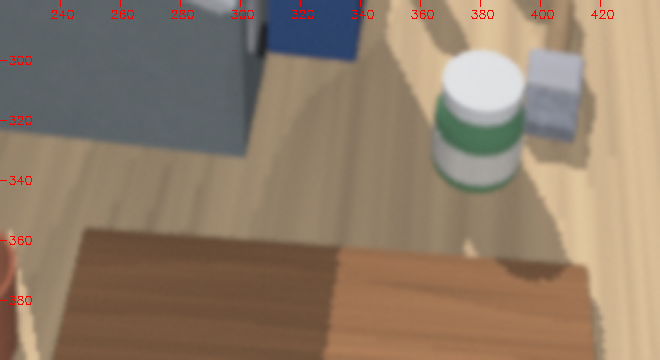

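Run:
```python
from h import *
from scipy.optimize import least_squares
np.set_printoptions(precision=4,suppress=True)
s=cam("side");c=cam("scene")
B=[onz(c,u,.018) for u in((435,210.5),(480.5,218),(476,302.5),(424,290))]
print("board scene",np.array(B)[:,:2],np.mean(B,0))
S=[onz(s,u,.018) for u in((220+84/3,280+229/3),(220+588/3,280+266/3))]
print("board side",np.array(S)[:,:2])
a=np.linspace(0,2*np.pi,200)
def f(p):
    q=proj(s,np.c_[p[0]+.07*np.cos(a),p[1]+.07*np.sin(a),a*0+.001])
    return [q[:,0].min()-358.2,q[:,0].max()-408,q[:,1].max()-245]
r=least_squares(f,[.4,-.18]);print("mat",r.x,r.fun)
# grip: handle end
print("handle end top",onz(s,(387.5,248),.062), onz(c,(342,192),.062))
print("glaze jar lid",onz(s,(380,307),.085))
```

```text
board scene [[0.347  0.2757]
 [0.3356 0.4267]
 [0.6878 0.4309]
 [0.6887 0.2859]] [0.5148 0.3548 0.018 ]
board side [[0.6746 0.288 ]
 [0.3358 0.277 ]]
mat [ 0.4059 -0.1833] [-0.4885  0.4842 -0.059 ]
handle end top [ 0.3975 -0.031   0.062 ] [ 0.4045 -0.0357  0.062 ]
glaze jar lid [0.4137 0.1847 0.085 ]
```

```bash
cat >> h.py <<'E'
np.set_printoptions(precision=4,suppress=True)
def Rt(yaw,tilt):
    # yaw: world heading of tool x in deg; tilt: wx (deg) about tool x
    y=np.radians(yaw); x=np.array([np.cos(y),np.sin(y),0]); z=np.array([0,0,-1.]); 
    M=np.c_[x,np.cross(z,x),z]
    return R.from_matrix(M)*R.from_euler('x',tilt,degrees=True)
def plan(pos,yaw,tilt):
    o=get_obs(); q=R.from_quat(o["tool_rot"]); T=Rt(yaw,tilt)
    print("t",round(o["clock"],1),"pos",o["tool_pos"],"rot needed(tool,deg)",(q.inv()*T).as_rotvec(degrees=True),"open",round(o["opening"],4),"F",o["wrist_force"])
    d=np.array(pos)-o["tool_pos"]
    print("shift after rot (tool)",T.inv().apply(d),"now axes",q.inv().apply(d))
def tool(v,yaw,tilt): return Rt(yaw,tilt).inv().apply(v)
E
python3 - <<'E'
from h import *
plan([.675,.128,.32],88.8,-12)
for v in([0,0,.1],[.1,0,0],[0,.1,0]): print(v,tool(v,88.8,-12))
E
```

```text
t 0.1 pos [0.1913 0.6467 0.1916] rot needed(tool,deg) [-11.9584   1.7015 -15.2226] open 0.0855 F [ 0.4452  0.2396 -0.5457]
shift after rot (tool) [-0.5085  0.5103 -0.0228] now axes [-0.3603  0.611  -0.128 ]
[0, 0, 0.1] [ 0.      0.0208 -0.0978]
[0.1, 0, 0] [0.0021 0.0978 0.0208]
[0, 0.1, 0] [ 0.1    -0.002  -0.0004]
```

{"op": "send_rows", "data": {"moves": [0.0854,0,0,-0.045,0,0,0,0.0854,0,0,-0.045,0,0,0,0.06,0,0,-0.04,0,0,0,0.06,0,0,0,-6,0.85,-7.6,0.06,0,0,0,-6,0.85,-7.6,0.06,-0.03,0.03,0,0,0,0,0.06,-0.03,0.03,0,0,0,0,0.06,-0.03,0.03,0,0,0,0,0.06,-0.03,0.03,0,0,0,0,0.06,-0.03,0.03,0,0,0,0]}}

```text
clock: 1.15
tool_pos: [0.3315, 0.4882, 0.3496]
tool_rot: [0.722, 0.686, 0.065, 0.066]
wrist_force: [0.6, -0.1, -0.4]
opening: 0.0601
```

Run:
```python
from h import *
plan([.665,.128,.32],88.8,-12)
```

```text
t 1.1 pos [0.3315 0.4882 0.3496] rot needed(tool,deg) [-1.3242  0.132  -1.7668] open 0.0601 F [ 0.5884 -0.0752 -0.4057]
shift after rot (tool) [-0.3531  0.3274  0.0998] now axes [-0.3426  0.3403  0.0929]
```

{"op": "send_rows", "data": {"moves": [0.06,-0.03,0.03,0,-1.3,0.1,-1.8,0.06,-0.032,0.03,0.006,0,0,0,0.06,-0.032,0.03,0.006,0,0,0,0.06,-0.032,0.03,0.006,0,0,0,0.06,-0.032,0.03,0.006,0,0,0,0.06,-0.032,0.03,0.006,0,0,0,0.06,-0.032,0.03,0.006,0,0,0,0.06,-0.032,0.03,0.006,0,0,0,0.06,-0.032,0.03,0.006,0,0,0,0.06,-0.032,0.03,0.006,0,0,0,0.06,-0.032,0.028,0.006,0,0,0,0.06,0,0,0,0,0,0]}}

```text
clock: 2.35
tool_pos: [0.6581, 0.1272, 0.3565]
tool_rot: [0.713, 0.694, 0.072, 0.075]
wrist_force: [-1.3, 0.3, -0.7]
opening: 0.0599
```

Run:
```python
from h import *
plan([.665,.128,.32],88.8,-12)
cv2.imwrite("pics/e_w.png",camera("wrist"))
```

```text
t 2.4 pos [0.6581 0.1272 0.3565] rot needed(tool,deg) [-0.1261  0.1716 -0.3009] open 0.0599 F [-1.255   0.3319 -0.74  ]
shift after rot (tool) [ 0.0009 -0.0009  0.0372] now axes [ 0.001  -0.0008  0.0372]
```

View pics/e_w.png

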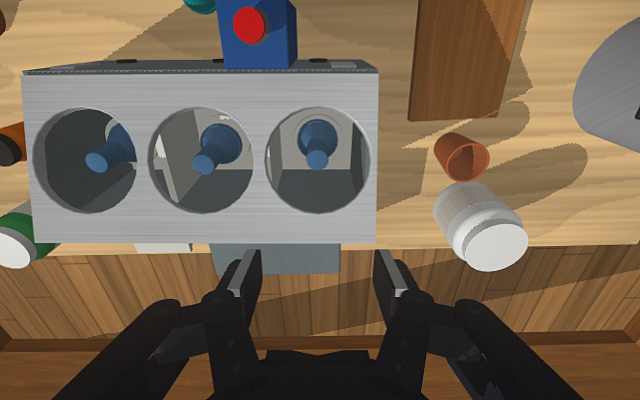

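Run:
```python
from h import *
im=cv2.imread("pics/e_w.png"); crop(im,20,50,400,260,2,"e_c.png")
w=cam("wrist")
t=np.radians(25)
for u in((317,159),(203,162),(97,162)): print(onz(w,u,.183))
print("peg",onz(w,(249,25),.18))
a=np.linspace(0,2*np.pi,80)
p=(.6663,-.0098,-.0204); r=R.from_euler('z',p[2]).as_matrix()
for y in(.14,0,-.14):
    L=np.c_[.063*np.cos(a)*np.cos(t),y+.063*np.sin(a),.063*np.cos(a)*np.sin(t)]
    q=proj(w,L@r.T+[p[0],p[1],.195]); cv2.polylines(im,[(q*8).astype(np.int32)],True,(0,255,0),1,cv2.LINE_AA,3)
    D=np.c_[.008+.038*np.cos(a),y+.038*np.sin(a),0*a-.097]
    q=proj(w,D@r.T+[p[0],p[1],.195]); cv2.polylines(im,[(q*8).astype(np.int32)],True,(0,0,255),1,cv2.LINE_AA,3)
    cv2.imwrite("pics/e_o.png",cv2.resize(im[50:260,20:400],None,fx=2,fy=2))
```

```text
[0.6734 0.1288 0.183 ]
[ 0.6737 -0.0122  0.183 ]
[ 0.6701 -0.1444  0.183 ]
peg [0.5304 0.0647 0.18  ]
```

View pics/e_o.png

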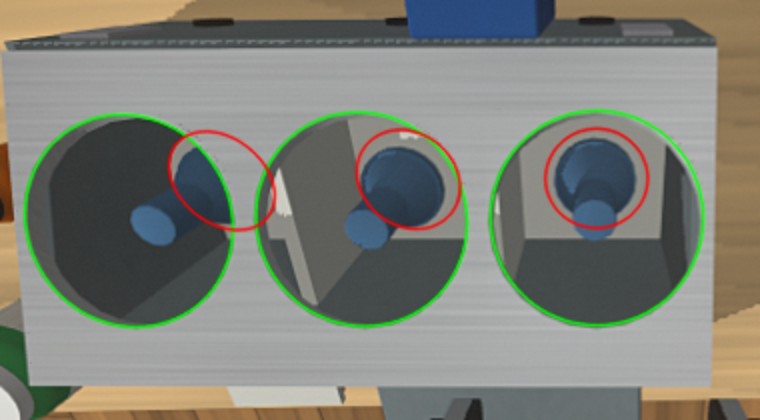

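Run:
```python
from h import *
plan([.679,.1285,.25],88.8,-12)
plan([.679,.1285,.148],88.8,-12)
```

```text
t 2.4 pos [0.6568 0.1294 0.3568] rot needed(tool,deg) [-0.1614  0.0692 -0.2153] open 0.06 F [-0.1752 -0.3893  0.4724]
shift after rot (tool) [-0.0004 -0.0005  0.1091] now axes [-0.0003 -0.0002  0.1091]
t 2.4 pos [0.6568 0.1294 0.3568] rot needed(tool,deg) [-0.1614  0.0692 -0.2153] open 0.06 F [-0.1752 -0.3893  0.4724]
shift after rot (tool) [-0.0004 -0.0217  0.2089] now axes [-0.0003 -0.0211  0.2089]
```

{"op": "send_rows", "data": {"moves": [0.055,0,0,0.03,0,0,0,0.055,0,0,0.03,0,0,0,0.055,0,0,0.03,0,0,0,0.055,0,0,0.019,0,0,0,0.055,0,-0.004,0.02,0,0,0,0.055,0,-0.004,0.02,0,0,0,0.055,0,-0.004,0.02,0,0,0,0.055,0,-0.004,0.02,0,0,0,0.055,0,-0.005,0.02,0,0,0,0.055,0,0,0,0,0,0]}}

```text
clock: 3.4
tool_pos: [0.6754, 0.1325, 0.1453]
tool_rot: [0.71, 0.697, 0.07, 0.072]
wrist_force: [-0.8, -0.1, -1.2]
opening: 0.055
```

Run:
```python
from h import *
plan([.679,.1285,.148],88.8,-12)
cv2.imwrite("pics/f_w.png",camera("wrist"))
```

```text
t 3.4 pos [0.6754 0.1325 0.1453] rot needed(tool,deg) [-0.4703  0.0072  0.0794] open 0.055 F [-0.7625 -0.0727 -1.2306]
shift after rot (tool) [-0.0039  0.0042 -0.0019] now axes [-0.0039  0.0042 -0.0019]
```

View pics/f_w.png

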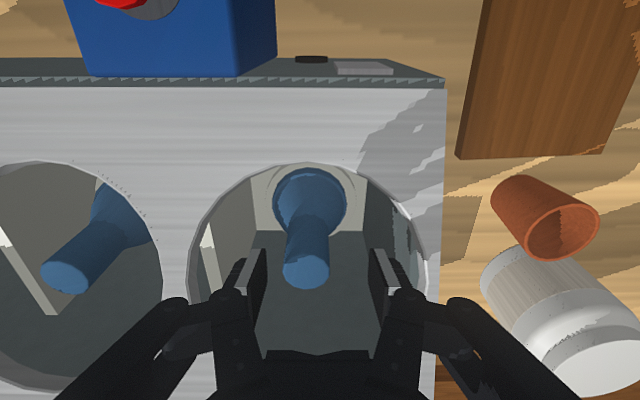

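{"op": "send_rows", "data": {"moves": [0.055,-0.004,0.003,-0.001,-0.4,0,0,0.055,0,0,0,0,0,0]}}

```text
clock: 3.65
tool_pos: [0.6829, 0.1272, 0.154]
tool_rot: [0.71, 0.695, 0.077, 0.079]
wrist_force: [0.1, -0.8, 1.3]
opening: 0.0549
```

Run:
```python
from h import *
plan([.679,.1285,.148],88.8,-12)
w=cam("wrist")
cv2.imwrite("pics/g_w.png",camera("wrist"))
crop(cv2.imread("pics/g_w.png"),200,160,440,330,3,"g_c.png")
```

```text
t 3.6 pos [0.6829 0.1272 0.154 ] rot needed(tool,deg) [ 0.6319  0.003  -0.0006] open 0.0549 F [ 0.0786 -0.8082  1.2525]
shift after rot (tool) [ 0.0012 -0.005   0.005 ] now axes [ 0.0012 -0.0051  0.005 ]
```

View pics/g_c.png

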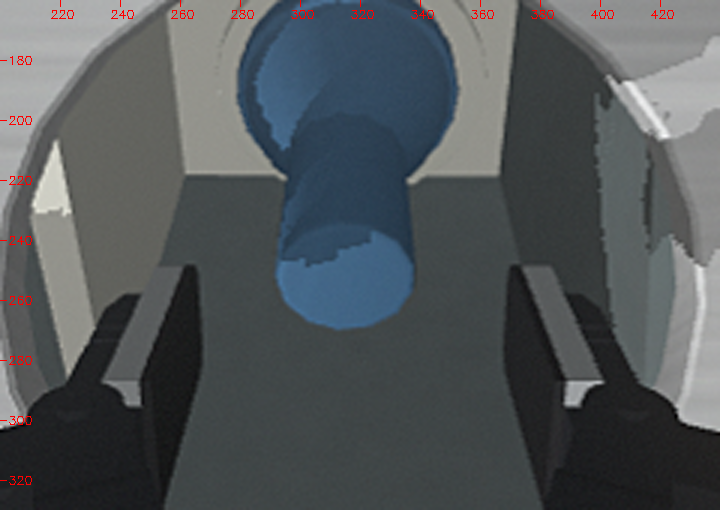

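Run:
```python
from h import *
for i in range(4):
    camera("wrist"); o=get_obs(); print(o["clock"],o["tool_pos"],R.from_quat(o["tool_rot"]).as_euler('xyz',degrees=True),o["joint_pos"])
w=cam("wrist")
t=np.array([315.,255])
print(onz(w,t,.183))
```

```text
3.75 [0.6824 0.1272 0.1534] [167.4381  -0.0049  88.7886] [ 0.0444  0.2351  1.7256 -0.0173  0.9622 -1.4969]
3.8 [0.6822 0.1272 0.1529] [167.4762  -0.0011  88.7903] [ 0.0444  0.2354  1.7259 -0.0173  0.9622 -1.497 ]
3.85 [0.682  0.1272 0.1525] [167.5114  -0.      88.7874] [ 0.0444  0.2357  1.7263 -0.0173  0.9621 -1.4969]
3.9 [0.6818 0.1272 0.1522] [167.5423   0.006   88.7926] [ 0.0444  0.236   1.7266 -0.0173  0.9621 -1.497 ]
[0.6752 0.1261 0.183 ]
```

{"op": "send_rows", "data": {"moves": [0.055,0,-0.002,0.002,0,0,0,0.02,0,0,0,0,0,0,0.02,0,0,0,0,0,0,0.02,0,0,0,0,0,0,0.02,0,0,0,0,0,0,0.02,0,0,0,0,0,0], "grip_force": 50}}

```text
clock: 4.5
tool_pos: [0.68, 0.1273, 0.1489]
tool_rot: [0.71, 0.696, 0.075, 0.077]
wrist_force: [0.2, 0.4, 0.5]
opening: 0.02
```

Run:
```python
from h import *
plan([.675,.1285,.30],88.8,-12)
```

```text
t 4.5 pos [0.68   0.1273 0.1489] rot needed(tool,deg) [ 0.3937  0.0118 -0.0004] open 0.02 F [0.2244 0.3895 0.5038]
shift after rot (tool) [ 0.0011  0.0265 -0.1488] now axes [ 0.0011  0.0275 -0.1486]
```

Run:
```python
from h import *
cv2.imwrite("pics/i_w.png",camera("wrist"))
crop(cv2.imread("pics/i_w.png"),200,160,440,330,3,"i_c.png")
```

```text
(no output)
```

View pics/i_c.png

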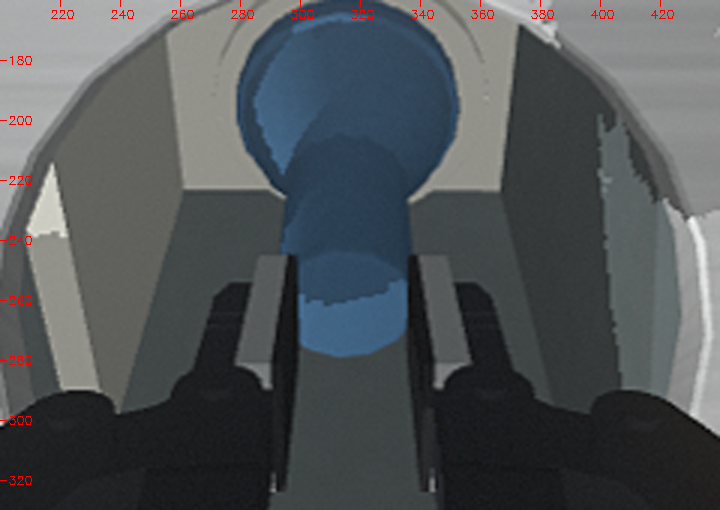

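{"op": "send_rows", "data": {"moves": [0.0,0,0,0,0,0,0,0.0,0,0,0,0,0,0,0.0,0,0,0,0,0,0]}}

```text
clock: 4.85
tool_pos: [0.68, 0.1272, 0.149]
tool_rot: [0.71, 0.696, 0.075, 0.077]
wrist_force: [0.4, 0.2, 0.3]
opening: 0.0001
```

Run:
```python
from h import *
cv2.imwrite("pics/j_w.png",camera("wrist"))
crop(cv2.imread("pics/j_w.png"),200,160,440,330,3,"j_c.png")
plan([.675,.1285,.30],88.8,-12)
```

```text
t 4.9 pos [0.68   0.1273 0.149 ] rot needed(tool,deg) [0.3934 0.011  0.0004] open -0.0002 F [ 0.6965 -0.0492  0.3167]
shift after rot (tool) [ 0.0011  0.0265 -0.1488] now axes [ 0.0011  0.0275 -0.1486]
```

View pics/j_c.png

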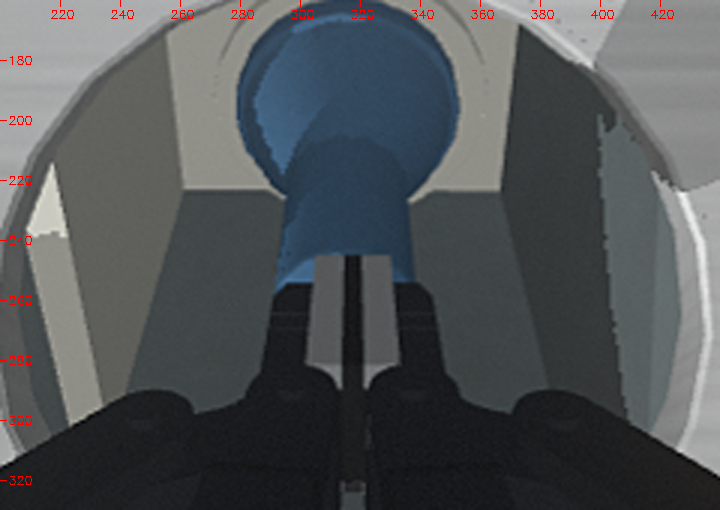

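Run:
```python
from h import *
w=cam("wrist"); o=get_obs(); q=R.from_quat(o["tool_rot"])
for v in([0,0,0],[0,-.011,0],[0,.011,0],[0,0,-.019],[0,-.011,-.038],[0,.011,-.038]): 
    P=o["tool_pos"]+q.apply(v); print(v,P,proj(w,P))
for z in(.098,.11,.143,.183): print(z,proj(w,[.6752,.127,z]))
print(w[2])
```

```text
[0, 0, 0] [0.68   0.1273 0.149 ] [[317.0907 232.1044]]
[0, -0.011, 0] [0.6692 0.1275 0.1466] [[317.083  217.0553]]
[0, 0.011, 0] [0.6907 0.127  0.1513] [[317.0981 246.6293]]
[0, 0, -0.019] [0.6759 0.1274 0.1675] [[317.0954 244.8236]]
[0, -0.011, -0.038] [0.6611 0.1277 0.1837] [[317.092  242.5269]]
[0, 0.011, -0.038] [0.6826 0.1272 0.1884] [[317.11   277.4532]]
0.098 [[316.6341 190.2096]]
0.11 [[316.6145 197.4812]]
0.143 [[316.5501 221.3349]]
0.183 [[316.4428 261.1441]]
[[ 0.0214 -0.859  -0.5116  0.561 ]
 [ 0.9998  0.0184  0.0108  0.1298]
 [ 0.0001 -0.5117  0.8591  0.3083]
 [ 0.      0.      0.      1.    ]]
```

Run:
```python
import bench
print([n for n in dir(bench) if not n.startswith('__')])
from h import *
im=camera("side"); s=cam("side"); o=get_obs(); q=R.from_quat(o["tool_rot"])
for v in([0,0,0],[0,0,-.04],[0,0,-.073],[0,0,-.13]):
    print(v,proj(s,o["tool_pos"]+q.apply(v)))
crop(im,200,100,380,260,4,"k_s.png")
```

```text
['Unreachable', 'camera', 'camera_model', 'get_obs', 'pinch_z', 'sign_off']
[0, 0, 0] [[258.1057 255.2638]]
[0, 0, -0.04] [[260.8141 241.7282]]
[0, 0, -0.073] [[263.1414 230.0873]]
[0, 0, -0.13] [[267.3749 208.8876]]
```

View pics/k_s.png

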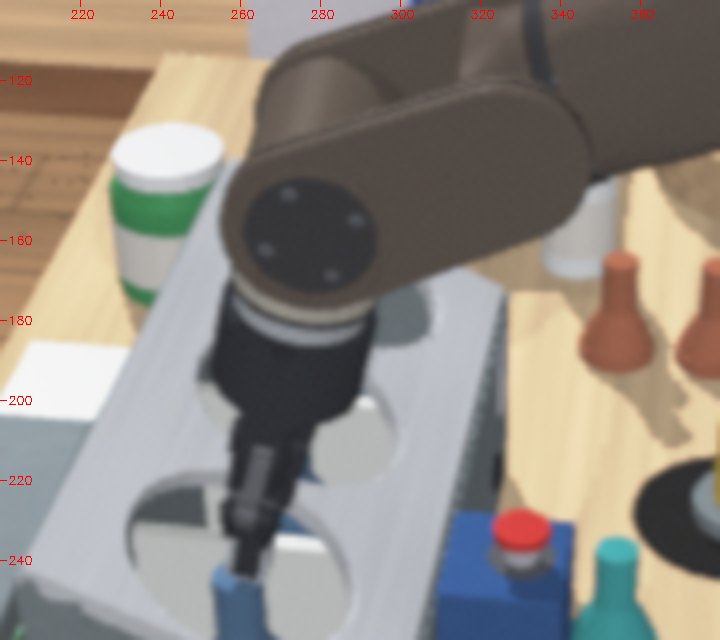

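{"op": "send_rows", "data": {"moves": [0.055,0,0,0,0,0,0,0.055,0,0,0,0,0,0,0.055,0,0,0,0,0,0,0.055,0,0,0.01,0,0,0,0.055,0,0,0.01,0,0,0,0.055,0,0,0.01,0,0,0,0.055,0,0,0.01,0,0,0,0.055,0,0,0,0,0,0,0.055,0,0,0,0,0,0]}}

```text
clock: 5.85
tool_pos: [0.6883, 0.127, 0.1091]
tool_rot: [0.71, 0.696, 0.075, 0.077]
wrist_force: [-0.5, -0.3, 0.2]
opening: 0.0553
```

Run:
```python
from h import *
plan([.688,.127,.110],88.8,-12)
cv2.imwrite("pics/l_w.png",camera("wrist"))
crop(cv2.imread("pics/l_w.png"),200,160,440,330,3,"l_c.png")
```

```text
t 5.8 pos [0.6883 0.127  0.1091] rot needed(tool,deg) [ 0.3246  0.0158 -0.0017] open 0.0553 F [-0.49   -0.2509  0.1719]
shift after rot (tool) [-0.0001 -0.0001 -0.001 ] now axes [-0.0001 -0.0001 -0.001 ]
```

View pics/l_c.png

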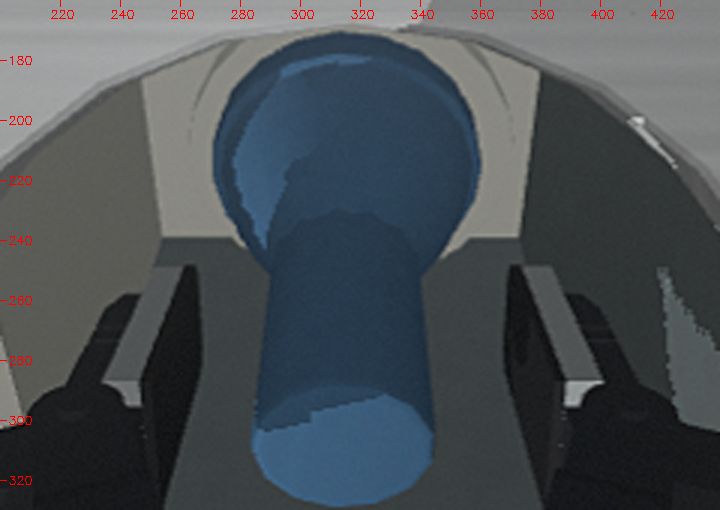

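{"op": "send_rows", "data": {"moves": [0.01,-0.001,0,0,0,0,0,0.01,0,0,0,0,0,0,0.01,0,0,0,0,0,0,0.01,0,0,0,0,0,0,0.01,0,0,0,0,0,0]}}

```text
clock: 6.4
tool_pos: [0.6891, 0.126, 0.1109]
tool_rot: [0.71, 0.695, 0.076, 0.078]
wrist_force: [0.6, -1.1, 2.9]
opening: 0.0271
```

{"op": "send_rows", "data": {"moves": [0.01,0,0.002,-0.01,0,0,0,0.01,0,0.004,-0.02,0,0,0,0.01,0,0.004,-0.02,0,0,0,0.01,0,0.004,-0.02,0,0,0,0.01,0,0.004,-0.02,0,0,0,0.01,0,0.004,-0.02,0,0,0,0.01,0,0.004,-0.02,0,0,0,0.01,0,0.004,-0.02,0,0,0,0.01,0,0.002,-0.01,0,0,0,0.01,0,0,0,0,0,0]}}

```text
clock: 7.4
tool_pos: [0.6861, 0.1264, 0.2753]
tool_rot: [0.71, 0.695, 0.077, 0.078]
wrist_force: [-0.2, 1.1, -1.7]
opening: 0.0267
```

Run:
```python
from h import *
plan([.613,.355,.25],88.8,-12)
cv2.imwrite("pics/m_w.png",camera("wrist"))
```

```text
t 7.4 pos [0.6861 0.1264 0.2753] rot needed(tool,deg) [ 0.583  -0.011   0.0031] open 0.0267 F [-0.2392  1.1253 -1.732 ]
shift after rot (tool) [ 0.2271 -0.0814  0.0086] now axes [ 0.2271 -0.0815  0.0078]
```

View pics/m_w.png

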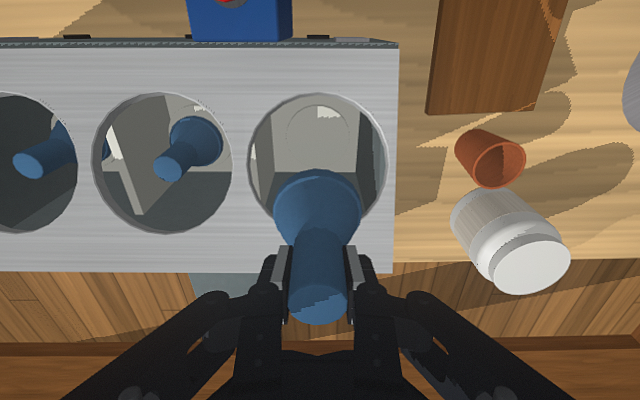

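{"op": "send_rows", "data": {"moves": [0.01,0.015,-0.005,0,0,0,0,0.01,0.028,-0.01,0,0,0,0,0.01,0.03,-0.01,0,0,0,0,0.01,0.03,-0.011,0,0,0,0,0.01,0.03,-0.011,0.002,0,0,0,0.01,0.03,-0.011,0.002,0,0,0,0.01,0.03,-0.011,0.002,0,0,0,0.01,0.02,-0.008,0.002,0,0,0,0.01,0.014,-0.004,0,0.6,0,0,0.01,0,0,0,0,0,0,0.01,0,0,0,0,0,0]}}

```text
clock: 8.55
tool_pos: [0.6128, 0.3546, 0.2472]
tool_rot: [0.711, 0.696, 0.071, 0.074]
wrist_force: [0.6, -0.2, -1.5]
opening: 0.0264
```

Run:
```python
from h import *
plan([.613,.355,.033],88.8,-12)
cv2.imwrite("pics/n_w.png",camera("wrist"))
cv2.imwrite("pics/n_s.png",camera("scene")[100:400,200:600])
```

```text
t 8.6 pos [0.6128 0.3546 0.2472] rot needed(tool,deg) [-0.2471  0.0579  0.0253] open 0.0264 F [ 0.5814 -0.1531 -1.468 ]
shift after rot (tool) [ 0.0004 -0.0443  0.2095] now axes [ 0.0007 -0.0434  0.2097]
```

View pics/n_w.png

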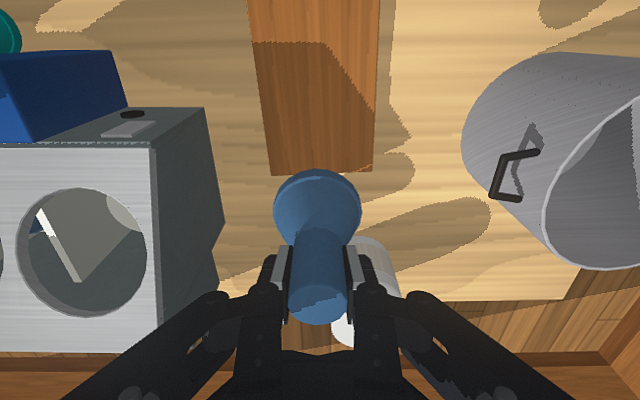

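View pics/n_s.png

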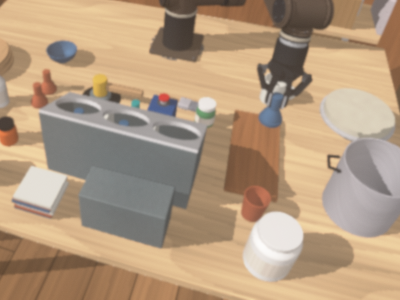

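Run:
```python
from h import *
w=cam("wrist")
for u in((272,176),(373,170),(247,2),(380,2)): print(onz(w,u,.018))
c=cam("scene")
for u in((452,320),):print("cup base front",onz(c,u,0))
print("cup rim",onz(c,(457,296),.08))
```

```text
[0.6775 0.2855 0.018 ]
[0.6711 0.4342 0.018 ]
[0.4635 0.2789 0.018 ]
[0.4669 0.4272 0.018 ]
cup base front [0.7517 0.3748 0.    ]
cup rim [0.7315 0.3683 0.08  ]
```

{"op": "send_rows", "data": {"moves": [0.01,0,-0.003,0.013,-0.2,0,0,0.01,0,-0.005,0.025,0,0,0,0.01,0,-0.005,0.025,0,0,0,0.01,0,-0.005,0.025,0,0,0,0.01,0,-0.005,0.025,0,0,0,0.01,0,-0.005,0.025,0,0,0,0.01,0,-0.005,0.025,0,0,0,0.01,0,-0.004,0.02,0,0,0,0.01,0,-0.002,0.01,0,0,0,0.01,0,0,0,0,0,0,0.01,0,0,0,0,0,0]}}

```text
clock: 9.75
tool_pos: [0.6154, 0.3545, 0.0516]
tool_rot: [0.711, 0.696, 0.074, 0.075]
wrist_force: [0.6, 0.2, -1.1]
opening: 0.0268
```

Run:
```python
from h import *
plan([.613,.355,.032],88.8,-12)
cv2.imwrite("pics/o_w.png",camera("wrist"))
```

```text
t 9.8 pos [0.6154 0.3545 0.0516] rot needed(tool,deg) [ 0.0597 -0.0097 -0.0303] open 0.0268 F [ 0.6317  0.1643 -1.0959]
shift after rot (tool) [ 0.0004 -0.0065  0.0187] now axes [ 0.0004 -0.0065  0.0187]
```

View pics/o_w.png

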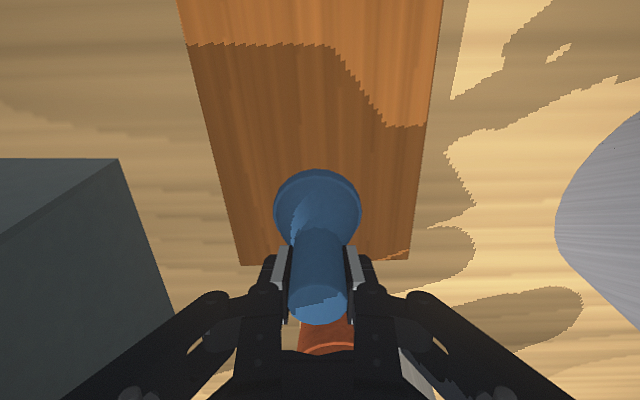

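{"op": "send_rows", "data": {"moves": [0.01,0,-0.001,0.005,0,0,0,0.01,0,-0.001,0.005,0,0,0,0.01,0,-0.001,0.003,0,0,0,0.01,0,-0.001,0.003,0,0,0,0.01,0,0,0,0,0,0,0.01,0,0,0,0,0,0]}}

```text
clock: 10.4
tool_pos: [0.614, 0.3547, 0.0342]
tool_rot: [0.711, 0.696, 0.073, 0.075]
wrist_force: [-0.2, -0.9, -2.1]
opening: 0.0268
```

{"op": "send_rows", "data": {"moves": [0.01,0,0,0.002,0,0,0,0.01,0,0,0,0,0,0]}}

```text
clock: 10.6
tool_pos: [0.6146, 0.3546, 0.0324]
tool_rot: [0.711, 0.696, 0.073, 0.075]
wrist_force: [-0.4, -0.3, -1.5]
opening: 0.0268
```

{"op": "send_rows", "data": {"moves": [0.01,0,0,0.001,0,0,0,0.01,0,0,0,0,0,0]}}

```text
clock: 10.8
tool_pos: [0.6147, 0.3546, 0.0313]
tool_rot: [0.711, 0.696, 0.073, 0.075]
wrist_force: [-0.0, 0.1, -1.0]
opening: 0.0269
```

{"op": "send_rows", "data": {"moves": [0.01,0,0,0.001,0,0,0,0.01,0,0,0,0,0,0]}}

```text
clock: 11.0
tool_pos: [0.6152, 0.3548, 0.0309]
tool_rot: [0.711, 0.696, 0.073, 0.075]
wrist_force: [-0.8, -0.6, 0.3]
opening: 0.0268
```

Run:
```python
from h import *
plan([.613,.355,.032],88.8,-12)
crop(camera("side"),220,280,440,400,3,"p_s.png")
crop(camera("scene"),400,180,540,330,4,"p_c.png")
```

```text
t 11.0 pos [0.6152 0.3548 0.0309] rot needed(tool,deg) [ 0.0209 -0.0013 -0.0015] open 0.0268 F [-0.7653 -0.6244  0.326 ]
shift after rot (tool) [ 0.0002 -0.002  -0.0015] now axes [ 0.0002 -0.002  -0.0015]
```

View pics/p_c.png

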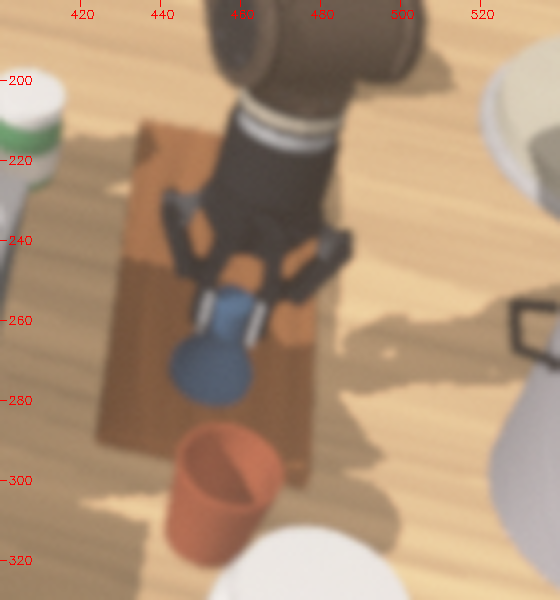

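{"op": "send_rows", "data": {"moves": [0.01,0,0,0.0005,0,0,0,0.034,0,0,0,0,0,0,0.045,0,0,0,0,0,0,0.06,0,0,0,0,0,0,0.06,0,0,0,0,0,0,0.06,0,0,-0.02,0,0,0,0.06,0,0,-0.03,0,0,0,0.06,0,0,-0.03,0,0,0,0.06,0,0,-0.04,0,0,0,0.06,0,0.02,-0.04,0,0,0,0.06,0,0.02,-0.04,0,0,0,0.06,0,0.02,-0.04,0,0,0]}}

```text
clock: 12.3
tool_pos: [0.6239, 0.3545, 0.279]
tool_rot: [0.71, 0.696, 0.073, 0.075]
wrist_force: [0.1, 0.5, -0.4]
opening: 0.06
```

Run:
```python
from h import *
# bell1 est (.6752,-.013): TCP above
plan([.687,-.013,.29],88.8,-12)
crop(camera("scene"),400,180,540,330,4,"q_c.png")
```

```text
t 12.3 pos [0.6239 0.3545 0.279 ] rot needed(tool,deg) [0.0012 0.0042 0.015 ] open 0.06 F [ 0.1458  0.5038 -0.4367]
shift after rot (tool) [-0.3661  0.0715  0.004 ] now axes [-0.3661  0.0714  0.004 ]
```

View pics/q_c.png

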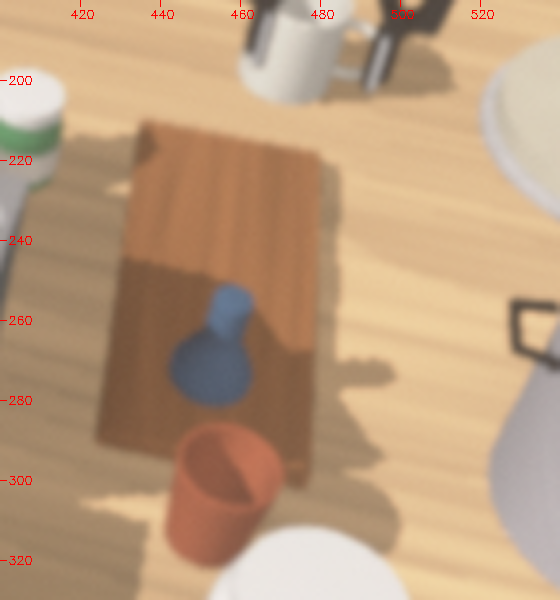

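Bell 0 stands on the board at about (455,265) in the scene view. Next is the middle bell.

{"op": "send_rows", "data": {"moves": [0.055,-0.02,0.004,0,0,0,0,0.055,-0.04,0.008,0,0,0,0,0.055,-0.04,0.008,0,0,0,0,0.055,-0.04,0.008,0,0,0,0,0.055,-0.04,0.008,0,0,0,0,0.055,-0.04,0.008,0,0,0,0,0.055,-0.04,0.008,0,0,0,0,0.055,-0.04,0.008,0,0,0,0,0.055,-0.04,0.008,0,0,0,0,0.055,-0.026,0.003,0,0,0,0,0.055,0,0,0,0,0,0,0.055,0,0,0,0,0,0]}}

```text
clock: 13.55
tool_pos: [0.6855, -0.0132, 0.2916]
tool_rot: [0.711, 0.695, 0.073, 0.074]
wrist_force: [0.3, -0.6, 0.9]
opening: 0.055
```

Run:
```python
from h import *
w=cam("wrist");im=camera("wrist")
plan([.687,-.013,.29],88.8,-12)
cv2.imwrite("pics/r_w.png",im)
```

```text
t 13.6 pos [ 0.6855 -0.0123  0.2917] rot needed(tool,deg) [-0.0319 -0.0212 -0.0038] open 0.055 F [-0.4635 -0.8283  0.3195]
shift after rot (tool) [-0.0006  0.0011  0.002 ] now axes [-0.0006  0.0011  0.002 ]
```

View pics/r_w.png

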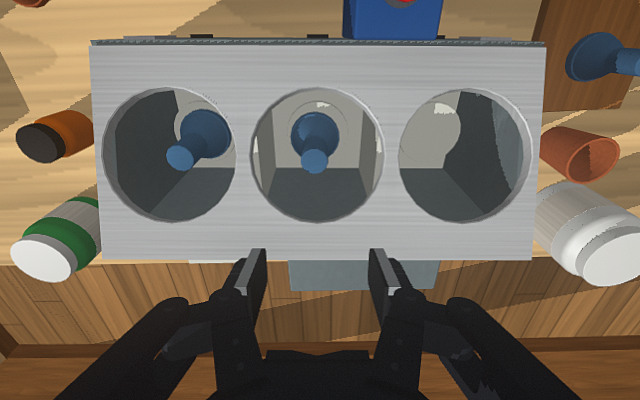

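Run:
```python
from h import *
w=cam("wrist")
print(onz(w,(314.5,162),.183),onz(w,(180,157.5),.183))
plan([.687,-.0145,.110],88.8,-12)
```

```text
[ 0.6793 -0.0147  0.183 ] [ 0.6716 -0.1474  0.183 ]
t 13.6 pos [ 0.6855 -0.0123  0.2917] rot needed(tool,deg) [-0.0319 -0.0212 -0.0038] open 0.055 F [-0.4635 -0.8283  0.3195]
shift after rot (tool) [-0.0021 -0.0363  0.1781] now axes [-0.0022 -0.0362  0.1781]
```

{"op": "send_rows", "data": {"moves": [0.055,-0.002,-0.003,0.015,0,0,0,0.055,0,-0.004,0.022,0,0,0,0.055,0,-0.004,0.022,0,0,0,0.055,0,-0.004,0.022,0,0,0,0.055,0,-0.004,0.022,0,0,0,0.055,0,-0.004,0.022,0,0,0,0.055,0,-0.004,0.02,0,0,0,0.055,0,-0.004,0.02,0,0,0,0.055,0,-0.002,0.012,0,0,0,0.055,0,0,0,0,0,0,0.055,0,0,0,0,0,0]}}

```text
clock: 14.7
tool_pos: [0.6903, -0.0144, 0.1122]
tool_rot: [0.71, 0.696, 0.073, 0.075]
wrist_force: [0.7, 0.2, -0.1]
opening: 0.0549
```

Run:
```python
from h import *
im=camera("wrist"); camera("wrist"); plan([.690,-.0145,.110],88.8,-12)
crop(im,200,160,440,330,3,"s_c.png")
```

```text
t 14.8 pos [ 0.6911 -0.0149  0.1137] rot needed(tool,deg) [0.1467 0.0318 0.0226] open 0.0552 F [ 0.7812 -0.3782  0.561 ]
shift after rot (tool) [ 0.0004 -0.0019  0.0034] now axes [ 0.0004 -0.0019  0.0034]
```

View pics/s_c.png

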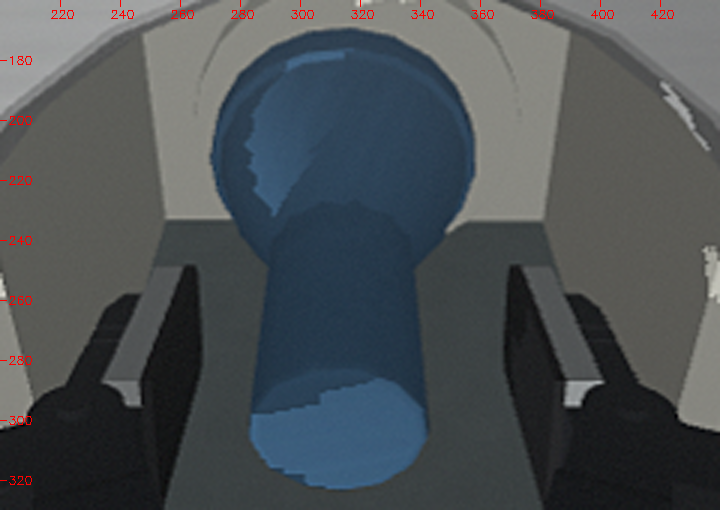

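{"op": "send_rows", "data": {"moves": [0.055,-0.002,-0.001,0.002,0,0,0,0.01,0,0,0,0,0,0,0.01,0,0,0,0,0,0,0.01,0,0,0,0,0,0,0.01,0,0,0,0,0,0,0.01,0,0,0,0,0,0]}}

```text
clock: 15.4
tool_pos: [0.6898, -0.0171, 0.1105]
tool_rot: [0.711, 0.696, 0.073, 0.075]
wrist_force: [-1.1, 0.2, 3.5]
opening: 0.0268
```

{"op": "send_rows", "data": {"moves": [0.01,0,0.002,-0.01,0,0,0,0.01,0,0.004,-0.02,0,0,0,0.01,0,0.004,-0.02,0,0,0,0.01,0,0.004,-0.02,0,0,0,0.01,0,0.004,-0.02,0,0,0,0.01,0,0.004,-0.02,0,0,0,0.01,0,0.004,-0.02,0,0,0,0.01,0,0.004,-0.02,0,0,0,0.01,0,0.004,-0.02,0,0,0,0.01,0,0,0,0,0,0]}}

```text
clock: 16.4
tool_pos: [0.6889, -0.0171, 0.2875]
tool_rot: [0.71, 0.696, 0.075, 0.077]
wrist_force: [0.4, 0.3, -1.5]
opening: 0.0269
```

Run:
```python
from h import *
plan([.523,.355,.25],88.8,-12)
```

```text
t 16.4 pos [ 0.6889 -0.0171  0.2875] rot needed(tool,deg) [0.36   0.0646 0.0137] open 0.0269 F [ 0.3957  0.3047 -1.514 ]
shift after rot (tool) [ 0.3685 -0.1776  0.0006] now axes [ 0.3686 -0.1775 -0.001 ]
```

{"op": "send_rows", "data": {"moves": [0.01,0.018,-0.008,0,0,0,0,0.01,0.035,-0.017,0,0,0,0,0.01,0.036,-0.018,0,0,0,0,0.01,0.036,-0.018,0,0,0,0,0.01,0.036,-0.018,0,0,0,0,0.01,0.036,-0.018,0,0,0,0,0.01,0.036,-0.017,0,0,0,0,0.01,0.036,-0.017,0,0,0,0,0.01,0.036,-0.017,0,0,0,0,0.01,0.036,-0.017,0,0,0,0,0.01,0.018,-0.008,0,0.3,0,0,0.01,0.01,-0.004,0,0,0,0]}}

```text
clock: 17.6
tool_pos: [0.5192, 0.3574, 0.2436]
tool_rot: [0.71, 0.697, 0.069, 0.072]
wrist_force: [0.2, 0.1, -1.7]
opening: 0.0267
```

{"op": "send_rows", "data": {"moves": [0.01,0,0,0,0,0,0,0.01,0,-0.005,0.024,0,0,0,0.01,0,-0.005,0.024,0,0,0,0.01,0,-0.005,0.024,0,0,0,0.01,0,-0.005,0.024,0,0,0]}}

```text
clock: 18.1
tool_pos: [0.5223, 0.3541, 0.1471]
tool_rot: [0.711, 0.695, 0.071, 0.073]
wrist_force: [-0.2, -0.3, -1.7]
opening: 0.0269
```

Run:
```python
from h import *
cv2.imwrite("pics/t_w.png",camera("wrist"))
plan([.523,.355,.05],88.8,-12)
```

```text
t 18.1 pos [0.5194 0.3526 0.1413] rot needed(tool,deg) [-0.7925  0.3072 -0.0577] open 0.0271 F [-1.4291 -1.558  -6.7534]
shift after rot (tool) [ 0.0025 -0.0155  0.09  ] now axes [ 0.003  -0.0142  0.0902]
```

View pics/t_w.png

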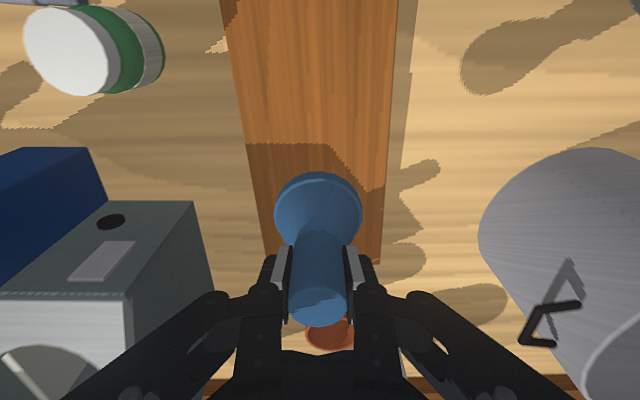

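{"op": "send_rows", "data": {"moves": [0.01,0.002,-0.003,0.018,-0.4,0,0,0.01,0,-0.004,0.02,0,0,0,0.01,0,-0.004,0.02,0,0,0,0.01,0,-0.004,0.018,0,0,0,0.01,0,-0.002,0.012,0,0,0,0.01,0,-0.001,0.006,0,0,0,0.01,0,0,0.004,0,0,0,0.01,0,0,0,0,0,0,0.01,0,0,0,0,0,0,0.01,0,0,0,0,0,0]}}

```text
clock: 19.15
tool_pos: [0.5254, 0.3579, 0.0498]
tool_rot: [0.71, 0.696, 0.074, 0.076]
wrist_force: [-0.6, -0.1, -1.7]
opening: 0.0266
```

Run:
```python
from h import *
plan([.523,.355,.031],88.8,-12)
```

```text
t 19.1 pos [0.5254 0.3579 0.0498] rot needed(tool,deg) [ 0.1811 -0.0359 -0.0067] open 0.0266 F [-0.6269 -0.0688 -1.7093]
shift after rot (tool) [-0.003  -0.0062  0.0179] now axes [-0.003  -0.0063  0.0179]
```

{"op": "send_rows", "data": {"moves": [0.01,-0.002,-0.001,0.005,0,0,0,0.01,0,-0.001,0.005,0,0,0,0.01,0,-0.001,0.003,0,0,0,0.01,0,-0.001,0.003,0,0,0,0.01,0,0,0.001,0,0,0,0.01,0,0,0,0,0,0,0.01,0,0,0,0,0,0]}}

```text
clock: 19.85
tool_pos: [0.5246, 0.3557, 0.0314]
tool_rot: [0.71, 0.696, 0.074, 0.075]
wrist_force: [0.8, 0.2, -1.7]
opening: 0.0267
```

{"op": "send_rows", "data": {"moves": [0.01,0,0,0.001,0,0,0,0.01,0,0,0,0,0,0]}}

```text
clock: 20.05
tool_pos: [0.5249, 0.3557, 0.0305]
tool_rot: [0.71, 0.696, 0.074, 0.075]
wrist_force: [0.6, -0.3, -2.7]
opening: 0.0268
```

{"op": "send_rows", "data": {"moves": [0.01,0,0,0.001,0,0,0,0.01,0,0,0,0,0,0]}}

```text
clock: 20.25
tool_pos: [0.5252, 0.3558, 0.0304]
tool_rot: [0.71, 0.696, 0.074, 0.076]
wrist_force: [-2.7, -0.3, 4.3]
opening: 0.0267
```

Contact. Release, retreat and head for the right bell.

{"op": "send_rows", "data": {"moves": [0.034,0,0,0,0,0,0,0.045,0,0,0,0,0,0,0.06,0,0,0,0,0,0,0.06,0,0,0,0,0,0,0.06,0,0,-0.02,0,0,0,0.06,0,0,-0.03,0,0,0,0.06,0,0,-0.03,0,0,0,0.06,0,0,-0.04,0,0,0,0.06,0,0.02,-0.045,0,0,0,0.06,0,0.02,-0.045,0,0,0,0.06,0,0.02,-0.045,0,0,0,0.06,0,0.01,-0.01,0,0,0]}}

```text
clock: 21.45
tool_pos: [0.5407, 0.3566, 0.3123]
tool_rot: [0.71, 0.695, 0.08, 0.077]
wrist_force: [0.6, -0.0, 1.0]
opening: 0.0598
```

Run:
```python
from h import *
plan([.683,-.148,.29],88.8,-12)
crop(camera("scene"),400,180,540,330,4,"u_c.png")
```

```text
t 21.4 pos [0.5407 0.3566 0.3123] rot needed(tool,deg) [ 0.7814 -0.3329 -0.0652] open 0.0598 F [ 0.5862 -0.0452  0.9888]
shift after rot (tool) [-0.5015  0.1448  0.0536] now axes [-0.5016  0.1447  0.0526]
```

View pics/u_c.png

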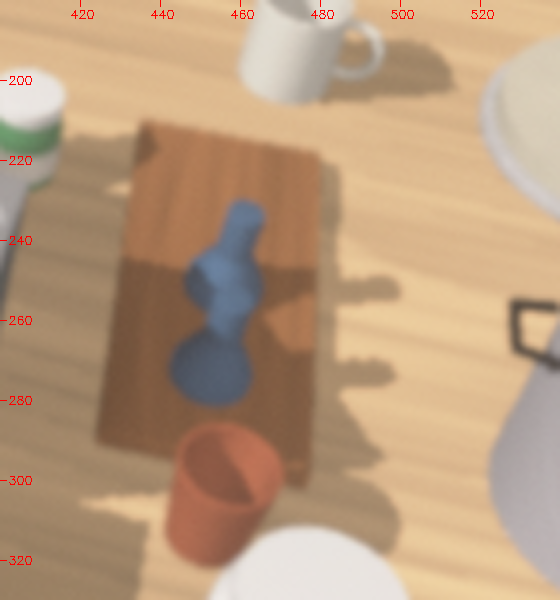

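Both stand on the board. Moving to the right port.

{"op": "send_rows", "data": {"moves": [0.055,-0.025,0.008,0,0,0,0,0.055,-0.042,0.012,0.002,0,0,0,0.055,-0.045,0.013,0.005,0,0,0,0.055,-0.045,0.013,0.005,0,0,0,0.055,-0.045,0.013,0.005,0,0,0,0.055,-0.045,0.013,0.005,0,0,0,0.055,-0.045,0.013,0.005,0,0,0,0.055,-0.045,0.013,0.005,0,0,0,0.055,-0.045,0.013,0.005,0,0,0,0.055,-0.045,0.013,0.005,0,0,0,0.055,-0.042,0.012,0.005,0,0,0,0.055,-0.03,0.006,0.002,0,0,0]}}

```text
clock: 22.7
tool_pos: [0.6758, -0.1493, 0.2822]
tool_rot: [0.711, 0.695, 0.073, 0.074]
wrist_force: [0.8, 0.4, -0.3]
opening: 0.0547
```

{"op": "send_rows", "data": {"moves": [0.055,0,0,0,0,0,0,0.055,0,0,0,0,0,0]}}

```text
clock: 22.9
tool_pos: [0.6757, -0.1469, 0.283]
tool_rot: [0.711, 0.695, 0.073, 0.074]
wrist_force: [0.1, -0.2, -0.4]
opening: 0.055
```

Run:
```python
from h import *
im=camera("wrist")
plan([.683,-.148,.112],88.8,-12)
cv2.imwrite("pics/v_w.png",im); crop(im,220,80,400,220,4,"v_c.png")
```

```text
t 22.9 pos [ 0.6758 -0.146   0.2837] rot needed(tool,deg) [-0.0228 -0.0606 -0.0181] open 0.0548 F [-0.3793  0.4646 -0.5398]
shift after rot (tool) [-0.0019 -0.0286  0.1694] now axes [-0.002  -0.0285  0.1694]
```

View pics/v_c.png

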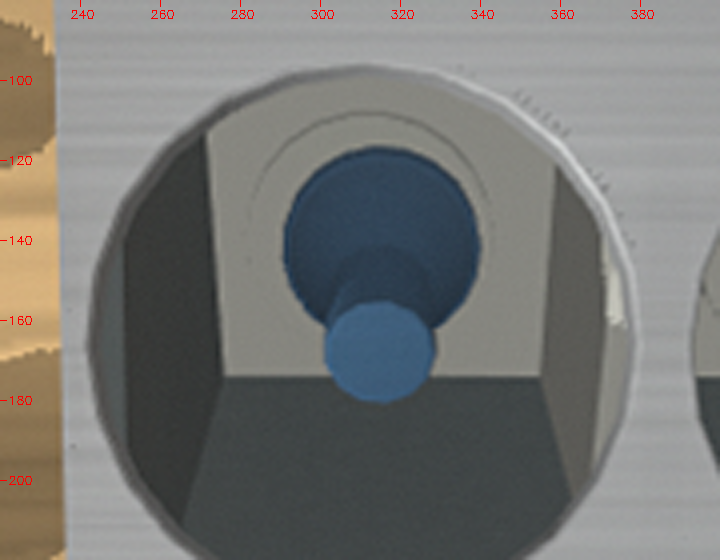

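Run:
```python
from h import *
print(onz(cam("wrist"),(315,167.5),.183))
plan([.6725+.012,-.148,.112],88.8,-12)
```

```text
[ 0.6721 -0.1478  0.183 ]
t 22.9 pos [ 0.6758 -0.146   0.2837] rot needed(tool,deg) [-0.0228 -0.0606 -0.0181] open 0.0548 F [-0.3793  0.4646 -0.5398]
shift after rot (tool) [-0.0018 -0.0271  0.1697] now axes [-0.002  -0.0271  0.1697]
```

{"op": "send_rows", "data": {"moves": [0.055,-0.002,-0.001,0.015,0,0,0,0.055,0,-0.003,0.022,0,0,0,0.055,0,-0.003,0.022,0,0,0,0.055,0,-0.004,0.022,0,0,0,0.055,0,-0.004,0.022,0,0,0,0.055,0,-0.004,0.022,0,0,0,0.055,0,-0.004,0.02,0,0,0,0.055,0,-0.003,0.015,0,0,0,0.055,0,-0.002,0.01,0,0,0,0.055,0,0,0,0,0,0,0.055,0,0,0,0,0,0]}}

```text
clock: 24.05
tool_pos: [0.685, -0.1488, 0.1136]
tool_rot: [0.71, 0.696, 0.074, 0.076]
wrist_force: [-0.4, 0.8, -0.2]
opening: 0.0551
```

Run:
```python
from h import *
im=camera("wrist"); camera("wrist"); plan([.6845,-.148,.110],88.8,-12)
crop(im,200,160,440,330,3,"x_c.png")
```

```text
t 24.1 pos [ 0.6855 -0.1492  0.1147] rot needed(tool,deg) [0.2401 0.0655 0.0155] open 0.055 F [ 0.0363 -0.5961 -0.0053]
shift after rot (tool) [ 0.0012 -0.002   0.0043] now axes [ 0.0012 -0.002   0.0043]
```

View pics/x_c.png

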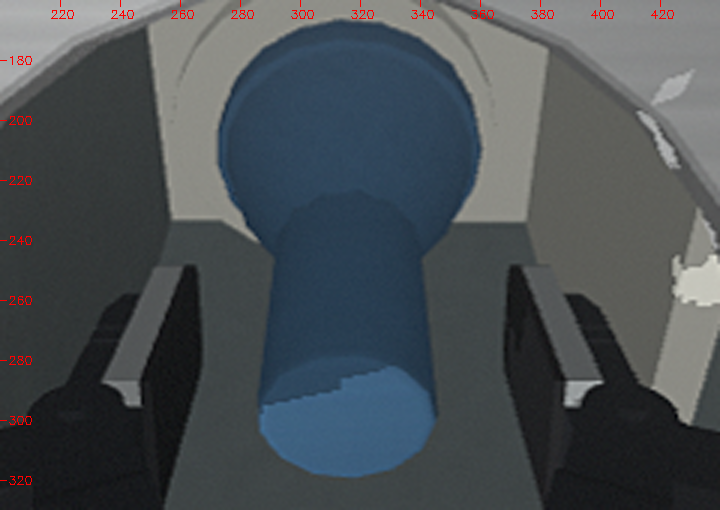

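{"op": "send_rows", "data": {"moves": [0.055,0,-0.001,0.004,0,0,0,0.01,0,0,0,0,0,0,0.01,0,0,0,0,0,0,0.01,0,0,0,0,0,0,0.01,0,0,0,0,0,0,0.01,0,0,0,0,0,0]}}

```text
clock: 24.75
tool_pos: [0.6845, -0.149, 0.109]
tool_rot: [0.71, 0.696, 0.074, 0.075]
wrist_force: [-0.7, -0.3, 0.7]
opening: 0.027
```

{"op": "send_rows", "data": {"moves": [0.01,0,0.002,-0.01,0,0,0,0.01,0,0.004,-0.02,0,0,0,0.01,0,0.004,-0.02,0,0,0,0.01,0,0.004,-0.02,0,0,0,0.01,0,0.004,-0.02,0,0,0,0.01,0,0.004,-0.02,0,0,0,0.01,0,0.004,-0.02,0,0,0,0.01,0,0.004,-0.02,0,0,0,0.01,0,0.004,-0.02,0,0,0,0.01,0,0,0,0,0,0]}}

```text
clock: 25.75
tool_pos: [0.6837, -0.1494, 0.2873]
tool_rot: [0.71, 0.696, 0.075, 0.079]
wrist_force: [0.2, -0.7, -0.3]
opening: 0.0265
```

Run:
```python
from h import *
plan([.430,.355,.28],88.8,-12)
```

```text
t 25.8 pos [ 0.6837 -0.1494  0.2873] rot needed(tool,deg) [0.5114 0.1623 0.0333] open 0.0265 F [ 0.2485 -0.7342 -0.3453]
shift after rot (tool) [ 0.4989 -0.2599 -0.0478] now axes [ 0.499  -0.2592 -0.0515]
```

{"op": "send_rows", "data": {"moves": [0.01,0.018,-0.009,-0.002,0,0,0,0.01,0.034,-0.017,-0.003,0,0,0,0.01,0.034,-0.018,-0.003,0,0,0,0.01,0.034,-0.018,-0.003,0,0,0,0.01,0.034,-0.018,-0.003,0,0,0,0.01,0.034,-0.018,-0.003,0,0,0,0.01,0.034,-0.018,-0.003,0,0,0,0.01,0.034,-0.018,-0.003,0,0,0,0.01,0.034,-0.018,-0.003,0,0,0,0.01,0.034,-0.018,-0.003,0,0,0,0.01,0.034,-0.018,-0.003,0,0,0,0.01,0.034,-0.018,-0.003,0,0,0]}}

```text
clock: 26.95
tool_pos: [0.48, 0.2486, 0.2718]
tool_rot: [0.711, 0.696, 0.073, 0.075]
wrist_force: [0.7, -0.0, -0.5]
opening: 0.027
```

{"op": "send_rows", "data": {"moves": [0.01,0.034,-0.018,-0.003,0,0,0,0.01,0.034,-0.018,-0.003,0,0,0,0.01,0.03,-0.016,-0.003,0,0,0,0.01,0.01,-0.005,0,0,0,0,0.01,0,0,0,0,0,0,0.01,0,0,0,0,0,0]}}

```text
clock: 27.55
tool_pos: [0.4264, 0.3559, 0.2693]
tool_rot: [0.711, 0.696, 0.073, 0.076]
wrist_force: [-0.2, -0.1, -1.7]
opening: 0.0266
```

Run:
```python
from h import *
plan([.430,.355,.05],88.8,-12)
cv2.imwrite("pics/y_w.png",camera("wrist"))
```

```text
t 27.6 pos [0.4264 0.3559 0.2693] rot needed(tool,deg) [0.0532 0.0869 0.0077] open 0.0266 F [-0.2152 -0.0957 -1.6847]
shift after rot (tool) [-0.0008 -0.042   0.2153] now axes [-0.0005 -0.0422  0.2152]
```

View pics/y_w.png

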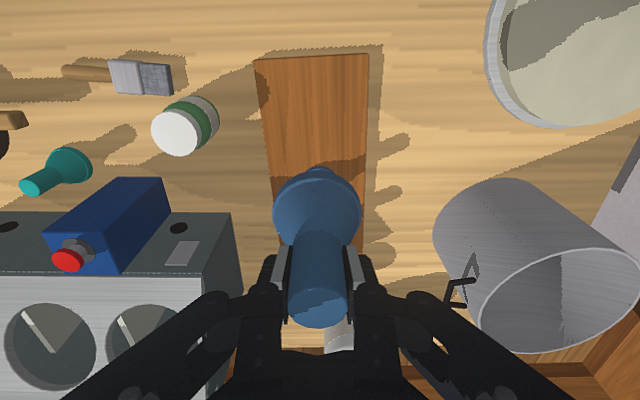

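{"op": "send_rows", "data": {"moves": [0.01,0,-0.003,0.013,0,0,0,0.01,0,-0.005,0.025,0,0,0,0.01,0,-0.005,0.025,0,0,0,0.01,0,-0.005,0.025,0,0,0,0.01,0,-0.005,0.025,0,0,0,0.01,0,-0.005,0.025,0,0,0,0.01,0,-0.005,0.025,0,0,0,0.01,0,-0.005,0.025,0,0,0,0.01,0,-0.002,0.015,0,0,0,0.01,0,-0.002,0.01,0,0,0,0.01,0,0,0,0,0,0,0.01,0,0,0,0,0,0]}}

```text
clock: 28.8
tool_pos: [0.4303, 0.3563, 0.0533]
tool_rot: [0.711, 0.695, 0.074, 0.075]
wrist_force: [0.2, 0.0, -0.9]
opening: 0.0267
```

Run:
```python
from h import *
plan([.430,.355,.031],88.8,-12)
```

```text
t 28.8 pos [0.4303 0.3563 0.0533] rot needed(tool,deg) [ 0.1259  0.0011 -0.0488] open 0.0267 F [ 0.162   0.0294 -0.8744]
shift after rot (tool) [-0.0013 -0.005   0.0218] now axes [-0.0013 -0.005   0.0218]
```

{"op": "send_rows", "data": {"moves": [0.01,0,-0.001,0.006,0,0,0,0.01,0,-0.001,0.006,0,0,0,0.01,0,-0.001,0.005,0,0,0,0.01,0,-0.001,0.003,0,0,0,0.01,0,0,0.001,0,0,0,0.01,0,0,0,0,0,0,0.01,0,0,0,0,0,0]}}

```text
clock: 29.5
tool_pos: [0.4304, 0.3567, 0.0318]
tool_rot: [0.71, 0.696, 0.074, 0.075]
wrist_force: [0.2, 0.3, -1.1]
opening: 0.0268
```

{"op": "send_rows", "data": {"moves": [0.01,0,0,0.001,0,0,0,0.01,0,0,0,0,0,0]}}

```text
clock: 29.7
tool_pos: [0.4305, 0.3566, 0.0307]
tool_rot: [0.711, 0.696, 0.074, 0.075]
wrist_force: [0.4, 1.3, -1.2]
opening: 0.0266
```

{"op": "send_rows", "data": {"moves": [0.01,0,0,0.001,0,0,0,0.01,0,0,0,0,0,0]}}

```text
clock: 29.9
tool_pos: [0.4307, 0.3565, 0.0295]
tool_rot: [0.711, 0.696, 0.074, 0.075]
wrist_force: [0.2, -0.1, -0.9]
opening: 0.0269
```

{"op": "send_rows", "data": {"moves": [0.01,0,0,0.001,0,0,0,0.01,0,0,0,0,0,0]}}

```text
clock: 30.1
tool_pos: [0.4312, 0.3566, 0.029]
tool_rot: [0.71, 0.696, 0.074, 0.075]
wrist_force: [-0.8, -1.0, 1.0]
opening: 0.0267
```

{"op": "send_rows", "data": {"moves": [0.01,0,0,0.001,0,0,0,0.01,0,0,0,0,0,0]}}

```text
clock: 30.3
tool_pos: [0.4315, 0.3567, 0.029]
tool_rot: [0.71, 0.696, 0.074, 0.076]
wrist_force: [-3.8, -1.5, 6.2]
opening: 0.0267
```

{"op": "send_rows", "data": {"moves": [0.034,0,0,0,0,0,0,0.045,0,0,0,0,0,0,0.06,0,0,0,0,0,0,0.06,0,0,0,0,0,0,0.06,0,0,-0.02,0,0,0,0.06,0,0,-0.03,0,0,0,0.06,0,0,-0.03,0,0,0,0.06,0,0,-0.04,0,0,0,0.06,0,0.02,-0.045,0,0,0,0.06,0,0.02,-0.045,0,0,0,0.06,-0.02,0.02,-0.045,0,0,0,0.06,-0.035,0.01,-0.01,0,0,0]}}

```text
clock: 31.5
tool_pos: [0.4449, 0.3042, 0.3062]
tool_rot: [0.709, 0.696, 0.079, 0.077]
wrist_force: [1.1, -0.4, 1.1]
opening: 0.0603
```

Run:
```python
from h import *
plan([.56,0,.30],88.8,-12)
crop(camera("scene"),400,180,540,330,4,"aa_c.png")
crop(camera("side"),320,100,480,240,4,"aa_s.png")
```

```text
t 31.5 pos [0.4449 0.3042 0.3062] rot needed(tool,deg) [ 0.6886 -0.3341  0.0954] open 0.0603 F [ 1.0541 -0.3801  1.1142]
shift after rot (tool) [-0.3017  0.1175  0.0313] now axes [-0.3021  0.1166  0.0309]
```

View pics/aa_c.png

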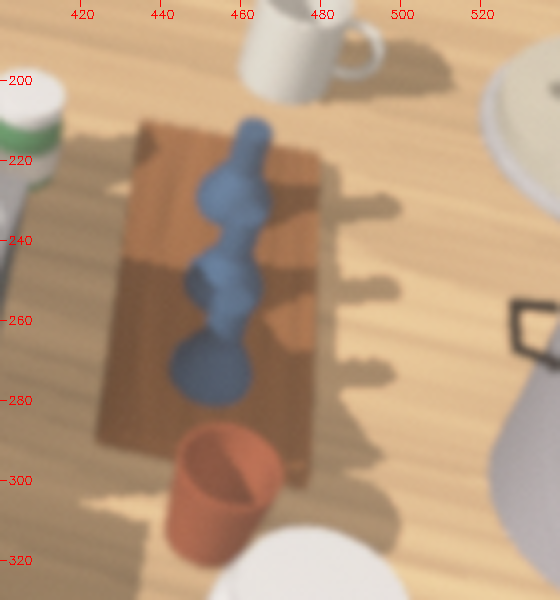

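View pics/aa_s.png

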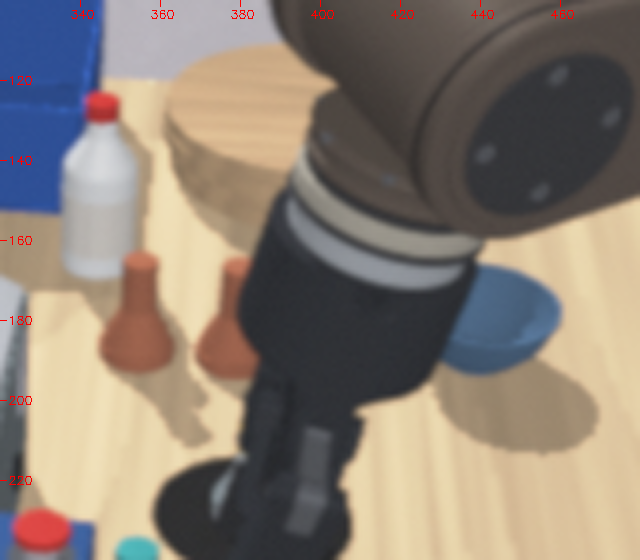

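{"op": "send_rows", "data": {"moves": [0.06,-0.036,0.014,0.003,0,0,0,0.06,-0.038,0.015,0.003,0,0,0,0.06,-0.038,0.015,0.003,0,0,0,0.06,-0.038,0.015,0.003,0,0,0,0.06,-0.038,0.015,0.003,0,0,0,0.06,-0.038,0.015,0.003,0,0,0,0.06,-0.04,0.012,0.002,0,0,0,0.06,-0.04,0.004,0,0,0,0,0.06,-0.04,0,0,0,0,0,0.06,-0.04,-0.002,0,0,0,0,0.06,-0.04,-0.004,0,0,0,0,0.06,-0.04,-0.004,0,0,0,0]}}

```text
clock: 32.8
tool_pos: [0.5291, -0.1664, 0.2976]
tool_rot: [0.711, 0.696, 0.074, 0.074]
wrist_force: [1.2, 0.3, 0.6]
opening: 0.0601
```

Run:
```python
from h import *
plan([.51,-.37,.30],88.8,-12)
```

```text
t 32.8 pos [ 0.5291 -0.1664  0.2976] rot needed(tool,deg) [ 0.0143 -0.0652 -0.0116] open 0.0601 F [1.1966 0.263  0.6466]
shift after rot (tool) [-0.204  -0.014  -0.0054] now axes [-0.204  -0.014  -0.0056]
```

{"op": "send_rows", "data": {"moves": [0.06,-0.036,-0.002,0,0,0,0,0.06,-0.036,-0.002,0,0,0,0,0.06,-0.036,-0.002,0,0,0,0,0.06,-0.036,-0.002,0,0,0,0,0.06,-0.036,-0.002,0,0,0,0,0.06,-0.02,-0.002,0,0,0,0,0.06,0,0,0,0,0,0,0.06,0,0,0,0,0,0]}}

```text
clock: 33.6
tool_pos: [0.5137, -0.3643, 0.2957]
tool_rot: [0.711, 0.696, 0.074, 0.074]
wrist_force: [0.2, 0.1, 0.6]
opening: 0.06
```

Run:
```python
from h import *
im=camera("wrist")
plan([.51,-.37,.15],88.8,-12)
cv2.imwrite("pics/ab_w.png",im)
```

```text
t 33.6 pos [ 0.5139 -0.3638  0.2961] rot needed(tool,deg) [ 0.0721 -0.0761  0.0335] open 0.06 F [-0.2549 -0.1043 -0.7876]
shift after rot (tool) [-0.0063 -0.0341  0.1421] now axes [-0.0064 -0.0343  0.1421]
```

View pics/ab_w.png

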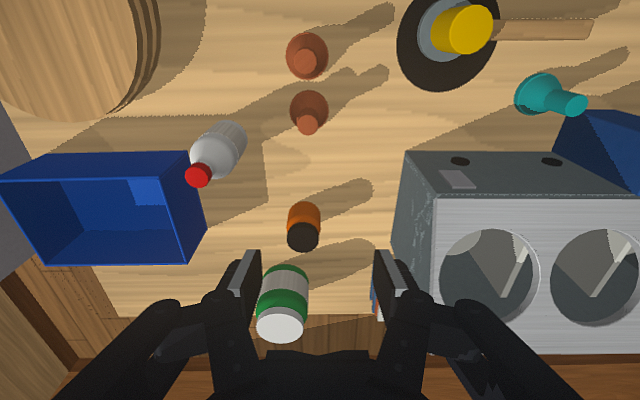

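Run:
```python
from h import *
w=cam("wrist")
for n,u,z in(("b1",(307,124.5),.085),("b0",(304,61.5),.085),("stain lid",(303,237),.08),("bottle cap",(198,176),.15),("mal top",(475,24),.081),("mat",(447,30),.001)): print(n,onz(w,u,z))
```

```text
b1 [ 0.4988 -0.3762  0.085 ]
b0 [ 0.4255 -0.3769  0.085 ]
stain lid [ 0.6827 -0.3898  0.08  ]
bottle cap [ 0.5381 -0.5028  0.15  ]
mal top [ 0.3915 -0.1858  0.081 ]
mat [ 0.3971 -0.1848  0.001 ]
```

Run:
```python
from h import *
plan([.511,-.376,.10],88.8,-12)
plan([.511,-.376,.014],88.8,-12)
```

```text
t 33.6 pos [ 0.5139 -0.3638  0.2961] rot needed(tool,deg) [ 0.0721 -0.0761  0.0335] open 0.06 F [-0.2549 -0.1043 -0.7876]
shift after rot (tool) [-0.0122 -0.0434  0.1913] now axes [-0.0125 -0.0436  0.1912]
t 33.6 pos [ 0.5139 -0.3638  0.2961] rot needed(tool,deg) [ 0.0721 -0.0761  0.0335] open 0.06 F [-0.2549 -0.1043 -0.7876]
shift after rot (tool) [-0.0122 -0.0613  0.2754] now axes [-0.0126 -0.0616  0.2753]
```

{"op": "send_rows", "data": {"moves": [0.06,-0.006,-0.003,0.012,0,0,0,0.06,-0.006,-0.006,0.025,0,0,0,0.06,0,-0.006,0.027,0,0,0,0.06,0,-0.006,0.027,0,0,0,0.06,0,-0.006,0.027,0,0,0,0.06,0,-0.006,0.027,0,0,0,0.06,0,-0.006,0.027,0,0,0,0.06,0,-0.003,0.013,0,0,0,0.06,0,0,0,0,0,0,0.06,0,0,0,0,0,0]}}

```text
clock: 34.65
tool_pos: [0.5116, -0.3772, 0.1077]
tool_rot: [0.71, 0.696, 0.074, 0.076]
wrist_force: [0.2, 0.2, 0.2]
opening: 0.06
```

Run:
```python
from h import *
im=camera("wrist");camera("wrist")
plan([.511,-.376,.014],88.8,-12)
cv2.imwrite("pics/ac_w.png",im)
```

```text
t 34.8 pos [ 0.5122 -0.3781  0.1091] rot needed(tool,deg) [0.2373 0.1645 0.0481] open 0.0599 F [-0.9284 -0.7337 -0.1814]
shift after rot (tool) [ 0.002  -0.0209  0.0928] now axes [ 0.0023 -0.0213  0.0927]
```

View pics/ac_w.png

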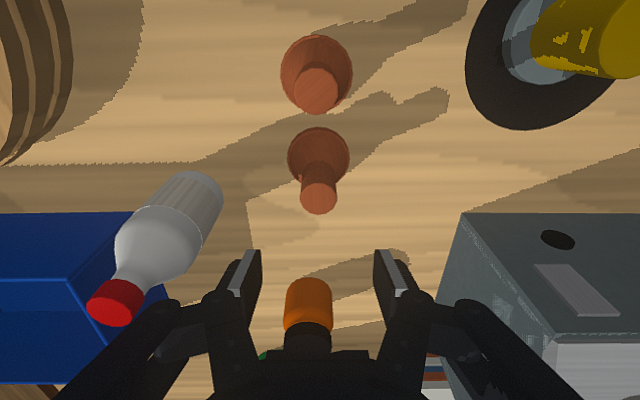

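Run:
```python
from h import *
print(onz(cam("wrist"),(319,198),.085),onz(cam("wrist"),(318,94),.085))
```

```text
[ 0.4992 -0.3765  0.085 ] [ 0.4268 -0.3758  0.085 ]
```

{"op": "send_rows", "data": {"moves": [0.055,0.001,-0.003,0.012,0,0,0,0.055,0,-0.005,0.022,0,0,0,0.055,0,-0.005,0.022,0,0,0,0.055,0,-0.004,0.018,0,0,0,0.055,0,-0.003,0.012,0,0,0,0.055,0,-0.001,0.006,0,0,0,0.055,0,0,0,0,0,0,0.055,0,0,0,0,0,0]}}

```text
clock: 35.55
tool_pos: [0.5104, -0.3768, 0.0135]
tool_rot: [0.71, 0.696, 0.074, 0.076]
wrist_force: [0.3, 0.9, 0.5]
opening: 0.055
```

Run:
```python
from h import *
im=camera("wrist");camera("wrist")
plan([.511,-.376,.014],88.8,-12)
crop(im,200,160,440,330,3,"ad_c.png")
```

```text
t 35.6 pos [ 0.5105 -0.3769  0.0139] rot needed(tool,deg) [0.1838 0.1096 0.0189] open 0.0551 F [-1.5024 -0.4481 -0.8292]
shift after rot (tool) [ 0.0009  0.0005 -0.    ] now axes [ 0.0009  0.0005 -0.    ]
```

View pics/ad_c.png

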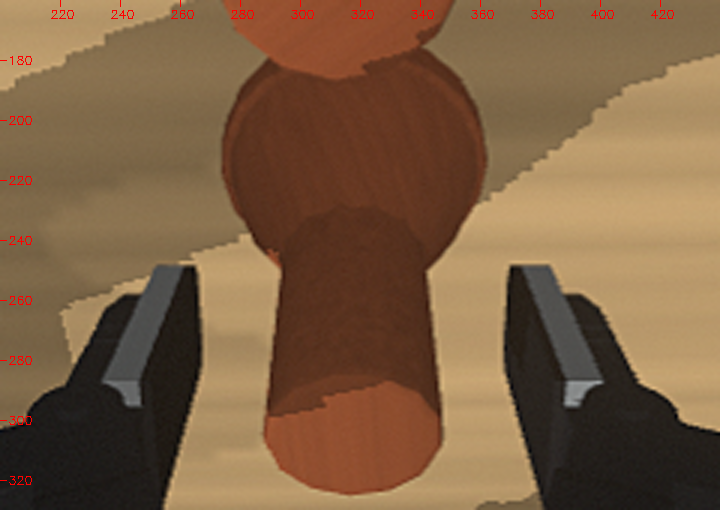

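{"op": "send_rows", "data": {"moves": [0.01,0,0,0,0,0,0,0.01,0,0,0,0,0,0,0.01,0,0,0,0,0,0,0.01,0,0,0,0,0,0,0.01,0,0,0,0,0,0]}}

```text
clock: 36.15
tool_pos: [0.5103, -0.3767, 0.0134]
tool_rot: [0.71, 0.696, 0.074, 0.076]
wrist_force: [-0.8, -1.2, 4.4]
opening: 0.0268
```

{"op": "send_rows", "data": {"moves": [0.01,0,0.002,-0.01,0,0,0,0.01,0,0.004,-0.02,0,0,0,0.01,0,0.005,-0.025,0,0,0,0.01,0,0.005,-0.025,0,0,0,0.01,0,0.005,-0.025,0,0,0,0.01,0,0.006,-0.03,0,0,0,0.01,0,0.006,-0.03,0,0,0,0.01,0,0.006,-0.03,0,0,0,0.01,0,0.006,-0.03,0,0,0,0.01,0,0.006,-0.03,0,0,0,0.01,0,0.004,-0.02,0,0,0,0.01,0,0,0,0,0,0]}}

```text
clock: 37.35
tool_pos: [0.5068, -0.3768, 0.2971]
tool_rot: [0.71, 0.696, 0.073, 0.078]
wrist_force: [0.6, -0.5, -1.5]
opening: 0.027
```

Run:
```python
from h import *
im=camera("wrist");camera("wrist")
plan([.6715+.0115,-.15,.285],88.8,-12)
cv2.imwrite("pics/ae_w.png",im)
```

```text
t 37.5 pos [ 0.5056 -0.3754  0.2919] rot needed(tool,deg) [ 0.0185 -0.0491 -0.0028] open 0.0272 F [-0.2008 -0.7862 -2.2794]
shift after rot (tool) [0.2291 0.1675 0.0427] now axes [0.2291 0.1674 0.0429]
```

View pics/ae_w.png

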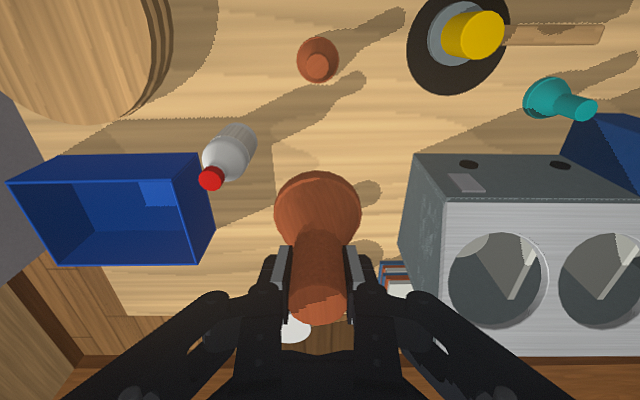

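{"op": "send_rows", "data": {"moves": [0.01,0.014,0.01,0.001,0,0,0,0.01,0.027,0.02,0.004,0,0,0,0.01,0.029,0.021,0.005,0,0,0,0.01,0.029,0.021,0.005,0,0,0,0.01,0.029,0.021,0.005,0,0,0,0.01,0.029,0.021,0.005,0,0,0,0.01,0.029,0.021,0.005,0,0,0,0.01,0.027,0.02,0.005,0,0,0,0.01,0.016,0.012,0.003,0,0,0,0.01,0,0,0,0,0,0,0.01,0,0,0,0,0,0,0.01,0,0,0,0,0,0]}}

```text
clock: 38.65
tool_pos: [0.6811, -0.1513, 0.289]
tool_rot: [0.711, 0.696, 0.073, 0.074]
wrist_force: [-0.6, 0.5, -1.4]
opening: 0.027
```

Run:
```python
from h import *
im=camera("wrist");camera("wrist");camera("wrist")
plan([.6715+.0115,-.15,.13],88.8,-12)
cv2.imwrite("pics/af_w.png",im)
```

```text
t 38.8 pos [ 0.6814 -0.1517  0.2905] rot needed(tool,deg) [ 0.0646  0.0277 -0.0831] open 0.0268 F [-0.2596 -0.9643 -2.673 ]
shift after rot (tool) [ 0.0017 -0.0319  0.1573] now axes [ 0.0017 -0.0321  0.1572]
```

View pics/af_w.png

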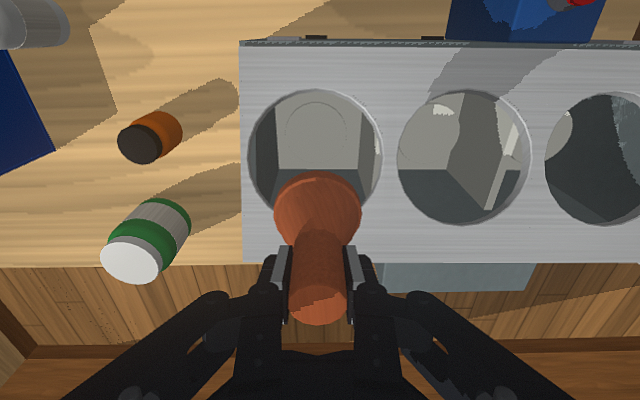

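```bash
cat >> h.py <<'E'
def ovl(im,w,name,box,s,p=(.6663,-.0098,-.0204)):
    im=im.copy(); t=np.radians(25); a=np.linspace(0,2*np.pi,120); r=R.from_euler('z',p[2]).as_matrix()
    x0,y0,x1,y1=box; im=cv2.resize(im[y0:y1,x0:x1],None,fx=s,fy=s,interpolation=cv2.INTER_CUBIC)
    for y in(.14,0,-.14):
        for L,c in((np.c_[.063*np.cos(a)*np.cos(t),y+.063*np.sin(a),.063*np.cos(a)*np.sin(t)],(0,255,0)),(np.c_[.008+.038*np.cos(a),y+.038*np.sin(a),0*a-.097],(0,0,255))):
            q=(proj(w,L@r.T+[p[0],p[1],.195])-[x0,y0])*s
            cv2.polylines(im,[(q*8).astype(np.int32)],True,c,1,cv2.LINE_AA,3)
    cv2.imwrite("pics/"+name,im)
E
python3 - <<'E'
from h import *
ovl(cv2.imread("pics/af_w.png"),cam("wrist"),"af_o.png",(230,60,430,210),4)
E
```

```text
(no output)
```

View pics/af_o.png

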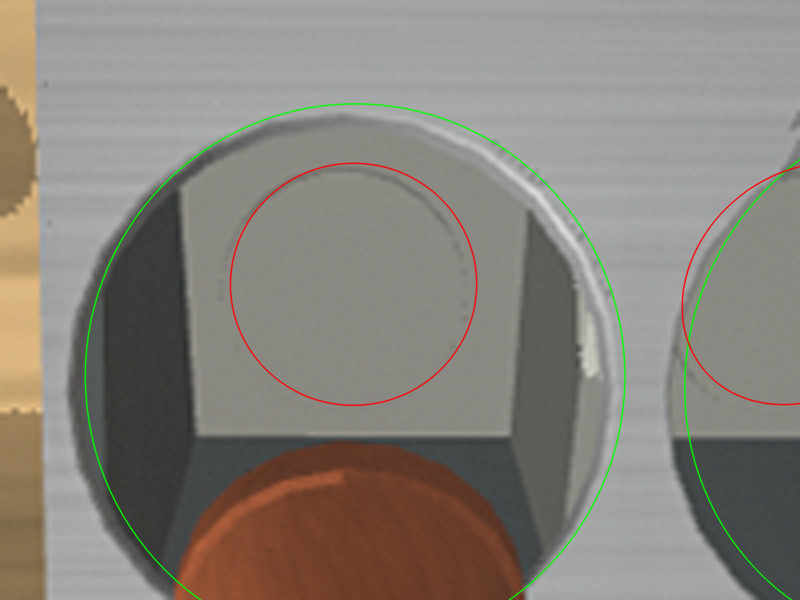

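Run:
```python
from h import *
for i in range(3): camera("side")
w=cam("wrist"); p0=get_obs()["tool_pos"]; im=camera("wrist"); print(p0,get_obs()["tool_pos"])
ovl(im,w,"ag_o.png",(230,60,430,210),4)
```

```text
[ 0.6818 -0.1513  0.2909] [ 0.6819 -0.1512  0.291 ]
```

View pics/ag_o.png

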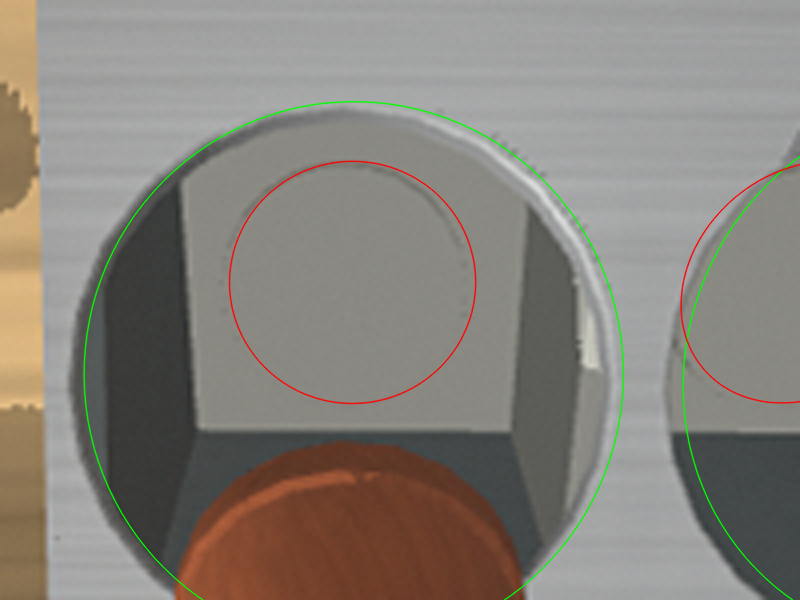

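Run:
```python
from h import *
plan([.684,-.152,.125],88.8,-12)
```

```text
t 39.0 pos [ 0.6819 -0.1512  0.291 ] rot needed(tool,deg) [ 0.1097  0.0283 -0.0439] open 0.0266 F [ 0.1423  0.1646 -1.4299]
shift after rot (tool) [-0.0008 -0.0324  0.1628] now axes [-0.0007 -0.0327  0.1627]
```

{"op": "send_rows", "data": {"moves": [0.01,-0.001,-0.001,0.01,0,0,0,0.01,0,-0.004,0.02,0,0,0,0.01,0,-0.004,0.02,0,0,0,0.01,0,-0.004,0.02,0,0,0,0.01,0,-0.004,0.02,0,0,0,0.01,0,-0.004,0.02,0,0,0,0.01,0,-0.004,0.02,0,0,0,0.01,0,-0.004,0.018,0,0,0,0.01,0,-0.002,0.01,0,0,0,0.01,0,-0.001,0.005,0,0,0,0.01,0,0,0,0,0,0,0.01,0,0,0,0,0,0]}}

```text
clock: 40.2
tool_pos: [0.6856, -0.152, 0.1258]
tool_rot: [0.71, 0.696, 0.074, 0.076]
wrist_force: [0.5, 1.0, -1.9]
opening: 0.0265
```

Run:
```python
from h import *
camera("side")
w=cam("wrist"); im=camera("wrist")
plan([.684,-.152,.113],88.8,-12)
ovl(im,w,"ah_o.png",(200,130,440,310),3,p=(.6663,-.0118,-.0204)); crop(im,200,130,440,310,3,"ah_c.png")
```

```text
t 40.3 pos [ 0.6857 -0.1521  0.1262] rot needed(tool,deg) [0.2245 0.0619 0.0099] open 0.0267 F [-0.4451 -0.9702 -1.1024]
shift after rot (tool) [ 0.     -0.0044  0.0126] now axes [ 0.     -0.0045  0.0126]
```

View pics/ah_o.png

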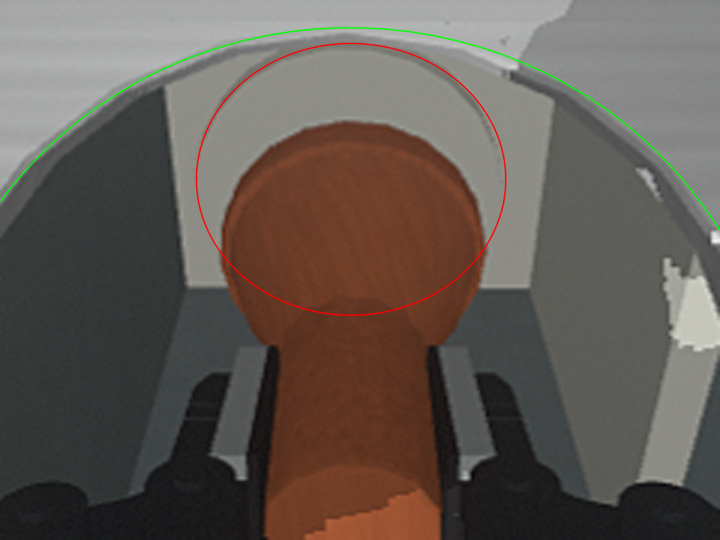

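View pics/ah_c.png

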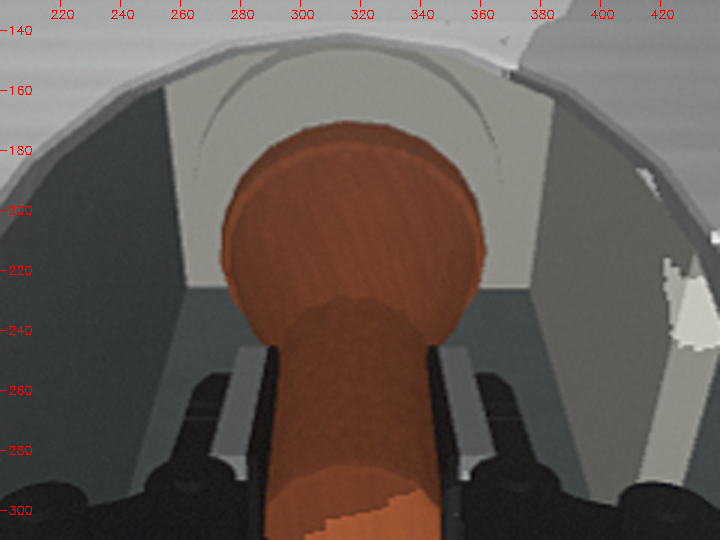

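Run:
```python
from h import *
w=cam("wrist"); a=np.linspace(0,2*np.pi,300)
for c in(.668,.670,.672,.674,.676,.678):
    rows=[]
    for z in(.1125,.1245):
        q=proj(w,np.c_[c+.03*np.cos(a),-.152+.03*np.sin(a),0*a+z]); rows+=[q[:,1].min(),q[:,0].min(),q[:,0].max()]
    print(c,np.array(rows))
q=proj(w,np.c_[.6715+.038*np.cos(a),-.152+.038*np.sin(a),0*a+.098]);print(q[:,1].min(),q[:,0].min(),q[:,0].max())
```

```text
0.668 [158.9002 273.1161 360.187  166.5048 270.6985 362.5239]
0.67 [161.8139 273.4011 360.0304 169.5462 271.0127 362.3457]
0.672 [164.6961 273.6833 359.8752 172.5528 271.3237 362.1695]
0.674 [167.5474 273.9627 359.7216 175.5252 271.6314 361.9952]
0.676 [170.3683 274.2394 359.5694 178.464  271.9359 361.8226]
0.678 [173.1592 274.5135 359.4186 181.3696 272.2373 361.6518]
144.43103821987935 265.2607976903106 368.3395023584964
```

{"op": "send_rows", "data": {"moves": [0.01,-0.001,-0.004,0.003,0,0,0,0.01,0,-0.002,0.003,0,0,0,0.01,0,-0.001,0.003,0,0,0,0.01,0,0,0,0,0,0,0.01,0,0,0,0,0,0,0.01,0,0,0,0,0,0]}}

```text
clock: 40.9
tool_pos: [0.6801, -0.1527, 0.1145]
tool_rot: [0.71, 0.696, 0.074, 0.075]
wrist_force: [0.4, 0.4, -0.7]
opening: 0.0269
```

Run:
```python
from h import *
camera("side")
w=cam("wrist"); im=camera("wrist")
plan([.6812,-.153,.1115],88.8,-12)
crop(im,200,130,440,310,3,"ai_c.png")
```

```text
t 41.0 pos [ 0.6801 -0.1526  0.1146] rot needed(tool,deg) [0.1108 0.0174 0.0031] open 0.0269 F [-0.5295 -0.2003 -0.8169]
shift after rot (tool) [-0.0003  0.0005  0.0032] now axes [-0.0003  0.0005  0.0032]
```

View pics/ai_c.png

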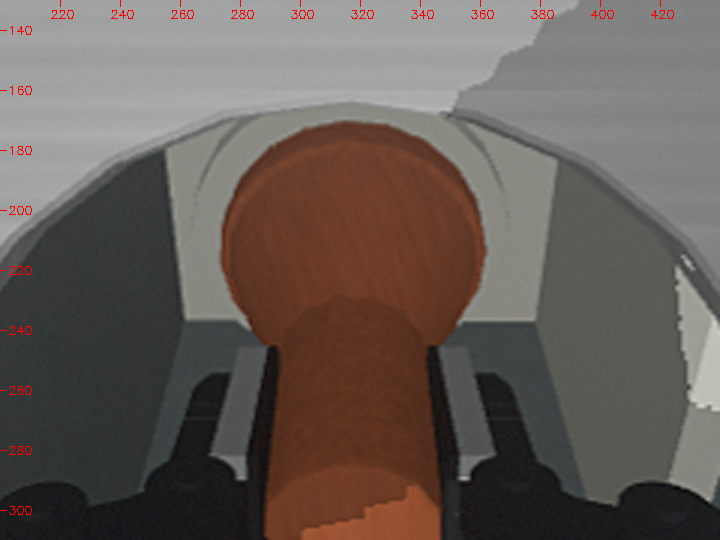

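{"op": "send_rows", "data": {"moves": [0.01,0,0,0.001,0,0,0,0.01,0,0,0.001,0,0,0,0.01,0,0,0,0,0,0,0.01,0,0,0,0,0,0]}}

```text
clock: 41.4
tool_pos: [0.6803, -0.1526, 0.1123]
tool_rot: [0.711, 0.696, 0.074, 0.075]
wrist_force: [0.3, 0.2, -1.4]
opening: 0.0265
```

{"op": "send_rows", "data": {"moves": [0.01,0,0,0.001,0,0,0,0.01,0,0,0,0,0,0,0.01,0,0,0,0,0,0]}}

```text
clock: 41.7
tool_pos: [0.6806, -0.1526, 0.1114]
tool_rot: [0.711, 0.696, 0.074, 0.075]
wrist_force: [-0.1, -0.8, -1.1]
opening: 0.0269
```

{"op": "send_rows", "data": {"moves": [0.01,0,0,0.001,0,0,0,0.01,0,0,0,0,0,0,0.01,0,0,0,0,0,0]}}

```text
clock: 42.0
tool_pos: [0.6811, -0.1528, 0.1115]
tool_rot: [0.71, 0.696, 0.074, 0.076]
wrist_force: [-1.8, 0.7, 4.6]
opening: 0.0273
```

{"op": "send_rows", "data": {"moves": [0.034,0,0,0,0,0,0,0.045,0,0,0,0,0,0,0.055,0,0,0,0,0,0,0.055,0,0,0,0,0,0,0.055,0,0.003,-0.015,0,0,0,0.055,0,0.005,-0.025,0,0,0,0.055,0,0.005,-0.025,0,0,0,0.055,0,0.006,-0.03,0,0,0,0.055,0,0.008,-0.04,0,0,0,0.055,0,0.008,-0.04,0,0,0,0.055,0,0,0,0,0,0,0.055,0,0,0,0,0,0]}}

```text
clock: 43.2
tool_pos: [0.679, -0.1528, 0.2923]
tool_rot: [0.71, 0.696, 0.075, 0.078]
wrist_force: [-0.6, 0.0, -0.5]
opening: 0.0556
```

Run:
```python
from h import *
camera("side")
w=cam("wrist"); im=camera("wrist")
plan([.438,-.376,.28],88.8,-12)
cv2.imwrite("pics/aj_w.png",im);ovl(im,w,"aj_o.png",(230,60,430,210),4,p=(.6663,-.0118,-.0204))
```

```text
t 43.3 pos [ 0.6776 -0.1523  0.2877] rot needed(tool,deg) [-0.0233 -0.0269 -0.0066] open 0.055 F [ 0.313   0.5754 -0.1359]
shift after rot (tool) [-0.2287 -0.2314 -0.0413] now axes [-0.2287 -0.2313 -0.0413]
```

View pics/aj_o.png

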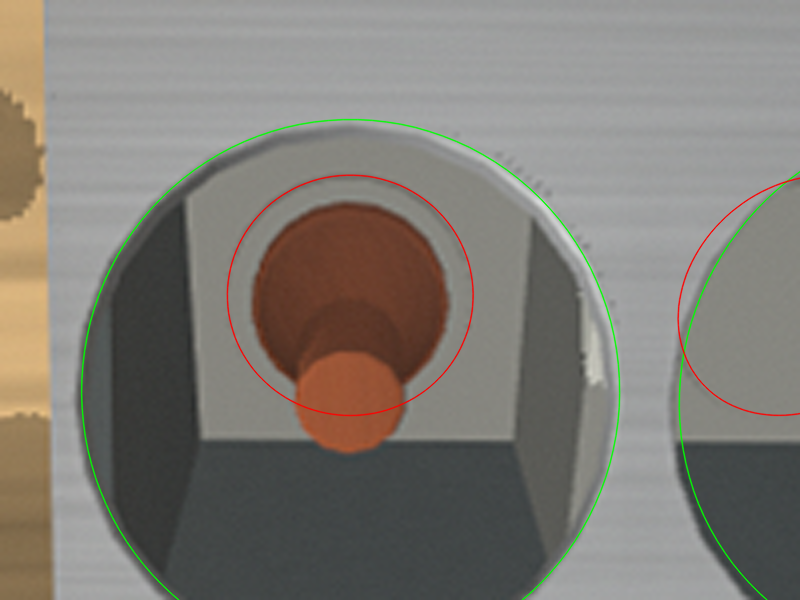

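{"op": "send_rows", "data": {"moves": [0.06,-0.014,-0.014,-0.002,0,0,0,0.06,-0.026,-0.026,-0.005,0,0,0,0.06,-0.026,-0.026,-0.005,0,0,0,0.06,-0.026,-0.026,-0.005,0,0,0,0.06,-0.026,-0.026,-0.005,0,0,0,0.06,-0.026,-0.026,-0.005,0,0,0,0.06,-0.026,-0.026,-0.005,0,0,0,0.06,-0.026,-0.026,-0.005,0,0,0,0.06,-0.024,-0.024,-0.004,0,0,0,0.06,-0.01,-0.012,0,0,0,0,0.06,0,0,0,0,0,0,0.06,0,0,0,0,0,0]}}

```text
clock: 44.5
tool_pos: [0.4378, -0.3769, 0.2788]
tool_rot: [0.711, 0.695, 0.074, 0.074]
wrist_force: [-0.8, 0.1, 0.5]
opening: 0.0599
```

Run:
```python
from h import *
camera("side")
w=cam("wrist"); im=camera("wrist")
plan([.437,-.376,.10],88.8,-12)
cv2.imwrite("pics/ak_w.png",im)
```

```text
t 44.6 pos [ 0.4386 -0.3766  0.2797] rot needed(tool,deg) [ 0.0636 -0.0741  0.0466] open 0.0601 F [ 0.6041 -0.4814  0.4018]
shift after rot (tool) [ 0.0006 -0.039   0.1755] now axes [ 0.0004 -0.0392  0.1754]
```

View pics/ak_w.png

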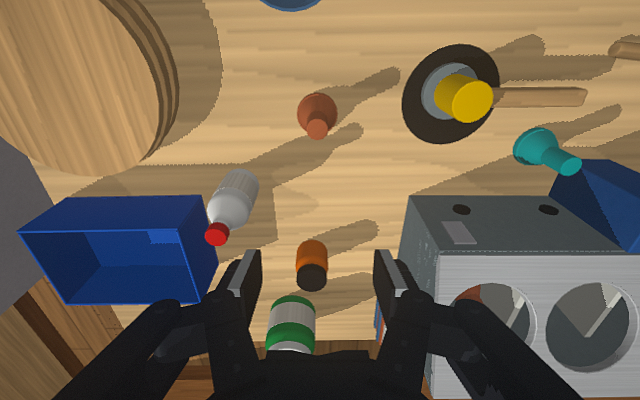

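Run:
```python
from h import *
w=cam("wrist")
print(onz(w,(317.5,128.5),.085),"mal",onz(w,(471,101),.081),"mat",onz(w,(450.5,94),.001))
plan([.437,-.377,.0135],88.8,-12)
```

```text
[ 0.4242 -0.3755  0.085 ] mal [ 0.3956 -0.1914  0.081 ] mat [ 0.402  -0.1827  0.001 ]
t 44.6 pos [ 0.4386 -0.3766  0.2797] rot needed(tool,deg) [ 0.0636 -0.0741  0.0466] open 0.0601 F [ 0.6041 -0.4814  0.4018]
shift after rot (tool) [-0.0004 -0.0569  0.2601] now axes [-0.0007 -0.0572  0.26  ]
```

{"op": "send_rows", "data": {"moves": [0.06,0,-0.003,0.012,0,0,0,0.06,0,-0.006,0.025,0,0,0,0.06,0,-0.006,0.028,0,0,0,0.06,0,-0.006,0.028,0,0,0,0.06,0,-0.006,0.028,0,0,0,0.06,0,-0.006,0.028,0,0,0,0.055,0,-0.006,0.028,0,0,0,0.055,0,-0.006,0.028,0,0,0,0.055,0,-0.006,0.025,0,0,0,0.055,0,-0.004,0.018,0,0,0,0.055,0,0,0,0,0,0,0.055,0,0,0,0,0,0]}}

```text
clock: 45.8
tool_pos: [0.4365, -0.3768, 0.026]
tool_rot: [0.71, 0.696, 0.074, 0.075]
wrist_force: [0.5, -0.3, -0.4]
opening: 0.0549
```

Run:
```python
from h import *
camera("side")
im=camera("wrist");w=cam("wrist")
plan([.4365,-.377,.0135],88.8,-12)
crop(im,200,160,440,330,3,"al_c.png")
```

```text
t 45.9 pos [ 0.4372 -0.3782  0.0278] rot needed(tool,deg) [0.1755 0.1153 0.0556] open 0.0549 F [-0.553   0.0742 -0.2792]
shift after rot (tool) [ 0.0012 -0.0036  0.0138] now axes [ 0.0012 -0.0037  0.0138]
```

View pics/al_c.png

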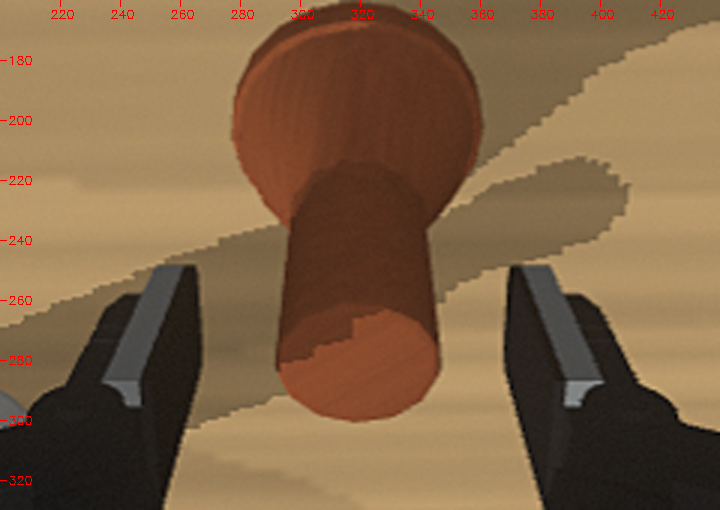

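{"op": "send_rows", "data": {"moves": [0.055,0.001,-0.003,0.007,0,0,0,0.055,0,-0.001,0.006,0,0,0,0.055,0,0,0,0,0,0,0.01,0,0,0,0,0,0,0.01,0,0,0,0,0,0,0.01,0,0,0,0,0,0,0.01,0,0,0,0,0,0,0.01,0,0,0,0,0,0]}}

```text
clock: 46.7
tool_pos: [0.4352, -0.3769, 0.0132]
tool_rot: [0.71, 0.696, 0.074, 0.076]
wrist_force: [-1.0, -0.9, 0.6]
opening: 0.0266
```

{"op": "send_rows", "data": {"moves": [0.01,0,0.002,-0.01,0,0,0,0.01,0,0.004,-0.02,0,0,0,0.01,0,0.005,-0.025,0,0,0,0.01,0,0.005,-0.025,0,0,0,0.01,0,0.005,-0.025,0,0,0,0.01,0,0.006,-0.03,0,0,0,0.01,0,0.006,-0.03,0,0,0,0.01,0,0.006,-0.03,0,0,0,0.01,0,0.006,-0.03,0,0,0,0.01,0,0.006,-0.03,0,0,0,0.01,0,0.004,-0.02,0,0,0,0.01,0,0,0,0,0,0]}}

```text
clock: 47.9
tool_pos: [0.4321, -0.3775, 0.2979]
tool_rot: [0.71, 0.696, 0.073, 0.079]
wrist_force: [0.4, -0.1, -1.0]
opening: 0.0265
```

Run:
```python
from h import *
camera("side")
plan([.6743+.0097,-.0125,.285],88.8,-12)
```

```text
t 48.0 pos [ 0.4314 -0.3767  0.2949] rot needed(tool,deg) [0.1785 0.1536 0.0329] open 0.027 F [-1.0565 -0.3866 -2.2289]
shift after rot (tool) [0.3694 0.2375 0.0606] now axes [0.3694 0.2375 0.0604]
```

{"op": "send_rows", "data": {"moves": [0.01,0.016,0.01,0.002,0,0,0,0.01,0.032,0.02,0.004,0,0,0,0.01,0.034,0.022,0.005,0,0,0,0.01,0.034,0.022,0.005,0,0,0,0.01,0.034,0.022,0.005,0,0,0,0.01,0.034,0.022,0.005,0,0,0,0.01,0.034,0.022,0.005,0,0,0,0.01,0.034,0.022,0.005,0,0,0,0.01,0.034,0.022,0.005,0,0,0,0.01,0.034,0.022,0.005,0,0,0,0.01,0.032,0.02,0.005,0,0,0,0.01,0.017,0.011,0.003,0,0,0]}}

```text
clock: 49.15
tool_pos: [0.6816, -0.0094, 0.2862]
tool_rot: [0.71, 0.697, 0.072, 0.073]
wrist_force: [-0.4, -0.7, -1.9]
opening: 0.0268
```

{"op": "send_rows", "data": {"moves": [0.01,0,0,0,0,0,0,0.01,0,0,0,0,0,0]}}

```text
clock: 49.35
tool_pos: [0.6809, -0.0123, 0.2871]
tool_rot: [0.71, 0.696, 0.072, 0.074]
wrist_force: [-0.8, -0.3, -1.6]
opening: 0.0264
```

Run:
```python
from h import *
camera("side");camera("side")
w=cam("wrist"); im=camera("wrist")
plan([.684,-.0125,.125],88.8,-12)
ovl(im,w,"am_o.png",(230,60,430,210),4,p=(.6663,-.0118,-.0204))
```

```text
t 49.5 pos [ 0.6812 -0.0136  0.2892] rot needed(tool,deg) [ 0.001   0.0296 -0.0708] open 0.0268 F [ 0.3402  0.2084 -1.7744]
shift after rot (tool) [ 0.0012 -0.0314  0.1611] now axes [ 0.0012 -0.0314  0.1611]
```

View pics/am_o.png

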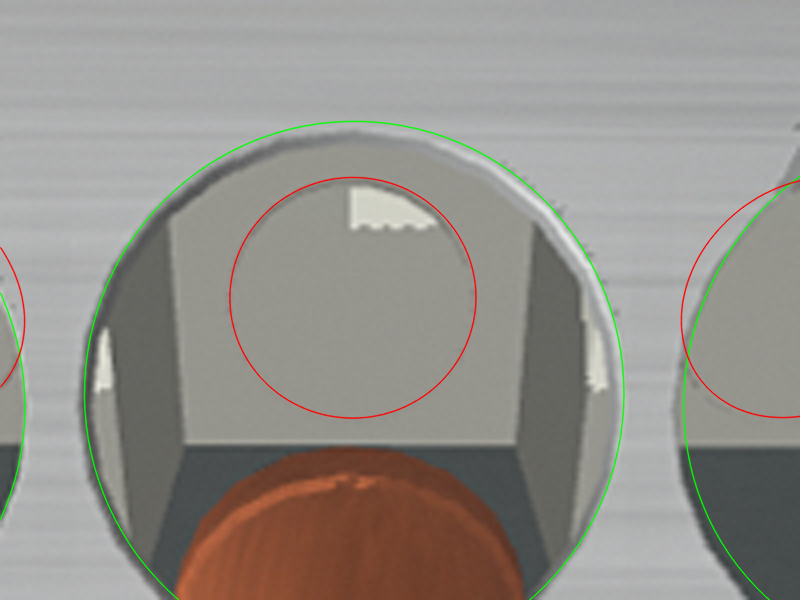

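{"op": "send_rows", "data": {"moves": [0.01,0.0005,-0.002,0.01,0,0,0,0.01,0,-0.004,0.02,0,0,0,0.01,0,-0.004,0.02,0,0,0,0.01,0,-0.004,0.02,0,0,0,0.01,0,-0.004,0.02,0,0,0,0.01,0,-0.004,0.02,0,0,0,0.01,0,-0.004,0.02,0,0,0,0.01,0,-0.003,0.016,0,0,0,0.01,0,-0.002,0.01,0,0,0,0.01,0,-0.001,0.005,0,0,0,0.01,0,0,0,0,0,0,0.01,0,0,0,0,0,0]}}

```text
clock: 50.7
tool_pos: [0.6852, -0.0123, 0.1271]
tool_rot: [0.71, 0.696, 0.074, 0.076]
wrist_force: [0.2, -0.4, -2.1]
opening: 0.027
```

Run:
```python
from h import *
camera("side")
w=cam("wrist"); im=camera("wrist")
plan([.684,-.0125,.113],88.8,-12)
ovl(im,w,"an_o.png",(200,130,440,310),3,p=(.6663,-.0118,-.0204))
o=get_obs();a=np.linspace(0,2*np.pi,300); 
for c in(.672,.674,.676,.678):
    q=proj(w,np.c_[c+.03*np.cos(a),-.0125+.03*np.sin(a),0*a+o["tool_pos"][2]-.0132]); print(c,q[:,1].min(),q[:,0].min(),q[:,0].max())
```

```text
t 50.8 pos [ 0.6853 -0.0123  0.1275] rot needed(tool,deg) [0.2328 0.0312 0.0042] open 0.027 F [-0.5992 -0.9982 -1.4692]
shift after rot (tool) [-0.0002 -0.0043  0.0139] now axes [-0.0002 -0.0044  0.0138]
0.672 165.50159105428475 273.3126576012826 359.62343448041537
0.674 168.3526569299192 273.59439360400626 359.4707011872585
0.676 171.17321539614775 273.8733763766725 359.319431996966
0.678 173.96373615441587 274.14964475790634 359.16960669755395
```

View pics/an_o.png

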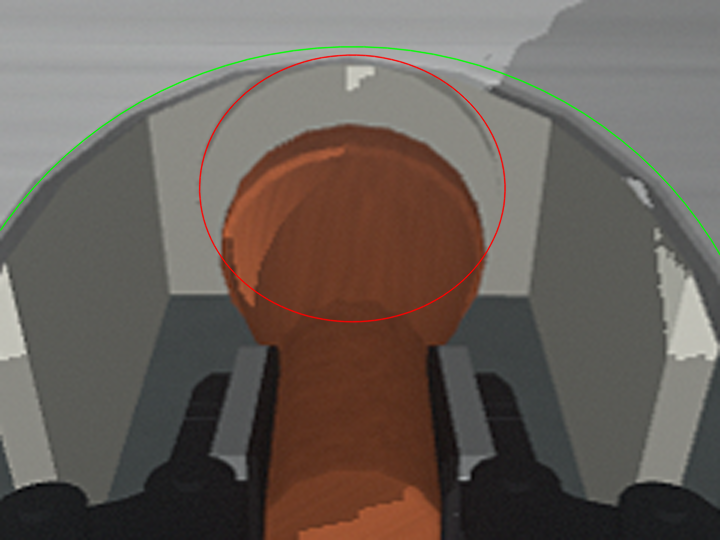

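{"op": "send_rows", "data": {"moves": [0.01,-0.001,-0.002,0.005,0,0,0,0.01,0,-0.001,0.004,0,0,0,0.01,0,-0.001,0.003,0,0,0,0.01,0,0,0,0,0,0,0.01,0,0,0,0,0,0,0.01,0,0,0,0,0,0]}}

```text
clock: 51.4
tool_pos: [0.6832, -0.0132, 0.1136]
tool_rot: [0.71, 0.696, 0.074, 0.075]
wrist_force: [-0.2, -1.2, -1.7]
opening: 0.0267
```

Run:
```python
from h import *
camera("side")
w=cam("wrist"); im=camera("wrist")
plan([.684,-.0135,.1115],88.8,-12)
crop(im,200,130,440,310,3,"ao_c.png")
```

```text
t 51.5 pos [ 0.6833 -0.0132  0.1137] rot needed(tool,deg) [ 0.1248  0.0166 -0.0008] open 0.0267 F [ 0.6659  0.1953 -1.456 ]
shift after rot (tool) [-0.0003  0.0003  0.0023] now axes [-0.0003  0.0003  0.0023]
```

View pics/ao_c.png

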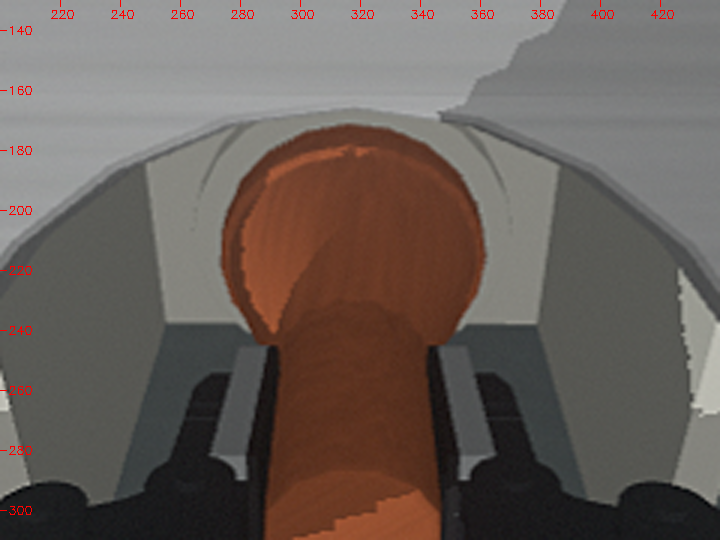

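Centred well. Lowering to contact.

{"op": "send_rows", "data": {"moves": [0.01,0,0,0.001,0,0,0,0.01,0,0,0.001,0,0,0,0.01,0,0,0,0,0,0,0.01,0,0,0,0,0,0]}}

```text
clock: 51.9
tool_pos: [0.6834, -0.0132, 0.1113]
tool_rot: [0.711, 0.696, 0.074, 0.075]
wrist_force: [0.3, 1.1, -1.6]
opening: 0.027
```

{"op": "send_rows", "data": {"moves": [0.01,0,0,0.001,0,0,0,0.01,0,0,0,0,0,0,0.01,0,0,0,0,0,0]}}

```text
clock: 52.2
tool_pos: [0.684, -0.0132, 0.1112]
tool_rot: [0.71, 0.696, 0.074, 0.076]
wrist_force: [-1.7, 0.0, 2.5]
opening: 0.0266
```

{"op": "send_rows", "data": {"moves": [0.034,0,0,0,0,0,0,0.045,0,0,0,0,0,0,0.055,0,0,0,0,0,0,0.055,0,0,0,0,0,0,0.055,0,0.003,-0.015,0,0,0,0.055,0,0.005,-0.025,0,0,0,0.055,0,0.005,-0.025,0,0,0,0.055,0,0.006,-0.03,0,0,0,0.055,0,0.008,-0.04,0,0,0,0.055,0,0.008,-0.04,0,0,0,0.055,0,0,0,0,0,0,0.055,0,0,0,0,0,0]}}

```text
clock: 53.4
tool_pos: [0.682, -0.0132, 0.2922]
tool_rot: [0.71, 0.696, 0.075, 0.077]
wrist_force: [0.3, 0.2, -0.8]
opening: 0.0548
```

Run:
```python
from h import *
camera("side")
w=cam("wrist"); im=camera("wrist")
cv2.imwrite("pics/ap_w.png",im);ovl(im,w,"ap_o.png",(60,60,460,240),2,p=(.6663,-.0118,-.0204))
cv2.imwrite("pics/ap_side.png",camera("side"))
plan([.45,-.13,.30],0,0)
```

```text
t 53.5 pos [ 0.6803 -0.0129  0.2868] rot needed(tool,deg) [ 9.3983 -9.2321 88.4465] open 0.0548 F [-0.5728 -0.1894 -0.0077]
shift after rot (tool) [-0.2303  0.1171 -0.0132] now axes [-0.1219 -0.2202 -0.0599]
```

View pics/ap_o.png

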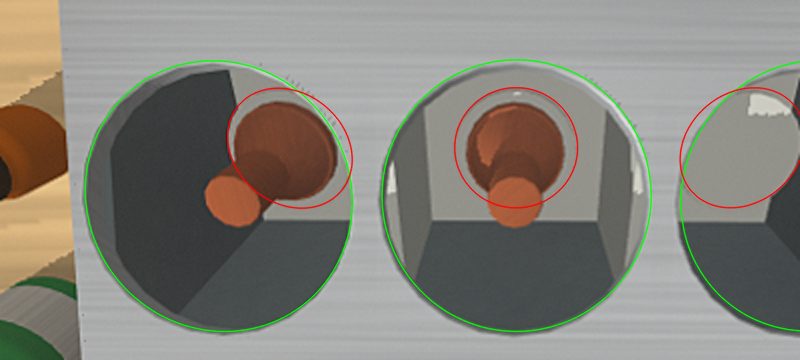

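View pics/ap_side.png

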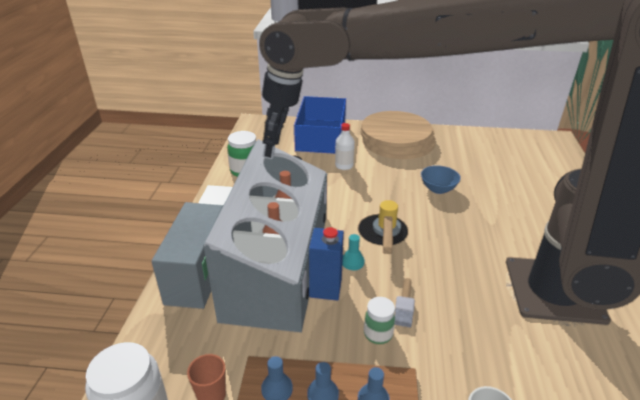

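{"op": "send_rows", "data": {"moves": [0.06,0,0,-0.02,0.855,-0.84,8.04,0.06,0,0,0,0.855,-0.84,8.04,0.06,0,0,0,0.855,-0.84,8.04,0.06,0,0,0,0.855,-0.84,8.04,0.06,0,0,0,0.855,-0.84,8.04,0.06,0,0,0,0.855,-0.84,8.04,0.06,0,0,0,0.855,-0.84,8.04,0.06,0,0,0,0.855,-0.84,8.04,0.06,0,0,0,0.855,-0.84,8.04,0.06,0,0,0,0.855,-0.84,8.04,0.06,0,0,0,0.855,-0.84,8.04]}}

```text
clock: 54.65
tool_pos: [0.6764, -0.0128, 0.3059]
tool_rot: [1.0, -0.003, -0.001, -0.0]
wrist_force: [-0.5, -0.5, -1.2]
opening: 0.0605
```

Run:
```python
from h import *
plan([.45,-.12,.30],0,0)
print(get_obs()["joint_pos"])
```

```text
t 54.6 pos [ 0.6764 -0.0128  0.3059] rot needed(tool,deg) [-0.0348  0.085  -0.3157] open 0.0605 F [-0.496  -0.4521 -1.2126]
shift after rot (tool) [-0.2264  0.1072  0.0059] now axes [-0.2258  0.1085  0.0061]
[-0.1687  0.2318  1.4389  0.0004  1.4725 -0.1633]
```

{"op": "send_rows", "data": {"moves": [0.06,-0.03,0.014,0,0,0,0,0.06,-0.033,0.016,0,0,0,0,0.06,-0.033,0.016,0,0,0,0,0.06,-0.033,0.016,0,0,0,0,0.06,-0.033,0.016,0,0,0,0,0.06,-0.033,0.016,0,0,0,0,0.06,-0.03,0.014,0,0,0,0,0.06,0,0,0,0,0,0,0.06,0,0,0,0,0,0]}}

```text
clock: 55.55
tool_pos: [0.4516, -0.121, 0.3066]
tool_rot: [1.0, -0.001, 0.001, -0.0]
wrist_force: [-0.0, -0.1, 0.4]
opening: 0.0598
```

Run:
```python
from h import *
camera("side")
w=cam("wrist"); im=camera("wrist")
cv2.imwrite("pics/aq_w.png",im)
plan([.40,-.13,.10],0,0)
print(get_obs()["joint_pos"])
```

```text
t 55.6 pos [ 0.4524 -0.1207  0.307 ] rot needed(tool,deg) [-0.0185 -0.1253  0.0293] open 0.0601 F [ 0.8532 -0.5672  0.0802]
shift after rot (tool) [-0.0524  0.0093  0.207 ] now axes [-0.0529  0.0094  0.2069]
[-0.4787 -0.2543  1.9188  0.0013  1.4753 -0.4793]
```

View pics/aq_w.png

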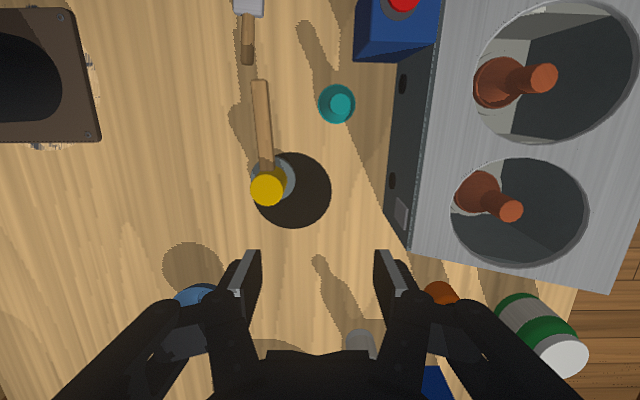

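Run:
```python
from h import *
im=cv2.imread("pics/aq_w.png"); crop(im,220,60,380,240,4,"aq_c.png")
w=cam("wrist")
print("head",onz(w,(267,190),.081),"hend",onz(w,(260,82),.063),"mat",onz(w,(291.5,190.5),.001),"turq",onz(w,(341,105),.085),"peg",onz(w,(403,0),.18))
```

```text
head [ 0.3789 -0.1566  0.081 ] hend [ 0.3744 -0.0091  0.063 ] mat [ 0.4074 -0.1805  0.001 ] turq [ 0.4834 -0.0389  0.085 ] peg [0.5302 0.0524 0.18  ]
```

View pics/aq_c.png

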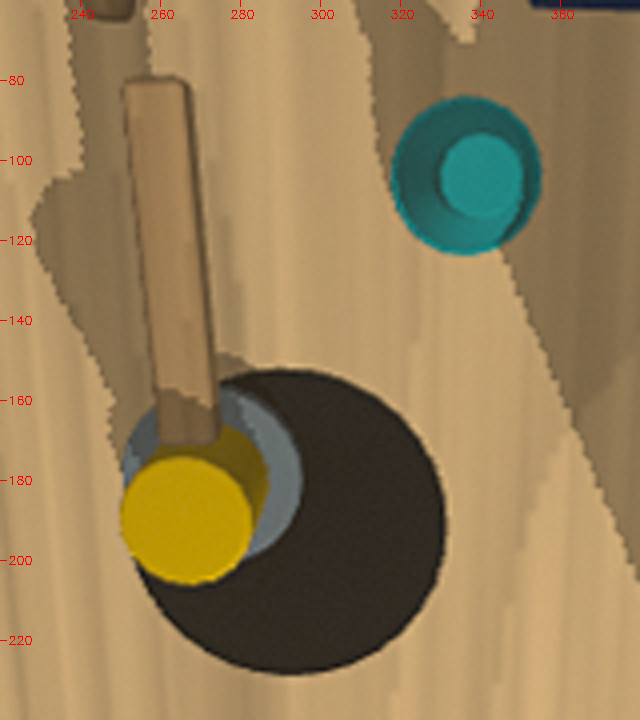

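```bash
cat > fk.py <<'E'
import numpy as np
from scipy.spatial.transform import Rotation as R
E
python3 - <<'E'
from h import *
o=get_obs(); 
D=[([1.133,.287175,1.578122,0,1.27859,-.15],[.191254,.646589,.191271]),([-.1687,.2318,1.4389,.0004,1.4725,-.1633],[.6764,-.0128,.3059]),(o["joint_pos"],o["tool_pos"])]
A=[];b=[]
for j,p in D:
    r2=p[0]**2+p[1]**2; rho=np.sqrt(r2-.101**2); s=j[1]+j[2]
    print("lat",np.sqrt(r2)*np.sin(np.arctan2(p[1],p[0])-j[0]), "pitch",j[1]+j[2]+j[4])
    A.append([1,0,np.sin(j[1]),np.sin(s),np.cos(s)]);b.append(rho)
    A.append([0,1,np.cos(j[1]),np.cos(s),-np.sin(s)]);b.append(p[2])
x,res,rk,sv=np.linalg.lstsq(np.array(A),np.array(b),rcond=None); print(x,res,rk,sv, np.array(A)@x-b)
E
```

```text
lat 0.1009014795223896 pitch 3.143887
lat 0.10094991050841598 pitch 3.1432
lat 0.10127259501267147 pitch 3.1398008531229786
[-0.0002 -0.045   0.4409  0.5729  0.0213] [0.] 5 [2.982  2.4468 0.3126 0.1141 0.0999] [ 0.  0.  0. -0. -0.  0.]
```

Run:
```python
from h import *
w=cam("wrist")
P=[onz(w,u,.063) for u in((258.5,81),(261.5,120),(265,152))]; print(np.array(P))
d=P[0]-P[2]; print("yaw handle",np.degrees(np.arctan2(d[1],d[0])), "head",onz(w,(266.5,189.5),.081))
```

```text
[[ 0.3724 -0.0078  0.063 ]
 [ 0.3735 -0.059   0.063 ]
 [ 0.3759 -0.1041  0.063 ]]
yaw handle 92.09048155709021 head [ 0.3782 -0.1558  0.081 ]
```

Run:
```python
from h import *
plan([.376,-.103,.10],2,0)
```

```text
t 55.6 pos [ 0.4524 -0.1207  0.307 ] rot needed(tool,deg) [-0.0163 -0.1256 -1.9707] open 0.0601 F [ 0.8532 -0.5672  0.0802]
shift after rot (tool) [-0.0757 -0.0203  0.207 ] now axes [-0.0768 -0.0176  0.2068]
```

{"op": "send_rows", "data": {"moves": [0.06,-0.019,-0.005,0,0,0,-2,0.06,-0.019,-0.005,0,0,0,0,0.06,-0.019,-0.005,0.02,0,0,0,0.06,-0.019,-0.005,0.02,0,0,0,0.06,0,0,0.025,0,0,0,0.06,0,0,0.025,0,0,0,0.06,0,0,0.025,0,0,0,0.06,0,0,0.025,0,0,0,0.06,0,0,0.025,0,0,0,0.06,0,0,0.02,0,0,0,0.06,0,0,0,0,0,0,0.06,0,0,0,0,0,0]}}

```text
clock: 56.85
tool_pos: [0.3766, -0.1028, 0.1226]
tool_rot: [1.0, 0.018, 0.001, 0.0]
wrist_force: [0.6, -0.2, -0.1]
opening: 0.0599
```

Run:
```python
from h import *
camera("side")
w=cam("wrist"); im=camera("wrist")
cv2.imwrite("pics/ar_w.png",im)
plan([.376,-.103,-.008],2,0)
print(get_obs()["joint_pos"])
```

```text
t 57.0 pos [ 0.3773 -0.1035  0.1239] rot needed(tool,deg) [ 0.1047 -0.2883  0.046 ] open 0.06 F [ 0.3891 -0.0045 -0.0662]
shift after rot (tool) [-0.0013 -0.0005  0.1319] now axes [-0.002  -0.0008  0.1319]
[-0.5293 -0.3205  2.3047  0.0013  1.1522 -0.5656]
```

View pics/ar_w.png

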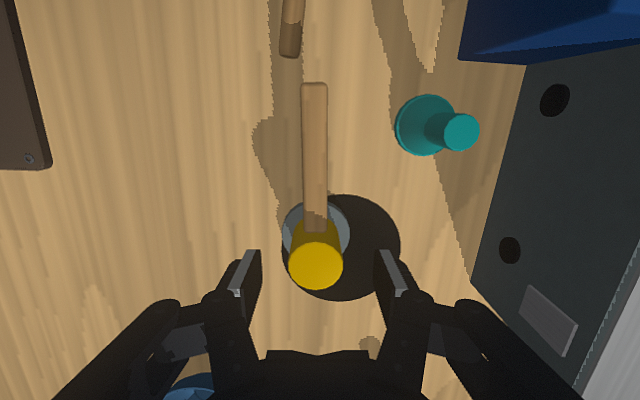

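Run:
```python
from h import *
w=cam("wrist")
print("head",onz(w,(316,266),.081),[onz(w,u,.063) for u in((314.5,86),(315,150),(316,200))],"mat",onz(w,(341,248),.001),"turq",onz(w,(461,132),.085))
```

```text
head [ 0.3775 -0.1562  0.081 ] [array([ 0.3713, -0.0082,  0.063 ]), array([ 0.3733, -0.0576,  0.063 ]), array([ 0.3757, -0.1012,  0.063 ])] mat [ 0.4076 -0.1794  0.001 ] turq [ 0.4812 -0.0372  0.085 ]
```

{"op": "send_rows", "data": {"moves": [0.06,-0.001,0,0.02,0,0,0,0.06,0,0,0.025,0,0,0,0.06,0,0,0.025,0,0,0,0.06,0,0,0.02,0,0,0,0.06,0,0,0.01,0,0,0,0.06,0,0,0,0,0,0,0.06,0,0,0,0,0,0]}}

```text
clock: 57.65
tool_pos: [0.3766, -0.1038, 0.0237]
tool_rot: [1.0, 0.018, 0.002, 0.001]
wrist_force: [0.5, -0.3, 0.1]
opening: 0.06
```

Run:
```python
from h import *
camera("side")
w=cam("wrist"); im=camera("wrist")
cv2.imwrite("pics/as_w.png",im)
plan([.376,-.103,-.008],2,0)
print(get_obs()["joint_pos"])
crop(camera("side"),340,130,500,280,4,"as_s.png")
```

```text
t 57.8 pos [ 0.3767 -0.104   0.024 ] rot needed(tool,deg) [ 0.1337 -0.3268  0.0096] open 0.06 F [0.1412 0.3433 0.0873]
shift after rot (tool) [-0.0007 -0.001   0.032 ] now axes [-0.0009 -0.0011  0.032 ]
[-0.5312 -0.146   2.3753  0.0014  0.9063 -0.5671]
```

View pics/as_w.png

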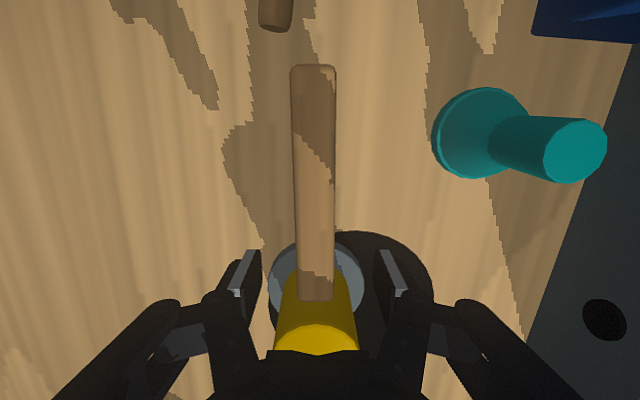

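View pics/as_s.png

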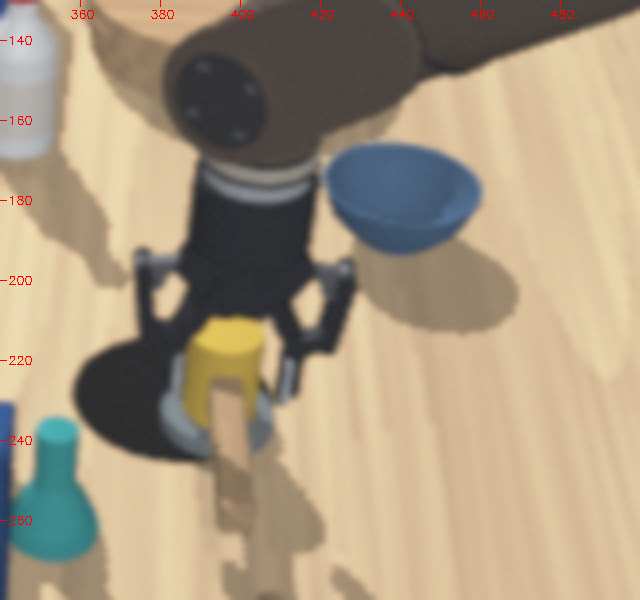

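Run:
```python
from h import *
s=cam("side");w=cam("wrist")
o=get_obs(); q=R.from_quat(o["tool_rot"])
for v in([-.03,0,-.04],[.03,0,-.04],[0,0,-.04],[0,0,-.113],[0,0,-.2]): 
    P=o["tool_pos"]+q.apply(v); print(v,P,proj(s,P),proj(w,P))
print("head",proj(s,[.3775,-.156,.081]),"hend",proj(s,[.3713,-.0082,.063]))
print(tri([(s,(340+230/4,130+330/4)),(w,(316,345))]))
```

```text
[-0.03, 0, -0.04] [ 0.3464 -0.1048  0.0637] [[407.8329 230.206 ]] [[264.1616 261.0642]]
[0.03, 0, -0.04] [ 0.4064 -0.1027  0.064 ] [[384.2893 228.8372]] [[373.3665 261.0285]]
[0, 0, -0.04] [ 0.3764 -0.1038  0.0639] [[396.0411 229.5201]] [[318.7639 261.0695]]
[0, 0, -0.113] [ 0.376  -0.1036  0.1369] [[398.9862 206.6593]] [[320.0046 380.174 ]]
[0, 0, -0.2] [ 0.3755 -0.1034  0.2239] [[402.7946 177.2157]] [[ 304.9628 -926.3656]]
head [[396.0799 212.    ]] hend [[398.4269 254.7513]]
[ 0.3759 -0.1227  0.1041]
```

{"op": "send_rows", "data": {"moves": [0.06,-0.001,-0.001,0.008,0,0,0,0.06,0,0,0.008,0,0,0,0.06,0,0,0.008,0,0,0,0.06,0,0,0.006,0,0,0,0.06,0,0,0,0,0,0,0.06,0,0,0,0,0,0]}}

```text
clock: 58.4
tool_pos: [0.3744, -0.1022, -0.0078]
tool_rot: [1.0, 0.017, 0.001, 0.0]
wrist_force: [0.3, 0.3, 0.5]
opening: 0.06
```

Run:
```python
from h import *
camera("side")
w=cam("wrist"); im=camera("wrist")
cv2.imwrite("pics/at_w.png",im)
plan([.376,-.103,-.008],2,0)
print(get_obs()["joint_pos"])
```

```text
t 58.5 pos [ 0.3748 -0.1024 -0.0073] rot needed(tool,deg) [ 0.0538 -0.2017  0.0063] open 0.06 F [0.2509 0.1243 0.3099]
shift after rot (tool) [0.0012 0.0006 0.0007] now axes [0.0012 0.0006 0.0007]
[-0.5304 -0.0786  2.3894  0.0015  0.8273 -0.5664]
```

View pics/at_w.png

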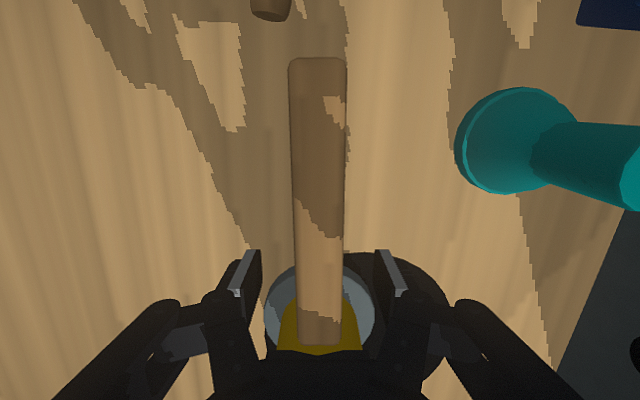

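{"op": "send_rows", "data": {"moves": [0.005,0,0,0,0,0,0,0.005,0,0,0,0,0,0,0.005,0,0,0,0,0,0,0.005,0,0,0,0,0,0,0.005,0,0,0,0,0,0,0.005,0,0,0,0,0,0], "grip_force": 100}}

```text
clock: 59.1
tool_pos: [0.375, -0.1025, -0.007]
tool_rot: [1.0, 0.017, 0.002, 0.0]
wrist_force: [-0.7, 0.6, 5.0]
opening: 0.0205
```

{"op": "send_rows", "data": {"moves": [0.005,0,0,-0.005,0,0,0,0.005,0,0,-0.01,0,0,0,0.005,0,0,-0.01,0,0,0,0.005,0,0,-0.015,0,0,0,0.005,0,0,0,0,0,0,0.005,0,0,0,0,0,0]}}

```text
clock: 59.7
tool_pos: [0.3746, -0.1024, 0.0329]
tool_rot: [1.0, 0.017, 0.002, 0.001]
wrist_force: [0.2, 0.5, -3.6]
opening: 0.0203
```

Run:
```python
from h import *
camera("side")
w=cam("wrist"); im=camera("wrist")
cv2.imwrite("pics/au_w.png",im)
plan([.376,-.103,.25],2,0)
crop(camera("side"),340,130,500,280,4,"au_s.png")
```

```text
t 59.8 pos [ 0.3738 -0.1019  0.0319] rot needed(tool,deg) [ 0.0032 -0.1244  0.0033] open 0.0209 F [-0.028  -0.2985 -4.2463]
shift after rot (tool) [ 0.0021  0.0012 -0.2181] now axes [ 0.0026  0.0012 -0.218 ]
```

View pics/au_w.png

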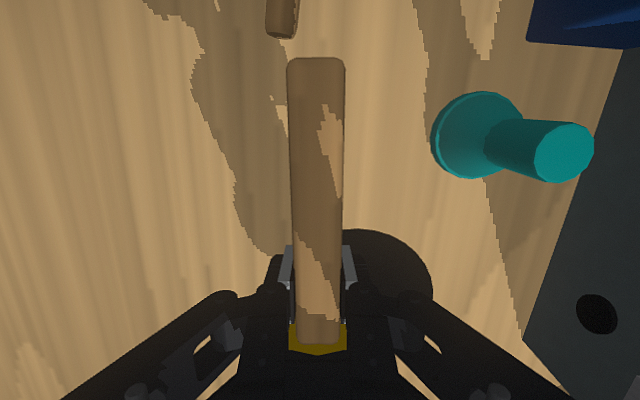

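View pics/au_s.png

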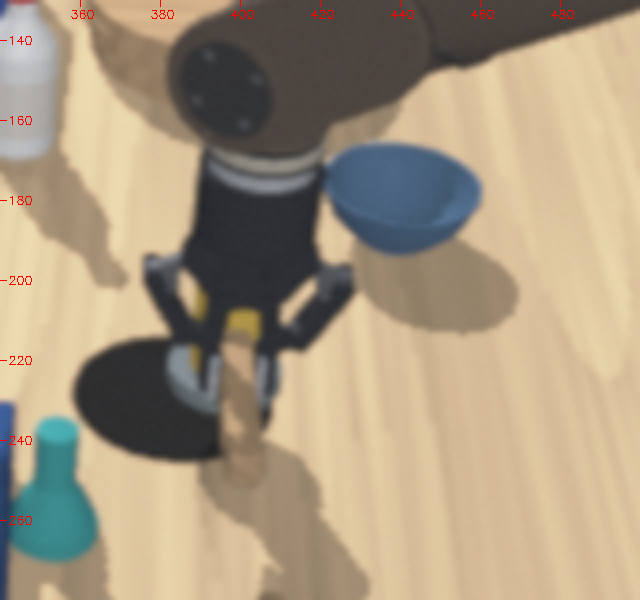

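{"op": "send_rows", "data": {"moves": [0.005,0,0,-0.03,0,0,0,0.005,0,0,-0.035,0,0,0,0.005,0,0,-0.035,0,0,0,0.005,0,0,-0.035,0,0,0,0.005,0,0,-0.035,0,0,0,0.005,0.02,-0.006,-0.03,0,0,0,0.005,0.03,-0.012,-0.02,0,0,0,0.005,0.03,-0.013,0,0,0,0,0.005,0.03,-0.013,0,0,0,0,0.005,0.03,-0.013,0,0,0,0,0.005,0.015,-0.006,0,0,0,0,0.005,0,0,0,0,0,0]}}

```text
clock: 61.05
tool_pos: [0.5273, -0.0328, 0.2512]
tool_rot: [1.0, 0.018, 0.0, -0.0]
wrist_force: [-0.4, -0.7, -2.9]
opening: 0.0204
```

Run:
```python
from h import *
camera("side");camera("side")
w=cam("wrist"); im=camera("wrist")
cv2.imwrite("pics/av_w.png",im)
plan([.53,.118,.25],2,0)
```

```text
t 61.2 pos [ 0.5255 -0.0338  0.2519] rot needed(tool,deg) [ 0.02   -0.0482  0.0005] open 0.0207 F [-0.9908 -0.4177 -3.7887]
shift after rot (tool) [ 0.0098 -0.1516  0.0019] now axes [ 0.0098 -0.1516  0.0018]
```

View pics/av_w.png

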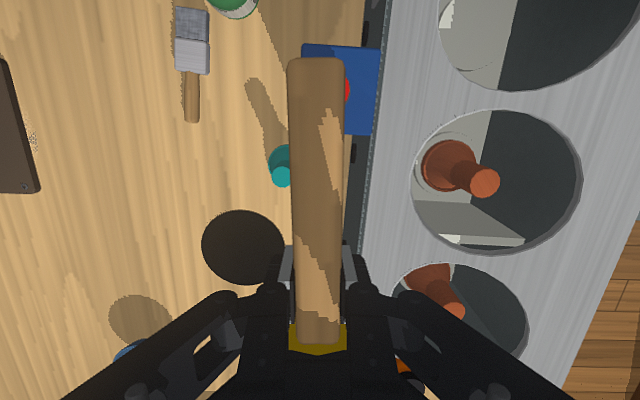

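{"op": "send_rows", "data": {"moves": [0.005,-0.03,0,0,0,0,0,0.005,-0.03,0,0,0,0,0,0.005,0,0,0,0,0,0,0.005,0,0,0,0,0,0]}}

```text
clock: 61.6
tool_pos: [0.4659, -0.0363, 0.253]
tool_rot: [1.0, 0.017, 0.002, 0.001]
wrist_force: [0.8, 0.2, -2.9]
opening: 0.0201
```

Run:
```python
from h import *
camera("side");camera("side")
w=cam("wrist"); im=camera("wrist")
crop(im,200,0,400,150,4,"aw_c.png"); crop(im,200,180,360,320,4,"aw_m.png")
plan([.53,.118,.25],2,0)
```

```text
t 61.8 pos [ 0.4669 -0.0362  0.2531] rot needed(tool,deg) [ 0.0548 -0.2332 -0.0138] open 0.0206 F [ 0.3317  1.1142 -3.3557]
shift after rot (tool) [ 0.0684 -0.1519  0.0031] now axes [ 0.0684 -0.1519  0.0032]
```

View pics/aw_c.png

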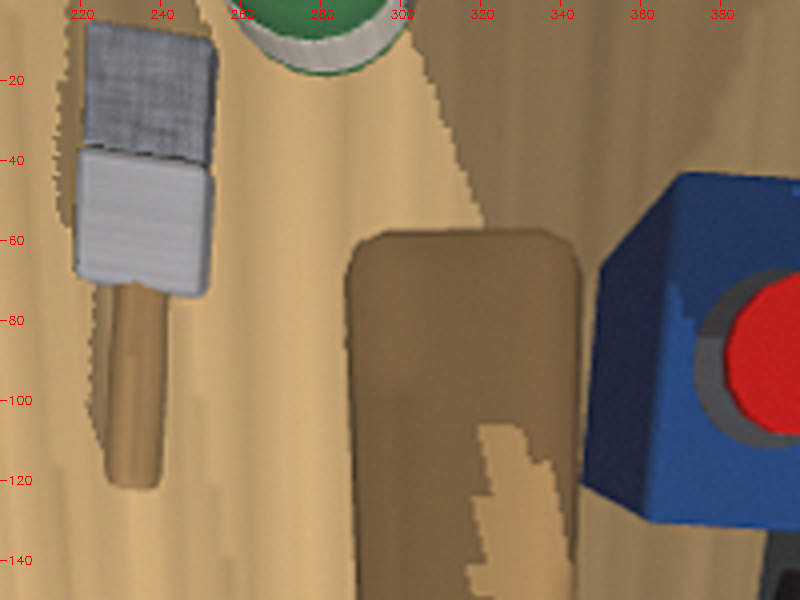

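Run:
```python
from h import *
im=camera("wrist"); cv2.imwrite("pics/ax_w.png",im)
crop(im,330,30,470,150,5,"ax_c.png");
```

```text
(no output)
```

View pics/ax_c.png

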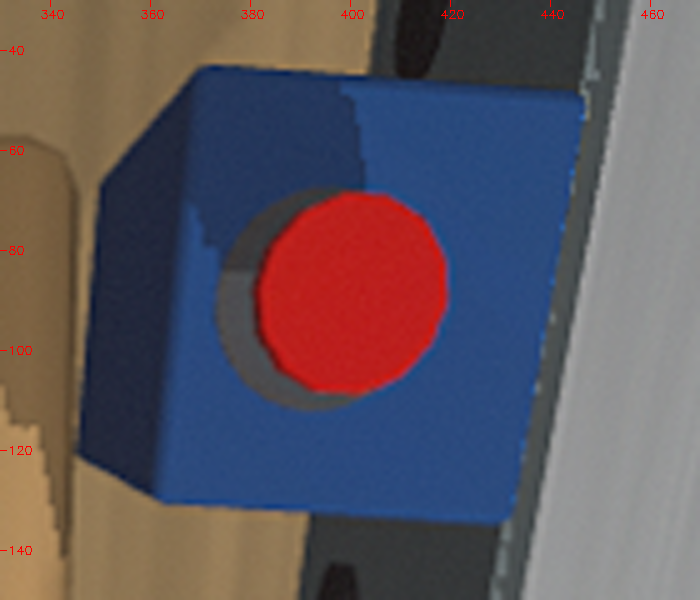

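View pics/ax_w.png

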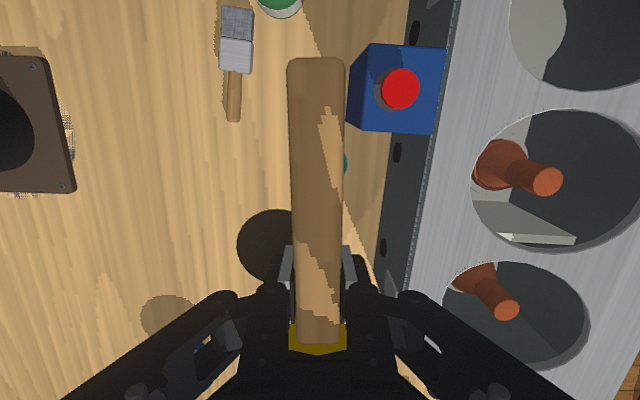

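Run:
```python
from h import *
w=cam("wrist");o=get_obs();print(o["tool_pos"])
print("peg",onz(w,(400.5,88.5),.18))
e=onz(w,(316,59),o["tool_pos"][2]+.0075+.062); print("hend",e, e-o["tool_pos"])
plan([.53,.118,.25],2,0)
```

```text
[ 0.467  -0.0361  0.253 ]
peg [0.5313 0.0605 0.18  ]
hend [0.4621 0.0604 0.3225] [-0.0049  0.0965  0.0695]
t 61.8 pos [ 0.467  -0.0361  0.253 ] rot needed(tool,deg) [ 0.0489 -0.2114 -0.0056] open 0.0206 F [-0.6694 -0.0624 -2.902 ]
shift after rot (tool) [ 0.0684 -0.1518  0.003 ] now axes [ 0.0683 -0.1518  0.0031]
```

{"op": "send_rows", "data": {"moves": [0.005,0.006,-0.015,0,0,0,0,0.005,0.013,-0.03,0,0,0,0,0.005,0.013,-0.03,0,0,0,0,0.005,0.013,-0.03,0,0,0,0,0.005,0.013,-0.03,0,0,0,0,0.005,0.008,-0.016,0,0,0,0,0.005,0,0,0,0,0,0,0.005,0,0,0,0,0,0,0.005,0,0,0,0,0,0]}}

```text
clock: 62.7
tool_pos: [0.5271, 0.1167, 0.2526]
tool_rot: [1.0, 0.017, 0.001, 0.001]
wrist_force: [0.9, -0.7, -2.7]
opening: 0.0204
```

Run:
```python
from h import *
camera("wrist");camera("wrist")
plan([.528,.117,.185],2,0)
a=camera("side"); b=camera("scene")
crop(a,240,130,440,280,4,"ay_s.png"); crop(b,280,130,460,260,4,"ay_c.png")
```

```text
t 62.8 pos [0.527  0.1165 0.2529] rot needed(tool,deg) [ 0.0569 -0.1783 -0.0654] open 0.0207 F [ 1.0512  0.1566 -3.0026]
shift after rot (tool) [ 0.001  -0.0005  0.0679] now axes [ 0.0008 -0.0005  0.0679]
```

View pics/ay_s.png

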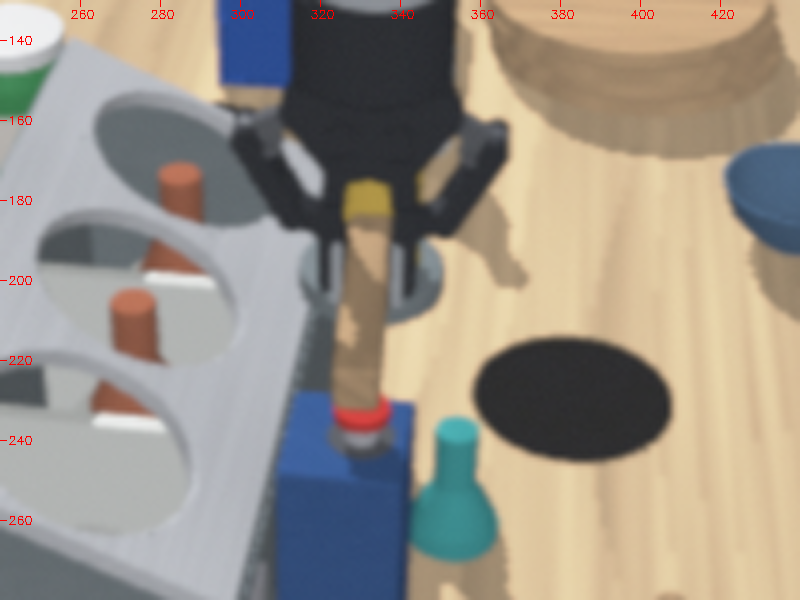

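View pics/ay_c.png

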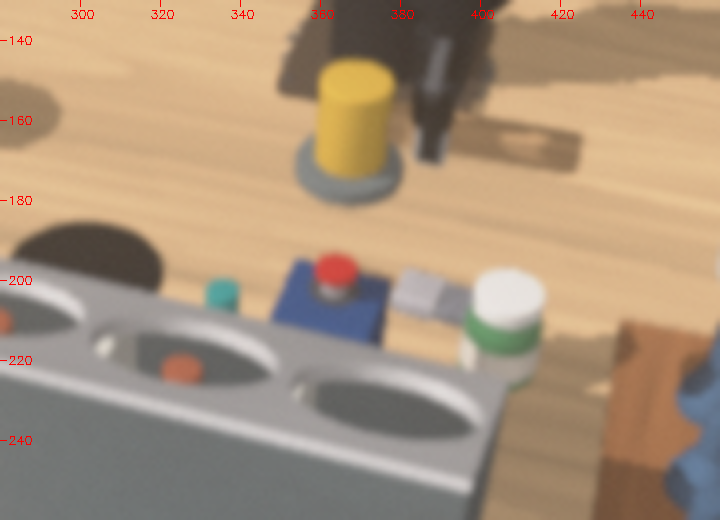

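{"op": "send_rows", "data": {"moves": [0.005,0.001,0,0.012,0,0,0,0.005,0,0,0.016,0,0,0,0.005,0,0,0.016,0,0,0,0.005,0,0,0.016,0,0,0,0.005,0,0,0.008,0,0,0,0.005,0,0,0,0,0,0,0.005,0,0,0,0,0,0]}}

```text
clock: 63.6
tool_pos: [0.5285, 0.1174, 0.1849]
tool_rot: [1.0, 0.018, 0.002, 0.0]
wrist_force: [-0.6, 0.0, -3.0]
opening: 0.0205
```

{"op": "send_rows", "data": {"moves": [0.005,0,0,0.004,0,0,0,0.005,0,0,0.004,0,0,0,0.005,0,0,0.003,0,0,0,0.005,0,0,0,0,0,0]}}

```text
clock: 64.0
tool_pos: [0.528, 0.1173, 0.1733]
tool_rot: [1.0, 0.018, 0.001, 0.0]
wrist_force: [-0.1, 0.2, -2.7]
opening: 0.0206
```

{"op": "send_rows", "data": {"moves": [0.005,0,0,0.003,0,0,0,0.005,0,0,0.003,0,0,0,0.005,0,0,0,0,0,0]}}

```text
clock: 64.3
tool_pos: [0.5288, 0.1174, 0.1685]
tool_rot: [1.0, 0.018, 0.002, 0.0]
wrist_force: [-0.9, 0.2, -0.4]
opening: 0.0204
```

{"op": "send_rows", "data": {"moves": [0.005,0,0,0.003,0,0,0,0.005,0,0,0.003,0,0,0,0.005,0,0,0,0,0,0]}}

```text
clock: 64.6
tool_pos: [0.5288, 0.1174, 0.1621]
tool_rot: [1.0, 0.018, 0.002, 0.0]
wrist_force: [-1.1, 0.6, 2.2]
opening: 0.0201
```

{"op": "send_rows", "data": {"moves": [0.005,0,0,0.003,0,0,0,0.005,0,0,0.002,0,0,0,0.005,0,0,0,0,0,0]}}

```text
clock: 64.9
tool_pos: [0.5288, 0.1174, 0.1568]
tool_rot: [1.0, 0.018, 0.002, 0.0]
wrist_force: [0.6, 0.9, 2.4]
opening: 0.0204
```

{"op": "send_rows", "data": {"moves": [0.005,0,0,0.002,0,0,0,0.005,0,0,0.001,0,0,0,0.005,0,0,0,0,0,0]}}

```text
clock: 65.2
tool_pos: [0.5288, 0.1175, 0.1548]
tool_rot: [1.0, 0.017, 0.002, 0.0]
wrist_force: [-2.0, 1.9, 6.7]
opening: 0.0205
```

{"op": "send_rows", "data": {"moves": [0.005,0,0,0.002,0,0,0,0.005,0,0,0,0,0,0,0.005,0,0,0,0,0,0]}}

```text
clock: 65.5
tool_pos: [0.529, 0.1177, 0.1546]
tool_rot: [1.0, 0.017, 0.002, 0.0]
wrist_force: [-4.1, 3.1, 12.0]
opening: 0.0205
```

{"op": "send_rows", "data": {"moves": [0.005,0,0,0.001,0,0,0,0.005,0,0,0,0,0,0,0.005,0,0,0,0,0,0]}}

```text
clock: 65.8
tool_pos: [0.5291, 0.1178, 0.1545]
tool_rot: [1.0, 0.017, 0.002, 0.0]
wrist_force: [-5.4, 2.8, 16.3]
opening: 0.0204
```

{"op": "send_rows", "data": {"moves": [0.005,0,0,-0.006,0,0,0,0.005,0,0,-0.01,0,0,0,0.005,0,0,-0.02,0,0,0,0.005,0,0,-0.03,0,0,0,0.005,0,0,-0.03,0,0,0,0.005,0,0,0,0,0,0,0.005,0,0,0,0,0,0]}}

```text
clock: 66.5
tool_pos: [0.5278, 0.1173, 0.2456]
tool_rot: [1.0, 0.017, 0.001, 0.0]
wrist_force: [-0.6, -0.1, -4.5]
opening: 0.0205
```

Run:
```python
from h import *
camera("wrist");camera("wrist")
plan([.46,-.036,.25],2,0)
a=camera("side"); b=camera("scene")
crop(a,240,130,440,280,4,"az_s.png"); crop(b,280,130,460,260,4,"az_c.png")
cv2.imwrite("pics/az_w.png",camera("wrist"))
```

```text
t 66.6 pos [0.5266 0.1173 0.2437] rot needed(tool,deg) [ 0.0368  0.1092 -0.003 ] open 0.0205 F [ 0.1427  0.3548 -3.2526]
shift after rot (tool) [-0.0719  0.1509 -0.0063] now axes [-0.072   0.1509 -0.0061]
```

View pics/az_s.png

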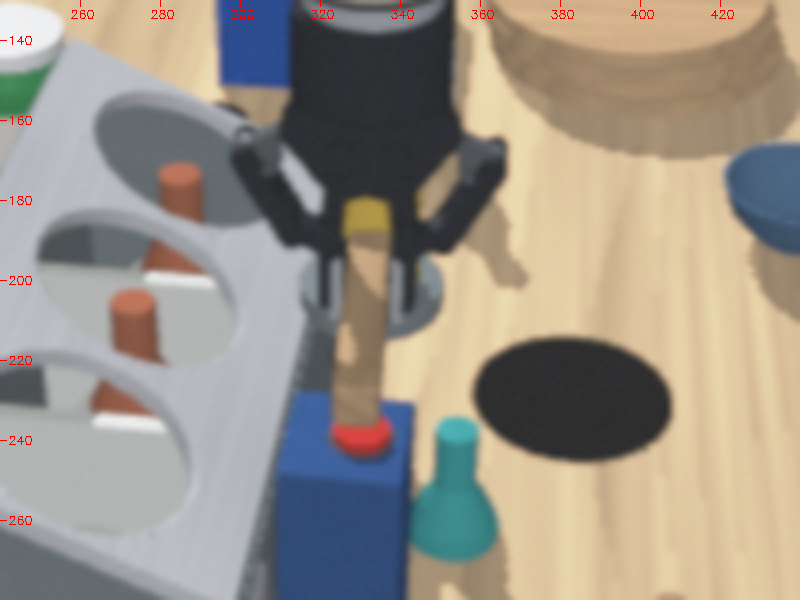

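View pics/az_c.png

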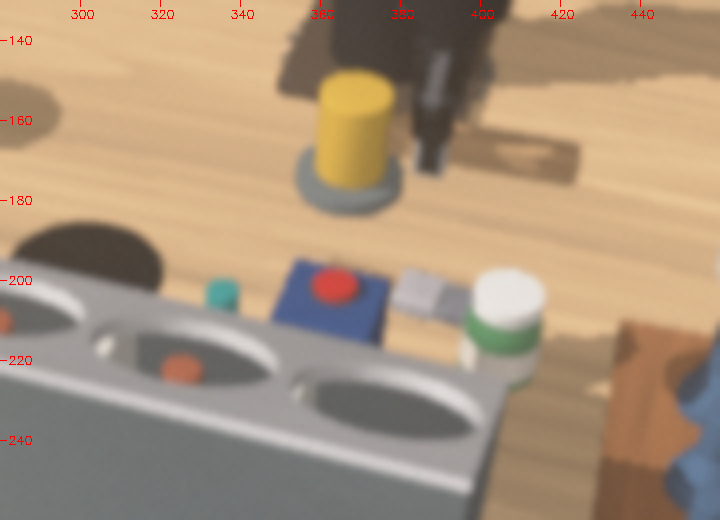

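View pics/az_w.png

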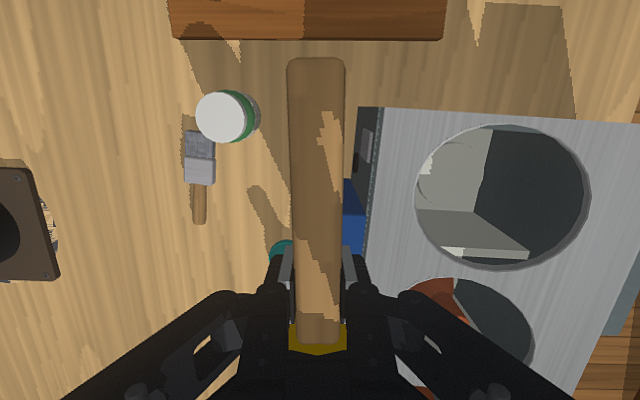

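Run:
```python
from h import *
s=cam("side");c=cam("scene")
print("peg",tri([(s,(330.5,238.7)),(c,(363.7,201.2))]),onz(s,(330.5,238.7),.162),onz(c,(363.7,201.2),.162))
plan([.404,-.125,.2437],2,0)
```

```text
peg [0.5306 0.062  0.1555] [0.5298 0.0692 0.162 ] [0.5382 0.0634 0.162 ]
t 66.8 pos [0.5271 0.1173 0.2444] rot needed(tool,deg) [0.0379 0.0476 0.0029] open 0.0207 F [-0.21    0.4846 -3.2904]
shift after rot (tool) [-0.1315  0.2379  0.0007] now axes [-0.1315  0.2379  0.001 ]
```

{"op": "send_rows", "data": {"moves": [0.005,-0.008,0.015,0,0,0,0,0.005,-0.017,0.031,0,0,0,0,0.005,-0.018,0.032,0,0,0,0,0.005,-0.018,0.032,0,0,0,0,0.005,-0.018,0.032,0,0,0,0,0.005,-0.018,0.032,0,0,0,0,0.005,-0.017,0.031,0,0,0,0,0.005,-0.012,0.022,0,0,0,0,0.005,-0.005,0.011,0,0,0,0,0.005,0,0,0,0,0,0,0.005,0,0,0,0,0,0,0.005,0,0,0,0,0,0]}}

```text
clock: 67.95
tool_pos: [0.4058, -0.1242, 0.2465]
tool_rot: [1.0, 0.018, 0.002, 0.0]
wrist_force: [0.7, -0.6, -3.7]
opening: 0.0203
```

{"op": "send_rows", "data": {"moves": [0.005,0,0,0.012,0,0,0,0.005,0,0,0.024,0,0,0,0.005,0,0,0.025,0,0,0,0.005,0,0,0.025,0,0,0,0.005,0,0,0.025,0,0,0,0.005,0,0,0.025,0,0,0,0.005,0,0,0.024,0,0,0,0.005,0,0,0.02,0,0,0,0.005,0,0,0.015,0,0,0,0.005,0,0,0,0,0,0,0.005,0,0,0,0,0,0]}}

```text
clock: 69.05
tool_pos: [0.4061, -0.1245, 0.0513]
tool_rot: [1.0, 0.018, 0.001, 0.0]
wrist_force: [0.5, -0.1, -2.9]
opening: 0.0206
```

Run:
```python
from h import *
camera("wrist");camera("wrist")
plan([.404,-.125,-.0065],2,0)
a=camera("side"); b=camera("scene")
crop(a,330,150,490,280,5,"ba_s.png"); crop(b,250,130,400,230,5,"ba_c.png")
cv2.imwrite("pics/ba_w.png",camera("wrist"))
```

```text
t 69.2 pos [ 0.407  -0.1253  0.0525] rot needed(tool,deg) [ 0.1015 -0.273   0.0481] open 0.0208 F [ 0.1081 -0.1013 -2.5507]
shift after rot (tool) [-0.003  -0.0004  0.059 ] now axes [-0.0033 -0.0005  0.059 ]
```

View pics/ba_s.png

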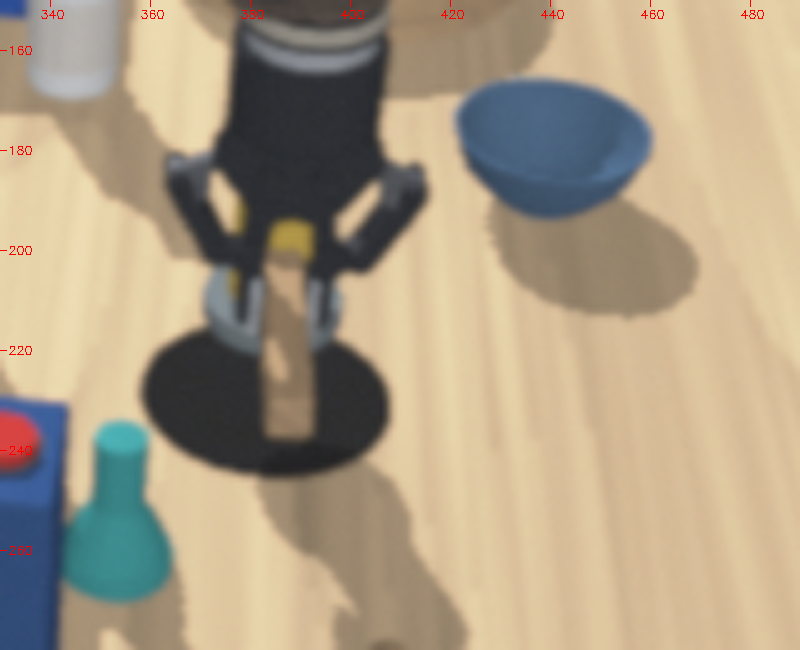

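View pics/ba_w.png

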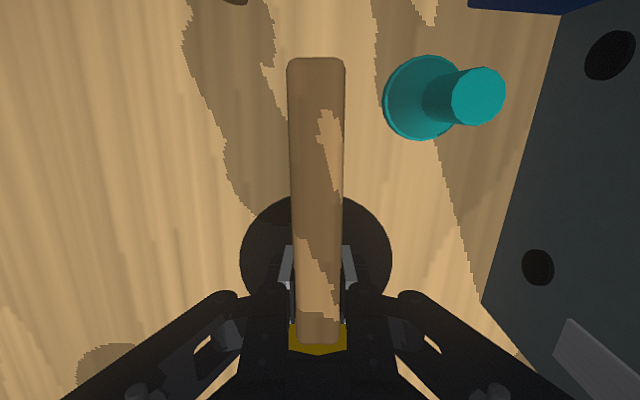

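{"op": "send_rows", "data": {"moves": [0.005,-0.002,0,0.012,0,0,0,0.005,0,0,0.014,0,0,0,0.005,0,0,0.014,0,0,0,0.005,0,0,0.008,0,0,0,0.005,0,0,0.005,0,0,0,0.005,0,0,0.003,0,0,0,0.005,0,0,0,0,0,0,0.005,0,0,0,0,0,0]}}

```text
clock: 70.1
tool_pos: [0.4048, -0.1255, -0.0039]
tool_rot: [1.0, 0.018, 0.002, 0.001]
wrist_force: [0.4, -0.7, -3.0]
opening: 0.0207
```

{"op": "send_rows", "data": {"moves": [0.005,0,0,0.001,0,0,0,0.005,0,0,0,0,0,0,0.005,0,0,0,0,0,0]}}

```text
clock: 70.4
tool_pos: [0.4045, -0.1254, -0.0052]
tool_rot: [1.0, 0.017, 0.002, 0.0]
wrist_force: [0.2, 0.4, -3.3]
opening: 0.0204
```

Run:
```python
from h import *
plan([.404,-.125,-.0065],2,0)
crop(camera("side"),330,150,490,280,5,"bb_s.png");crop(camera("scene"),250,130,400,230,5,"bb_c.png")
```

```text
t 70.4 pos [ 0.4045 -0.1254 -0.0052] rot needed(tool,deg) [ 0.0548 -0.2031  0.005 ] open 0.0204 F [ 0.1786  0.392  -3.3361]
shift after rot (tool) [-0.0005 -0.0004  0.0013] now axes [-0.0005 -0.0004  0.0013]
```

View pics/bb_s.png

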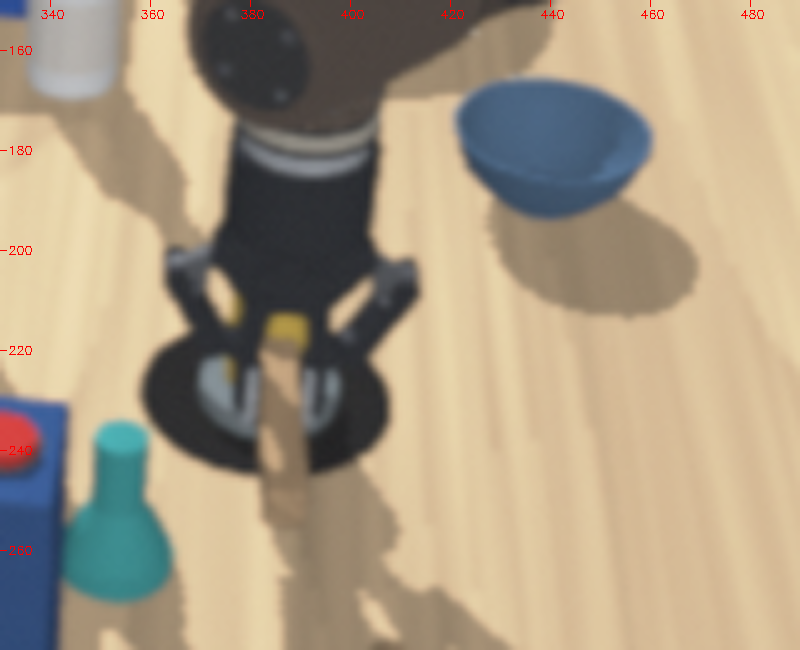

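View pics/bb_c.png

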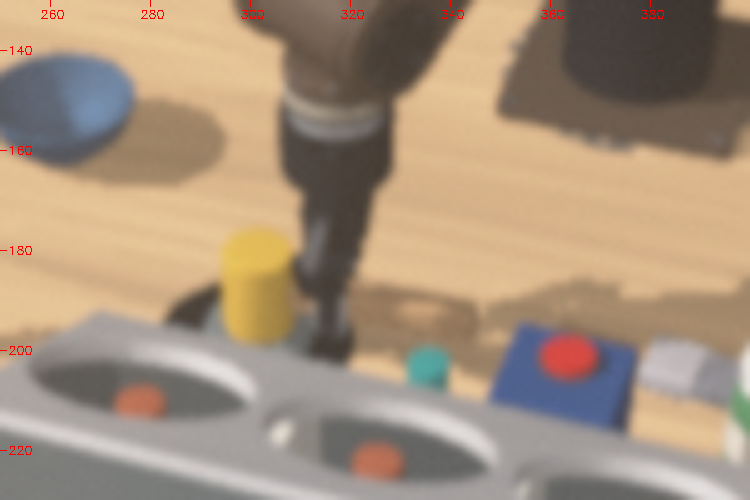

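{"op": "send_rows", "data": {"moves": [0.005,0,0,0.001,0,0,0,0.005,0,0,0,0,0,0,0.005,0,0,0,0,0,0]}}

```text
clock: 70.8
tool_pos: [0.4043, -0.1252, -0.0064]
tool_rot: [1.0, 0.018, 0.002, 0.0]
wrist_force: [-0.1, 0.2, -3.4]
opening: 0.0203
```

{"op": "send_rows", "data": {"moves": [0.005,0,0,0.001,0,0,0,0.005,0,0,0,0,0,0,0.005,0,0,0,0,0,0]}}

```text
clock: 71.1
tool_pos: [0.4046, -0.1253, -0.007]
tool_rot: [1.0, 0.018, 0.002, 0.0]
wrist_force: [-1.6, 1.9, 1.9]
opening: 0.0208
```

{"op": "send_rows", "data": {"moves": [0.005,0,0,0.001,0,0,0,0.005,0,0,0,0,0,0,0.005,0,0,0,0,0,0]}}

```text
clock: 71.4
tool_pos: [0.4046, -0.1253, -0.007]
tool_rot: [1.0, 0.018, 0.001, 0.0]
wrist_force: [-5.0, 4.6, 11.6]
opening: 0.0208
```

{"op": "send_rows", "data": {"moves": [0.005,0,0,-0.001,0,0,0,0.005,0,0,0,0,0,0,0.03,0,0,0,0,0,0,0.04,0,0,0,0,0,0,0.06,0,0,0,0,0,0,0.06,0,0,0,0,0,0,0.06,0,0,-0.01,0,0,0,0.06,0,0,-0.025,0,0,0,0.06,0,0,-0.035,0,0,0,0.06,0,0,-0.04,0,0,0,0.06,0,0,-0.045,0,0,0,0.06,0,0,-0.045,0,0,0]}}

```text
clock: 72.6
tool_pos: [0.4033, -0.1249, 0.195]
tool_rot: [1.0, 0.018, 0.002, 0.001]
wrist_force: [0.8, -0.0, -0.3]
opening: 0.06
```

{"op": "send_rows", "data": {"moves": [0.06,0.02,0,-0.04,0,0,0,0.06,0.03,0,-0.04,0,0,0,0.06,0.02,0,-0.02,0,0,0,0.06,0,0,0,0,0,0,0.06,0,0,0,0,0,0,0.06,0,0,0,0,0,0]}}

```text
clock: 73.2
tool_pos: [0.4717, -0.1221, 0.2907]
tool_rot: [1.0, 0.017, -0.0, -0.0]
wrist_force: [-0.3, 0.2, 0.0]
opening: 0.0599
```

Run:
```python
from h import *
camera("side");camera("side")
w=cam("wrist"); im=camera("wrist"); cv2.imwrite("pics/bc_w.png",im)
o=get_obs();print(o["clock"],o["tool_pos"],o["wrist_force"])
cv2.imwrite("pics/bc_s.png",camera("side"));cv2.imwrite("pics/bc_c.png",camera("scene"))
crop(im,160,60,360,210,4,"bc_wc.png")
```

```text
73.35 [ 0.4721 -0.1223  0.2912] [ 0.2894 -0.2066 -0.7866]
```

View pics/bc_w.png

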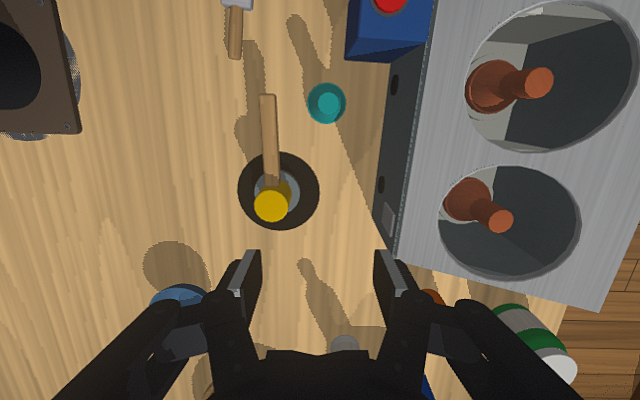

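View pics/bc_s.png

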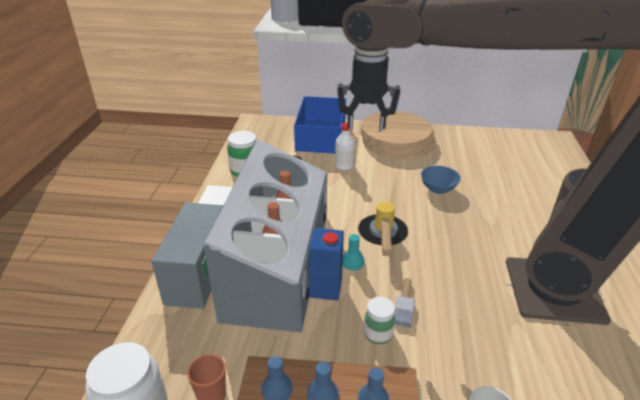

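View pics/bc_c.png

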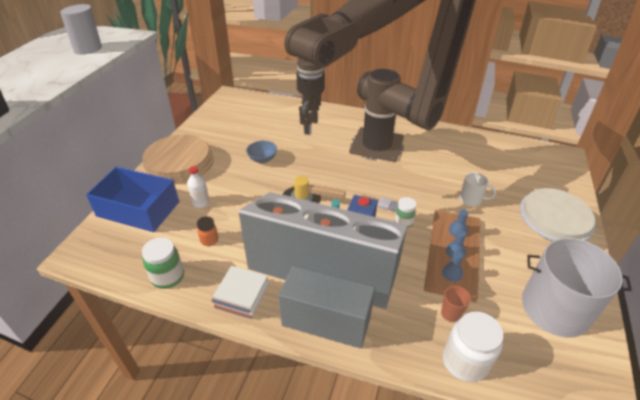

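Run:
```python
from h import *
w=cam("wrist"); im=cv2.imread("pics/bc_w.png"); s=4;x0,y0=210,130
c=cv2.resize(im[130:250,210:350],None,fx=5,fy=5,interpolation=cv2.INTER_CUBIC)
a=np.linspace(0,2*np.pi,100)
for ctr,r,z,col in(((.4065,-.1815),.07,.001,(0,255,0)),((.4065,-.1815),.038,.015,(0,0,255)),((.4065,-.1815),.025,.081,(255,0,255))):
    q=(proj(w,np.c_[ctr[0]+r*np.cos(a),ctr[1]+r*np.sin(a),0*a+z])-[x0,y0])*5
    cv2.polylines(c,[q.astype(np.int32)],True,col,1)
cv2.imwrite("pics/bd.png",c)
```

```text
(no output)
```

View pics/bd.png

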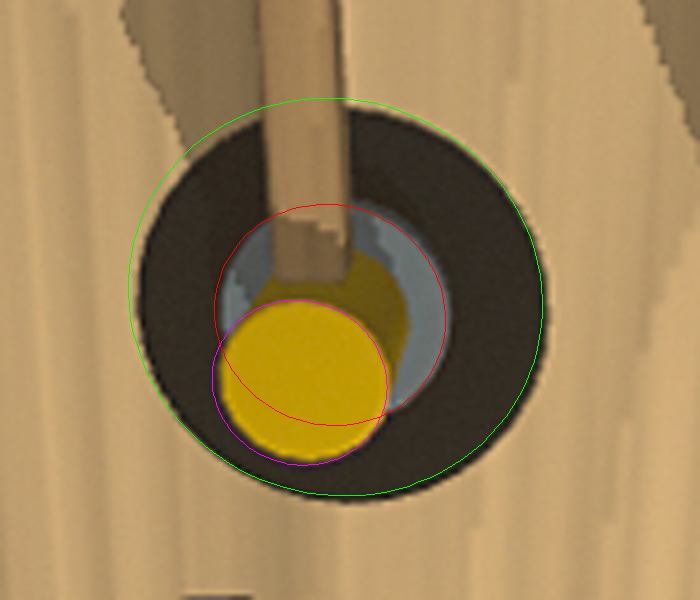

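Run:
```python
from bench import *
print(sign_off())
```

```text
the job is handed in; nothing more can be done
None
```

The kiln changeover is done and handed in at about 73 s on the robot clock.

- **Bells:** All three blue-glazed bells stand upright on the ware board. Both terracotta bells stand on pedestals of their own, the middle and the right, within about 1 mm of centre in the wrist camera; the left pedestal is empty.
- **Damper peg:** I pushed it down slowly with the mallet until it stopped dead at about 19 N, with the mallet's face at the height expected when home. The peg's measured drop was 17.8 mm of its 18 mm.
- **Mallet:** It had been knocked aside before I picked it up, so I measured it again first. It is back upright on the mat, within about 2 mm of its centre.
- **Bystanders:** I touched none of the jars, the bottle or the turquoise look-alike, and the last pictures show them standing as before.

**What disagreed:**
- The fingertips sit about 40 mm behind the reported tool centre point. The first close over a blue bell therefore shut on air, without touching it. I confirmed this in the side camera and allowed for it in every later grasp.
- Single-camera height and position readings differed by a few mm up to about 10 mm, so I checked each terracotta bell against its pedestal and the mallet against its mat in the same image.

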